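# Put the oat bars away and close the jar

## Task

Put every oat bar, one at a time, through the neck of the stoneware jar so that all lie inside it. Only then draw the jar's lid right out from under the little shelf by its free end, put it down flat on the worktop and let go, then take it by its brass handle and lower it into the jar's collar until it lies fully home. Leave the mug and the oil bottle where they are.

Things in the scene. Friction and masses are not known exactly. Their poses are not given: they have to be found in the camera images.
- bar1: Oat bar with dark drizzle, a rigid flat block 72 (its x) x 36 (its y) x 14 mm (z), about 40 g, lying flat on the worktop (on a paper-thin mat). Origin: centre of its underside. It may be absent (None).
- bar2: Oat bar with dark drizzle, a rigid flat block 72 (its x) x 36 (its y) x 14 mm (z), about 40 g, lying flat on the worktop (on a paper-thin mat). Origin: centre of its underside. It may be absent (None).
- bar3: Oat bar with dark drizzle, a rigid flat block 72 (its x) x 36 (its y) x 14 mm (z), about 40 g, lying flat on the worktop (on a paper-thin mat). Origin: centre of its underside. It may be absent (None).
- bar4: Oat bar with dark drizzle, a rigid flat block 72 (its x) x 36 (its y) x 14 mm (z), about 40 g, lying flat on the worktop (on a paper-thin mat). Origin: centre of its underside. It may be absent (None).
- bar5: Oat bar with dark drizzle, a rigid flat block 72 (its x) x 36 (its y) x 14 mm (z), about 40 g, lying flat on the worktop (on a paper-thin mat). Origin: centre of its underside. It may be absent (None).
- bar6: Oat bar with dark drizzle, a rigid flat block 72 (its x) x 36 (its y) x 14 mm (z), about 40 g, lying flat on the worktop (on a paper-thin mat). Origin: centre of its underside. It may be absent (None).
- jar: Heavy fixed pale stoneware jar, 224 (x) x 134 (y) mm, 170 high; hollow inside 208 x 118, floor 8 mm up. Its flat shoulder (140 to 148 mm up) has a slot-shaped neck 150 (x) x 52 (y) mm in the middle. On the shoulder stands a grey-green collar, 148 to 170 mm up, 224 x 90 outside, 208 x 74 inside: the pocket for the lid. Origin: centre of underside; z up.
- jar_seat (a point): Centre of the jar's neck opening, on the upper face of the shoulder, 148 mm above the worktop and 22 mm below the collar's rim; axes as the jar's. The underside of the lid rests here when the jar is closed.
- riser: Fixed counter shelf: oak board 300 (x) x 200 (y) x 18 mm, underside 75 mm above the worktop, on four 14 mm brass posts (x +-138, y +-88); pots on its rear half reach 210 mm above the worktop. Its front edge is y = -100 mm in its own frame; the lid sticks out from under that edge. Origin: centre, at worktop level.
- lid: Loose oak lid, 0.14 to 0.28 kg: board 200 (x) x 66 (y) x 14 mm, with a brass bar handle 36 (x) x 16 (y) mm on the middle of its top, 14 to 48 mm above the underside. It starts flat on the worktop, 76 to 84 mm of one end out from under the shelf, handle beneath it. Fits the jar's collar either way round, long side to long side, 4 mm play all round. Origin: centre of underside, x along its length.
- mug: Blue mug, 80 mm across, 90 mm high, loose bystander. Origin: centre of underside.
- oil: Green oil bottle, 60 mm across, 200 mm high, loose bystander. Origin: centre of underside.
Mind the look-alikes: they are no part of the job. Leave any purple look-alike of the bar5 alone. What is shaped like the bar4 but pink is not meant.

How it is judged:
On the way, in this order (a step that is already met when the one before it is completed fails the run):
1. every oat bar is inside the jar (x of bar1 in the frame of jar between -0.108 and 0.108 m and y of bar1 in the frame of jar between -0.063 and 0.063 m and z of bar1 in the frame of jar between -0.01 and 0.125 m and x of bar2 in the frame of jar between -0.108 and 0.108 m and y of bar2 in the frame of jar between -0.063 and 0.063 m and z of bar2 in the frame of jar between -0.01 and 0.125 m and x of bar3 in the frame of jar between -0.108 and 0.108 m and y of bar3 in the frame of jar between -0.063 and 0.063 m and z of bar3 in the frame of jar between -0.01 and 0.125 m and x of bar4 in the frame of jar between -0.108 and 0.108 m and y of bar4 in the frame of jar between -0.063 and 0.063 m and z of bar4 in the frame of jar between -0.01 and 0.125 m and x of bar5 in the frame of jar between -0.108 and 0.108 m and y of bar5 in the frame of jar between -0.063 and 0.063 m and z of bar5 in the frame of jar between -0.01 and 0.125 m and x of bar6 in the frame of jar between -0.108 and 0.108 m and y of bar6 in the frame of jar between -0.063 and 0.063 m and z of bar6 in the frame of jar between -0.01 and 0.125 m), for 0.2 s.
2. the lid lies flat on the worktop, let go, clear of the shelf (its centre over 170 mm from the shelf's centre) (horizontal distance between lid and riser above 0.17 m and height (world z) of lid below 0.012 m and angle between lid's own z axis and vertical below 0.1 rad and contact force between the fingers and lid below 0.3 N and linear speed of lid below 0.03 m/s), for 0.2 s.
At the end, for the whole second after the job is handed in: Every oat bar present is inside the jar below its shoulder; the lid lies at rest in the collar, its underside within 4 mm of the shoulder's upper face, centred within 8 mm, level within 0.05 rad and in line within 0.1 rad (all of step 1 and horizontal distance between lid and jar_seat below 0.008 m and z of lid in the frame of jar_seat between -0.004 and 0.004 m and angle between the z axis of lid and the z axis of jar, either way round below 0.05 rad and angle between lid's own z axis and vertical below 0.05 rad and angle between the x axis of lid and the x axis of jar, either way round below 0.1 rad and linear speed of lid below 0.02 m/s); the robot touches nothing.
It fails at once if the mug is moved over 40 mm or tipped (distance of mug from where it was at the start of the episode above 0.04 m or angle between mug's own z axis and vertical above 0.4 rad).
It fails at once if the oil bottle is moved over 40 mm or tipped (distance of oil from where it was at the start of the episode above 0.04 m or angle between oil's own z axis and vertical above 0.4 rad).
Of bar1, bar2, bar3, bar4, bar5, bar6 only 4 to 6 are there at a start; the rules pass over those that are not, and their reading is None.
At some moment in a run one of bar1, bar2, bar3, bar4, bar5, bar6 may be knocked a few centimetres aside while the robot is not near it.
It also fails if it takes over 210 s, if anything falls off the work surface, if the arm or the gripper's body presses on something with over 40 N, if the wrist force passes 120 N, or if a joint passes its speed limit or range.

## Robot

A 6-joint arm with a two-finger parallel gripper is mounted at the origin on the work surface. World frame = base frame: x ahead of the robot, y to its left, z up, the work surface at z = 0. Lengths are in m, angles in rad, forces in N, time in s.
With the tool pointing down it reaches from about 0.325 to 0.775 m from the base axis. Payload 9.3 kg.
Tool frame: the origin (TCP) lies at the very end of the fingers, on their centre line; the grasp point (between the pads) lies 19 mm behind it; z points along the fingers, y is the direction in which the jaws open and shut (so a half turn about z gives the same grasp; the last joint's range is limited). The gripper opens to 85 mm and grips with 20 to 120 N. Pads are 22 mm wide; open, the fingers measure 114 mm over their backs; the gripper's body (76 mm by 85 mm) begins 54 mm behind the grasp point. The pads swing forward as they close: fully open they stand 13 mm farther back than shut.
Start: joints at [1.024, 0.259, 0.021, 1.334, 0, 1.418], TCP at [0.211, 0.508, 0.231] pointing down, gripper open.
Joint ranges: [-3.04, 3.04], [-0.91, 1.82], [-1.04, 1.36], [-1.92, 1.95], [-1.52, 1.45], [-3.14, 3.14]. Speed limits (rad/s): [2.22, 2.22, 2.79, 3.14, 3.14, 3.14].

## Interface

Orientations are given as a unit quaternion [w, x, y, z].
In Python, from cell import ctrl gives the robot as it stands.
- The arm moves only by the shell command python3 -m inch 'ROWS'. ROWS is JSON, a list of rows, each a list of 7 numbers: the shift along the tool's x, y, z in m, then the turn, a rotation vector about the tool's x, y, z in rad, then the opening, from 0 (shut) to 1 (fully open). A call has 1 to 5 rows; each row shifts and turns the commanded pose from where the row before left it, along the tool's axes as they then stand; what a row does not reach is not made up. A row lasts 1/12 s, in which the tool goes at most 41.7 mm and 7.16 degrees, less where a joint would pass 70% of its speed; a pose out of reach is approached as far as the arm can. A call with a gripper value outside its range is refused whole. The fingers move at their own pace and stop on an object; the grip force is fixed at half the most. Time passes only in rows, so rows that do not move let the fingers close. It gives the time, the measured TCP pose, the force and the opening at its end, in the units of the state.
- ctrl.get_state(): the state, without advancing time (a new reading comes with each control period).
- ctrl.grab_frame(name): name is "scene" or "top"; returns a dict with "img" (400x640x3 uint8, blue, green, red), "camera_matrix" (3x3 intrinsics, pixels), "eye" and "rotation" of the camera in the world. Camera axes: x right, y down, z forward; pixel columns grow to the right and rows downward; lengths in m; the calibration is good to about 2 mm. A picture is of the moment at which its call begins. There is no depth.
- ctrl.sign_off(): hands the job in, once; it reports no verdict.
Trained networks look in a picture, given as the dict that the camera call returned (one of the last four; its "shot" number tells which), for a name from the list of things; names that differ only in an ending like _2 or _b are one class to them, and where a whole thing is asked for, a point or a joint stands for the part that bears it (a point fixed in the world has none). Each returns a list of dicts, best first, with "conf" (0 to 1); they miss things now and then, are a little off and sometimes report something else, mostly with a low value. They report only what shows in the picture. A call takes as long as a camera call. They do not tell look-alikes from the thing itself.
- ctrl.regions_of(name, picture): "pixels" (400x640 bool, what is visible of it) and "extent" ([left, top, right, bottom] in pixels, round what is visible of it).
- ctrl.place_of(name, picture): "location" ([column, row] in pixels: a listed point, or the origin of a listed thing).
The state is a dict: "time_s": time; "joints": joint angles; "qd": joint speeds; "joint_torque": joint torques, N m; "ee_pos": TCP position; "orientation": TCP orientation; "force": force on the tool from outside, world axes, zero at the start; "torque": the same for the moment, N m; "gripper_width": opening from 0.0 (shut) to 1.0 (fully open).
Only numpy, scipy, OpenCV 4.12 (cv2) and the standard library are available. Lean on these libraries where they do the work, as an engineer would, in place of code of your own. Each camera call takes 0.05 s, during which the arm holds its last target.

## Working session

There is one attempt and no reset: what is moved stays moved. The work goes in short steps, Python scripts to look and compute and a shell command to move; the robot and the scene stay as the last step left them, time stands still between calls to the robot, and variables do not carry over. Pictures are saved under pics/ and viewed, and the job is handed in when it is done.

```bash
ls; mkdir -p pics; cat > h.py <<'E'
import numpy as np, cv2
from cell import ctrl
def save(f,n,box=None,s=1):
    im=f["img"]
    if box: im=im[box[1]:box[3],box[0]:box[2]]
    if s!=1: im=cv2.resize(im,None,fx=s,fy=s,interpolation=cv2.INTER_CUBIC)
    cv2.imwrite("pics/"+n,im)
def unproj(f,uv,z):
    K=np.array(f["camera_matrix"]);R=np.array(f["rotation"]);e=np.array(f["eye"])
    d=R@np.linalg.inv(K)@np.array([uv[0],uv[1],1.0])
    return e+d*(z-e[2])/d[2]
def proj(f,p):
    K=np.array(f["camera_matrix"]);R=np.array(f["rotation"]);e=np.array(f["eye"])
    c=K@(R.T@(np.array(p)-e)); return c[:2]/c[2]
E
python3 - <<'E'
from h import *
for n in("scene","top"):
    f=ctrl.grab_frame(n); save(f,n+"0.png"); print(n,f["eye"],f["rotation"],f["camera_matrix"],f.get("shot"))
s=ctrl.get_state(); print(s)
E
```

```text
pics
scene [1.45798894 0.72546194 0.98370758] [-0.18990814  0.39449625  0.80663313 -0.3970524 ] [[501.68766361   0.         318.55620942]
 [  0.         501.68766361 206.2952811 ]
 [  0.           0.           1.        ]] 1
top [0.42518453 0.04904529 1.17564605] [ 0.04607745 -0.70240105  0.70825814 -0.05366605] [[379.70929623   0.         314.15679677]
 [  0.         379.70929623 204.20276697]
 [  0.           0.           1.        ]] 2
{'time_s': 0.1, 'joints': array([1.02445473e+00, 2.59169367e-01, 2.08578938e-02, 1.33370018e+00,
       2.54991909e-05, 1.41819515e+00]), 'qd': array([ 1.85400394e-03, -1.63080856e-03,  3.95043273e-03, -2.54915860e-04,
       -2.87368958e-04,  7.80907454e-05]), 'joint_torque': array([ 6.11890500e-03, -5.56691551e+01,  3.45072126e+01,  1.16378543e-02,
       -6.62075740e-05, -4.37536744e-05]), 'ee_pos': array([0.21087789, 0.50770972, 0.2307164 ]), 'orientation': array([-2.20042801e-04,  1.95600930e-01,  9.80683388e-01, -5.66564802e-04]), 'force': array([ 0.59844997,  0.11172121, -0.05109968]), 'torque': array([-0.0384412 , -0.00857253, -0.04046734]), 'gripper_width': 1.0025156552051515}
```

```bash
python3 - <<'E'
s=open('h.py').read()
s=s.replace('R=np.array(f["rotation"])','R=rot(f["rotation"])').replace("def save","from scipy.spatial.transform import Rotation as Ro\ndef rot(q):\n    return Ro.from_quat(np.r_[q[1:],q[0]]).as_matrix()\ndef save",1)
open('h.py','w').write(s)
E
python3 - <<'E'
from h import *
for n in("scene","top"):
    f=ctrl.grab_frame(n); print(n, rot(f["rotation"]).round(3).tolist())
    print("base",proj(f,[0,0,0]),unproj(f,[320,200],0))
E
```

```text
scene [[-0.617, 0.486, -0.62], [0.787, 0.373, -0.491], [-0.007, -0.79, -0.613]]
base [408.73416257 152.0211325 ] [ 0.43373391 -0.07945762  0.        ]
top [[-0.009, -0.99, 0.141], [-1.0, 0.008, -0.011], [0.01, -0.141, -0.99]]
base [328.24246039 405.65101552] [0.60538179 0.01721261 0.        ]
```

View pics/scene0.png

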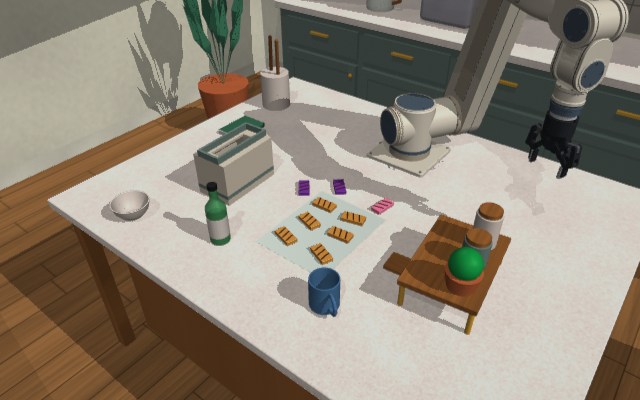

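View pics/top0.png

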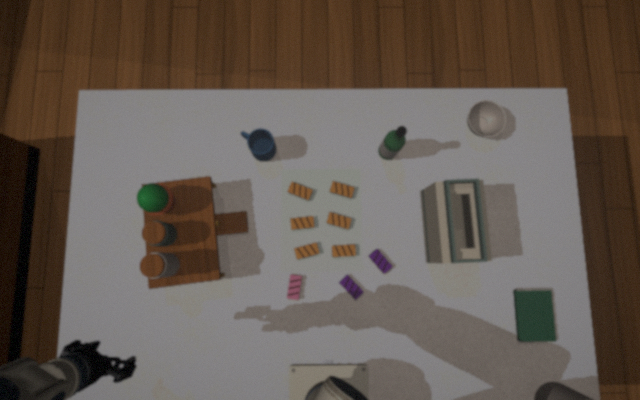

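```bash
cat >> h.py <<'E'
def bars(f,zc=0.011,show=False):
    """segment orange bars, return world centroid + yaw of long axis from top view"""
    im=f["img"];hsv=cv2.cvtColor(im,cv2.COLOR_BGR2HSV)
    m=cv2.inRange(hsv,(5,110,60),(22,255,255))
    m=cv2.morphologyEx(m,cv2.MORPH_CLOSE,np.ones((5,5),np.uint8))
    n,l,st,c=cv2.connectedComponentsWithStats(m)
    out=[]
    for i in range(1,n):
        if not 80<st[i][4]<900: continue
        ys,xs=np.nonzero(l==i)
        P=np.array([unproj(f,(x,y),zc)[:2] for x,y in zip(xs,ys)])
        mu=P.mean(0)
        if not(0.2<mu[0]<0.8 and -0.4<mu[1]<0.4): continue
        r=cv2.minAreaRect((P*1000).astype(np.float32))
        w,v=np.linalg.eigh(np.cov((P-mu).T)); a=v[:,1]
        out.append((c[i],st[i][4],mu,np.degrees(np.arctan2(a[1],a[0]))%180,r))
    return out
E
python3 - <<'E'
from h import *
F={n:ctrl.grab_frame(n) for n in("top","scene")}
for n,f in F.items():
    print(n)
    for c,a,mu,yaw,r in bars(f): print(c.round(1),a,mu.round(4),round(yaw,1),np.round(r[0]),np.round(r[1]))
for nm in("jar","riser","lid","mug","oil","jar_seat"):
    for n,f in F.items():
        p=ctrl.place_of(nm,f)[:2]
        for q in p: print(nm,n,q["conf"],q["location"],unproj(f,q["location"],0.148 if nm=="jar_seat" else 0).round(4)[:2])
f=F["top"]
save(f,"c1.png",(220,130,520,310),2.6)
save(F["scene"],"c2.png",(170,100,450,310),2.8)
E
```

```text
top
[299.9 190.5] 224 [0.6342 0.0798] 68.5 [635.  80.] [68. 33.]
[341.8 189.2] 221 [ 0.6374 -0.0509] 73.2 [637. -51.] [68. 33.]
[338.8 220.2] 227 [ 0.5403 -0.0397] 73.2 [540. -40.] [68. 32.]
[302.  222.5] 225 [0.5342 0.0735] 95.2 [534.  73.] [31. 68.]
[306.5 250.5] 227 [0.4485 0.0605] 103.2 [449.  60.] [31. 67.]
[343.4 250.3] 225 [ 0.4482 -0.0522] 94.1 [448. -52.] [31. 66.]
scene
[324.1 204.4] 202 [ 0.4553 -0.046 ] 91.0 [455. -47.] [44. 77.]
[353.  217.9] 218 [0.4552 0.0658] 102.1 [455.  65.] [45. 73.]
[309.1 220.5] 218 [ 0.5475 -0.0331] 69.7 [548. -33.] [81. 39.]
[285.5 235.5] 241 [ 0.6439 -0.0444] 71.4 [644. -44.] [81. 39.]
[340.  234.1] 244 [0.5409 0.079 ] 93.8 [540.  79.] [44. 75.]
[321.  253.6] 264 [0.6412 0.0859] 66.0 [641.  86.] [79. 39.]
jar top 0.76 [443.8, 224.8] [ 0.5244 -0.3675]
jar top 0.43 [298.1, 191.1] [0.6342 0.0857]
jar scene 0.77 [234.5, 183.0] [ 0.5356 -0.3699]
riser top 0.8 [191.6, 229.7] [0.5156 0.4148]
riser scene 0.94 [452.8, 282.0] [0.5042 0.4255]
riser scene 0.32 [326.9, 301.5] [0.7644 0.2008]
lid top 0.66 [219.0, 223.7] [0.5335 0.3309]
mug top 0.97 [268.1, 152.1] [0.761  0.1809]
mug scene 0.68 [328.9, 301.7] [0.7618 0.2053]
mug scene 0.17 [308.0, 219.1] [ 0.5339 -0.0486]
oil top 0.67 [384.0, 150.0] [ 0.7656 -0.1893]
oil scene 0.83 [222.0, 238.4] [ 0.7596 -0.1936]
oil scene 0.57 [231.3, 144.9] [ 0.365  -0.5616]
jar_seat top 0.83 [461.4, 218.5] [ 0.5287 -0.3643]
jar_seat scene 0.67 [231.8, 146.0] [ 0.5333 -0.3617]
```

View pics/c1.png

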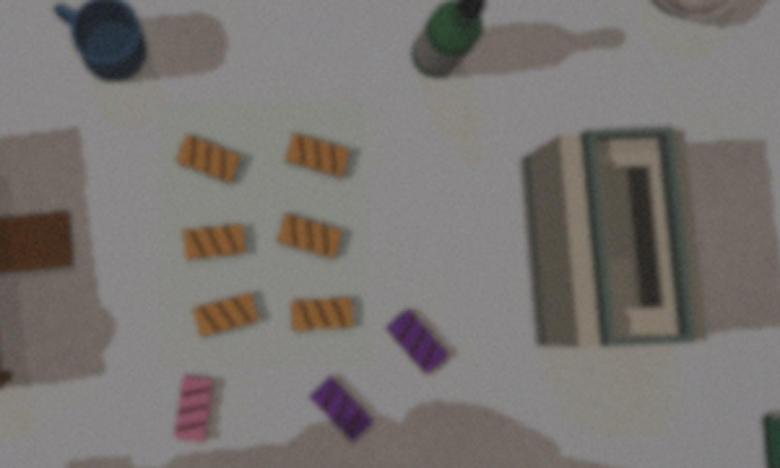

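View pics/c2.png

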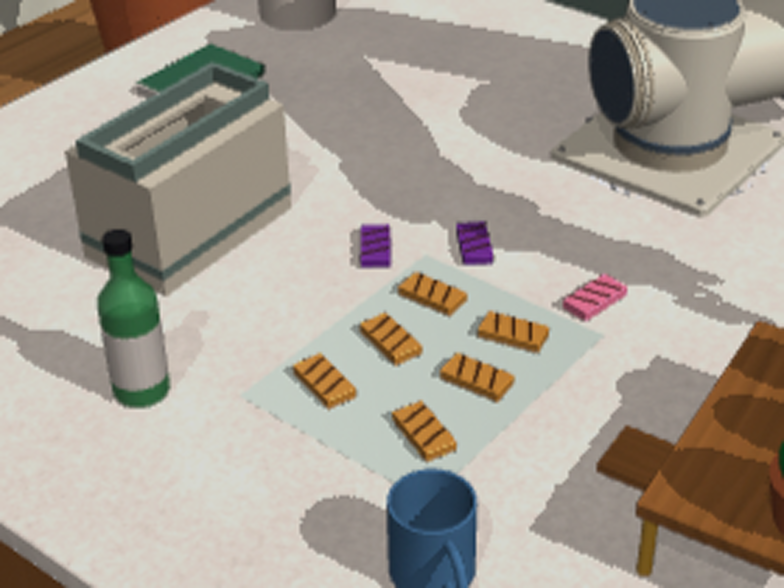

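```bash
python3 - <<'E'
from h import *
F={n:ctrl.grab_frame(n) for n in("top","scene")}
def boxpts(p,yaw,dx,dy,z):
    c,s=np.cos(yaw),np.sin(yaw)
    return [np.array([p[0]+c*a-s*b,p[1]+s*a+c*b,z]) for a,b in((dx,dy),(-dx,dy),(-dx,-dy),(dx,-dy))]
for n,f,box,s in (("top",F["top"],(410,170,500,275),5.5),("scene",F["scene"],(185,110,285,205),5.5)):
    im=f["img"][box[1]:box[3],box[0]:box[2]]
    im=cv2.resize(im,None,fx=s,fy=s,interpolation=cv2.INTER_CUBIC)
    im2=im.copy()
    for dx,dy,z,col in((.112,.045,.170,(0,0,255)),(.104,.037,.170,(0,255,255)),(.075,.026,.148,(255,0,0)),(.112,.067,.148,(255,0,255)),(.112,.067,0,(0,255,0))):
        P=[proj(f,q) for q in boxpts((.531,-.363),np.radians(0.5),dx,dy,z)]
        P=((np.array(P)+.5-np.array(box[:2]))*s-.5).astype(np.int32)
        cv2.polylines(im2,[P],True,col,1)
    cv2.imwrite(f"pics/jar_{n}.png",np.hstack([im,im2])[:, :1400] if False else im2)
E
```

```text
(no output)
```

View pics/jar_top.png

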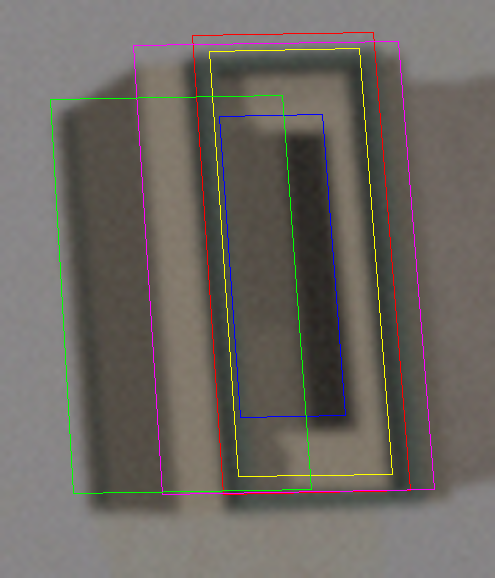

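View pics/jar_scene.png

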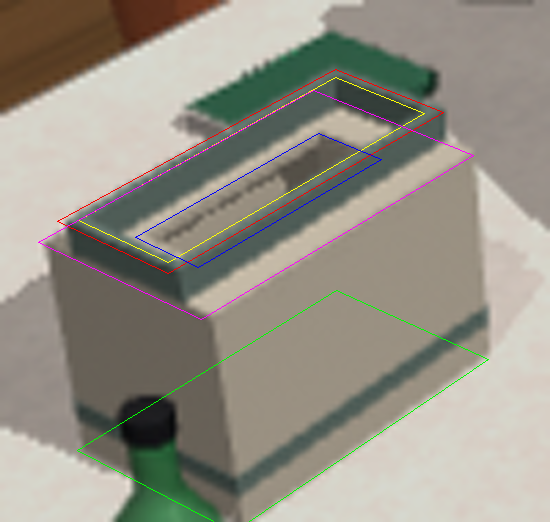

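```bash
cat > fit.py <<'E'
from h import *
from scipy.optimize import minimize
from scipy.ndimage import map_coordinates
def boxpts(p,yaw,dx,dy,z):
    c,s=np.cos(yaw),np.sin(yaw)
    return [np.array([p[0]+c*a-s*b,p[1]+s*a+c*b,z]) for a,b in((dx,dy),(-dx,dy),(-dx,-dy),(dx,-dy))]
def grad(f):
    g=cv2.GaussianBlur(f["img"].astype(np.float32),(0,0),1.0)
    G=0
    for c in range(3):
        G=G+cv2.Sobel(g[:,:,c],cv2.CV_32F,1,0)**2+cv2.Sobel(g[:,:,c],cv2.CV_32F,0,1)**2
    return np.sqrt(G)
def segs(p,yaw,rects):
    S=[]
    for dx,dy,z in rects:
        B=boxpts(p,yaw,dx,dy,z)
        S+= [(B[i],B[(i+1)%4]) for i in range(4)]
    return S
def score(f,G,S):
    t=np.linspace(.03,.97,40);v=0
    for a,b in S:
        P=np.array([proj(f,a+(b-a)*k) for k in t])
        v+=map_coordinates(G,[P[:,1],P[:,0]],order=1).mean()
    return v
def fit(fs,p0,yaw0,rects):
    Gs=[grad(f) for f in fs]
    def cost(q): return -sum(score(f,G,segs(q[:2]/100,q[2]/20,rects)) for f,G in zip(fs,Gs))
    best=None
    for ox in(-.8,0,.8):
        for oy in(-.8,0,.8):
            r=minimize(cost,[p0[0]*100+ox,p0[1]*100+oy,yaw0*20],method="Nelder-Mead",options=dict(initial_simplex=None,xatol=.01,fatol=.01))
            if best is None or r.fun<best.fun: best=r
    q=best.x; return q[:2]/100,np.degrees(q[2]/20),best.fun
def draw(f,box,s,p,yaw,rects,name):
    im=f["img"][box[1]:box[3],box[0]:box[2]]
    im=cv2.resize(im,None,fx=s,fy=s,interpolation=cv2.INTER_CUBIC)
    for dx,dy,z in rects:
        P=[proj(f,q) for q in boxpts(p,yaw,dx,dy,z)]
        P=((np.array(P)+.5-np.array(box[:2]))*s-.5).astype(np.int32)
        cv2.polylines(im,[P],True,(0,0,255),1)
    cv2.imwrite("pics/"+name,im)
E
python3 - <<'E'
from fit import *
f1=ctrl.grab_frame("top");f2=ctrl.grab_frame("scene")
R=[(.112,.045,.170),(.104,.037,.170)]
R2=R+[(.112,.067,.148)]
for fs in([f1],[f2],[f1,f2]):
    print(fit(fs,(.525,-.36),0.,R))
p,y,_=fit([f1,f2],(.525,-.36),0.,R)
draw(f1,(410,170,500,275),5,p,np.radians(y),R2,"jt2.png")
draw(f2,(185,110,285,205),5,p,np.radians(y),R2,"js2.png")
a=cv2.imread("pics/jt2.png");b=cv2.imread("pics/js2.png");h=max(a.shape[0],b.shape[0])
pad=lambda i:cv2.copyMakeBorder(i,0,h-i.shape[0],0,0,cv2.BORDER_CONSTANT)
cv2.imwrite("pics/j2.png",cv2.resize(np.hstack([pad(a),pad(b)]),None,fx=.8,fy=.8))
E
```

```text
(array([ 0.52344968, -0.35784527]), np.float64(0.00022918944207912388), np.float64(-1068.297119140625))
(array([ 0.55599985, -0.33304834]), np.float64(0.00019283805887777876), np.float64(-1889.4547119140625))
(array([ 0.52593116, -0.36115685]), np.float64(0.0013060444781342372), np.float64(-2422.5830078125))
```

View pics/j2.png

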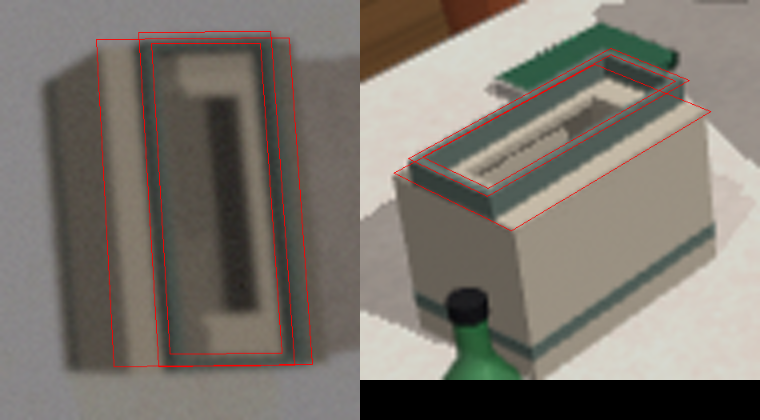

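```bash
sed -i 's/initial_simplex=None/initial_simplex=np.array([p0[0]*100+ox,p0[1]*100+oy,yaw0*20])+np.array([[0,0,0],[.5,0,0],[0,.5,0],[0,0,.5]])/' fit.py
python3 - <<'E'
from fit import *
f1=ctrl.grab_frame("top");f2=ctrl.grab_frame("scene")
R=[(.112,.045,.170),(.104,.037,.170),(.112,.067,.148)]
for fs in([f1],[f2],[f1,f2]):
    print(fit(fs,(.527,-.361),0.,R))
p,y,_=fit([f1,f2],(.527,-.361),0.,R)
draw(f1,(410,170,500,275),5,p,np.radians(y),R,"jt2.png")
draw(f2,(185,110,285,205),5,p,np.radians(y),R,"js2.png")
a=cv2.imread("pics/jt2.png");b=cv2.imread("pics/js2.png");h=max(a.shape[0],b.shape[0])
pad=lambda i:cv2.copyMakeBorder(i,0,h-i.shape[0],0,0,cv2.BORDER_CONSTANT)
cv2.imwrite("pics/j3.png",cv2.resize(np.hstack([pad(a),pad(b)]),None,fx=.8,fy=.8))
E
```

```text
(array([ 0.52420619, -0.36046963]), np.float64(2.142654504936155), np.float64(-1528.62646484375))
(array([ 0.53126634, -0.37069561]), np.float64(6.441795291318753), np.float64(-2404.6162109375))
(array([ 0.52572042, -0.36805318]), np.float64(2.677167428328553), np.float64(-3625.441162109375))
```

View pics/j3.png

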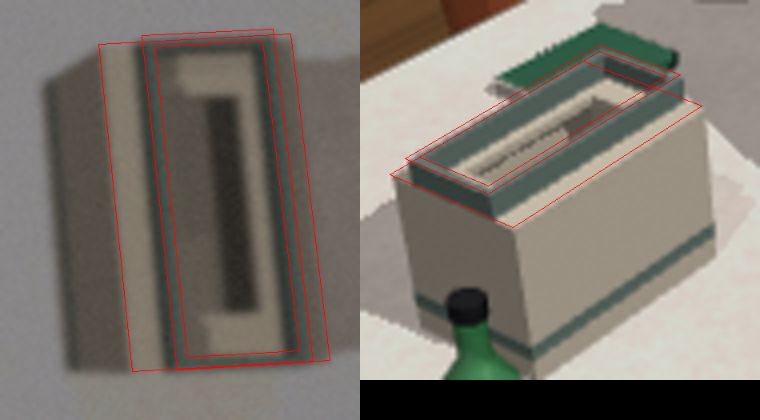

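```bash
python3 - <<'E'
from h import *
f1=ctrl.grab_frame("top");f2=ctrl.grab_frame("scene")
save(f1,"jt4.png",(415,175,495,275),6)
save(f2,"js4.png",(190,115,280,205),6.6)
E
```

```text
(no output)
```

View pics/jt4.png

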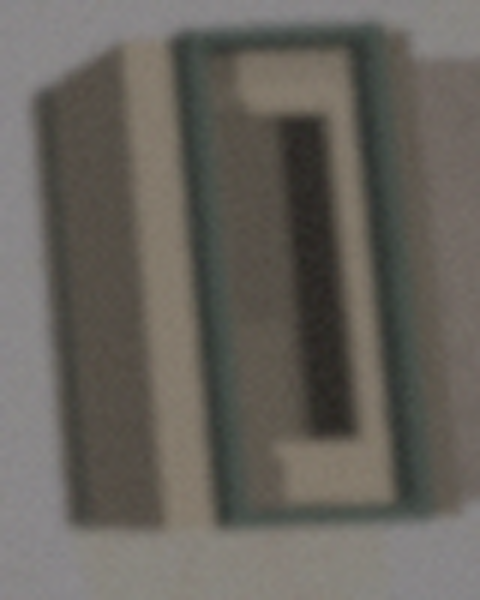

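View pics/js4.png

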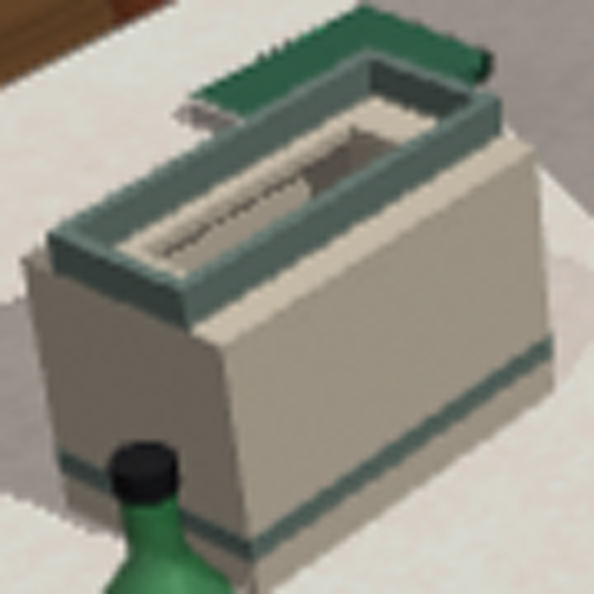

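```bash
cat > jarfit.py <<'E'
from h import *
from scipy.optimize import least_squares
f1=ctrl.grab_frame("top");f2=ctrl.grab_frame("scene")
def T(u,v): return ((u+.5)/6-.5+415,(v+.5)/6-.5+175)
def S(u,v): return ((u+.5)/6.6-.5+190,(v+.5)/6.6-.5+115)
C=(.112,.045,.170);H=(.112,.067,.148);B=(.112,.067,0)
obs=[(f1,T(176,34),C,1,1),(f1,T(382,27),C,1,-1),(f1,T(437,513),C,-1,-1),(f1,T(220,523),C,-1,1),(f1,T(122,40),H,1,1),(f1,T(165,525),H,-1,1),
(f2,S(50,238),C,1,-1),(f2,S(186,285),C,1,1),(f2,S(500,98),C,-1,1),(f2,S(368,48),C,-1,-1),(f2,S(22,260),H,1,-1),(f2,S(225,348),H,1,1),(f2,S(536,148),H,-1,1)]
def res(q,ob):
    out=[]
    c,s=np.cos(q[2]),np.sin(q[2])
    for f,uv,d,a,b in ob:
        X=d[0]*a;Y=d[1]*b
        out+=list(proj(f,[q[0]+c*X-s*Y,q[1]+s*X+c*Y,d[2]])-uv)
    return np.array(out)
for ob in(obs,obs[:6],obs[6:]):
    r=least_squares(res,[.527,-.361,0],args=(ob,)); print(r.x[:2].round(4),np.degrees(r.x[2]).round(2),r.fun.reshape(-1,2).round(1).tolist())
E
python3 jarfit.py
```

```text
[ 0.5244 -0.3655] 2.21 [[0.5, -1.3], [-0.9, -1.6], [-0.9, 0.7], [1.4, 0.7], [-1.1, -0.3], [-0.7, 0.7], [-0.5, -1.4], [-0.4, 0.4], [0.3, -0.9], [0.1, -0.8], [-0.1, -0.8], [-0.2, -0.7], [0.3, -0.7]]
[ 0.5238 -0.3662] 1.87 [[1.0, -1.2], [-0.3, -1.3], [-0.8, 1.1], [1.4, 0.8], [-0.7, -0.3], [-0.6, 0.8]]
[ 0.5271 -0.3625] 2.71 [[-0.5, -0.6], [-0.1, 1.2], [0.2, -0.4], [-0.1, -0.2], [-0.0, -0.0], [0.2, 0.0], [0.3, -0.3]]
```

```bash
cat >> h.py <<'E'
def allbars():
    A=bars(ctrl.grab_frame("top"),.007);B=bars(ctrl.grab_frame("scene"),.007)
    out=[]
    for a in A:
        m=[b for b in B if np.linalg.norm(b[2]-a[2])<.02]
        if m:
            b=m[0]; dy=(b[3]-a[3]+90)%180-90
            print("bar top",a[2].round(4),a[3].round(1),a[1],"scene",b[2].round(4),b[3].round(1),b[1],"mean",((a[2]+b[2])/2).round(4),round(a[3]+dy/2,1))
        else: print("top only",a[2].round(4),a[3].round(1),a[1])
    for b in B:
        if not any(np.linalg.norm(b[2]-a[2])<.02 for a in A): print("scene only",b[2].round(4),b[3].round(1),b[1])
def plan(x,y,z,psi):
    s=ctrl.get_state();R=rot(s["orientation"]);p=s["ee_pos"]
    cur=np.degrees(np.arctan2(R[1,0],R[0,0]))
    d=R.T@(np.array([x,y,z])-p)
    turn=-((psi-cur+180)%360-180)
    c,sn=np.cos(np.radians(psi)),np.sin(np.radians(psi))
    Rt=np.array([[c,sn,0],[sn,-c,0],[0,0,-1.]])
    print("t",round(s["time_s"],2),"at",p.round(4),"psi",cur.round(2),"tilt",np.degrees(np.arccos(-R[2,2])).round(2),"F",s["force"].round(1),"g",round(s["gripper_width"],3),"j",s["joints"].round(2))
    print("shift now-axes mm",(d*1000).round(1),"turn z deg",round(turn,2),"rad",round(np.radians(turn),4),"| shift after turn mm",(Rt.T@(np.array([x,y,z])-p)*1000).round(1))
    rv=Ro.from_matrix(R.T@Rt).as_rotvec(); print("full rotvec",rv.round(4))
E
python3 - <<'E'
from h import *
allbars()
plan(.449,.0605,.1,193)
E
```

```text
bar top [0.6347 0.0798] 69.1 222 scene [0.6379 0.0833] 66.0 264 mean [0.6363 0.0815] 67.5
bar top [ 0.6382 -0.0514] 73.4 222 scene [ 0.6406 -0.0475] 71.4 241 mean [ 0.6394 -0.0495] 72.4
bar top [ 0.5406 -0.04  ] 73.6 229 scene [ 0.5438 -0.0362] 69.7 218 mean [ 0.5422 -0.0381] 71.6
bar top [0.5347 0.0735] 95.0 224 scene [0.5371 0.0763] 93.8 244 mean [0.5359 0.0749] 94.4
bar top [0.4486 0.0605] 104.8 225 scene [0.4511 0.0631] 102.1 218 mean [0.4498 0.0618] 103.5
bar top [ 0.4485 -0.0528] 93.4 223 scene [ 0.4512 -0.0492] 91.0 202 mean [ 0.4498 -0.051 ] 92.2
t 1.5 at [0.211  0.5079 0.2313] psi 157.44 tilt 0.0 F [0.5 0.2 0.1] g 0.998 j [ 1.02  0.26  0.02  1.33 -0.    1.42]
shift now-axes mm [-391.4 -321.9  131.3] turn z deg -35.56 rad -0.6207 | shift after turn mm [-131.2 -489.5  131.3]
full rotvec [ 1.000e-04  1.000e-04 -6.207e-01]
```

```bash
python3 -m inch '[[-0.03,-0.0247,0,0,0,0,1],[-0.03,-0.0247,0,0,0,0,1],[-0.03,-0.0247,0,0,0,0,1],[-0.03,-0.0247,0,0,0,0,1],[-0.03,-0.0247,0,0,0,0,1]]'
python3 -m inch '[[-0.03,-0.0247,0,0,0,0,1],[-0.03,-0.0247,0,0,0,0,1],[-0.03,-0.0247,0,0,0,0,1],[-0.03,-0.0247,0,0,0,0,1],[-0.03,-0.0247,0,0,0,0,1]]'
python3 -m inch '[[-0.03,-0.0247,0,0,0,0,1],[-0.03,-0.0247,0,0,0,0,1],[-0.03,-0.0247,0,0,0,0,1]]'
python3 -m inch '[[0,0,0.02,0,0,-0.124,1],[0,0,0.02,0,0,-0.124,1],[0,0,0.02,0,0,-0.124,1],[0,0,0.02,0,0,-0.124,1],[0,0,0.02,0,0,-0.124,1]]'
python3 - <<'E'
from h import *
plan(.4498,.0618,.03,193.5)
allbars()
f=ctrl.grab_frame("scene"); save(f,"s1.png",(250,130,450,280),4); print(proj(f,ctrl.get_state()["ee_pos"]))
E
```

```text
time_s: 1.92
ee_pos: [0.3025, 0.3348, 0.2314]
orientation: [0.0, 0.195, 0.981, 0.0]
force: [1.2, 0.4, -0.2]
gripper_width: 1.001
time_s: 2.33
ee_pos: [0.3937, 0.1629, 0.2316]
orientation: [0.0, 0.196, 0.981, 0.0]
force: [1.0, 1.4, 0.4]
gripper_width: 1.006
time_s: 2.58
ee_pos: [0.4485, 0.0598, 0.2316]
orientation: [0.0, 0.196, 0.981, 0.0]
force: [1.1, 1.7, -0.3]
gripper_width: 1.002
time_s: 3.0
ee_pos: [0.448, 0.0615, 0.1305]
orientation: [0.0, -0.116, 0.993, -0.0]
force: [0.1, 0.3, 0.2]
gripper_width: 0.997
t 3.0 at [0.448  0.0615 0.1305] psi -166.72 tilt 0.02 F [0.1 0.3 0.2] g 0.997 j [-0.05  0.15 -0.39  1.03  0.   -0.28]
shift now-axes mm [-1.800e+00 -1.000e-01  1.005e+02] turn z deg -0.22 rad -0.0038 | shift after turn mm [ -1.8  -0.2 100.5]
full rotvec [-0.0001  0.0004 -0.0038]
bar top [0.6348 0.0797] 68.3 223 scene [0.6379 0.0833] 66.0 264 mean [0.6363 0.0815] 67.1
bar top [ 0.6382 -0.051 ] 73.3 223 scene [ 0.6406 -0.0475] 71.4 241 mean [ 0.6394 -0.0493] 72.4
bar top [ 0.5408 -0.044 ] 65.7 198 scene [ 0.5438 -0.0362] 69.7 218 mean [ 0.5423 -0.0401] 67.7
bar top [ 0.4476 -0.0526] 94.1 215 scene [ 0.4512 -0.049 ] 90.7 201 mean [ 0.4494 -0.0508] 92.4
scene only [0.4511 0.0631] 102.1 218
scene only [0.5371 0.0763] 93.8 244
[354.8291472  184.34409583]
```

View pics/s1.png

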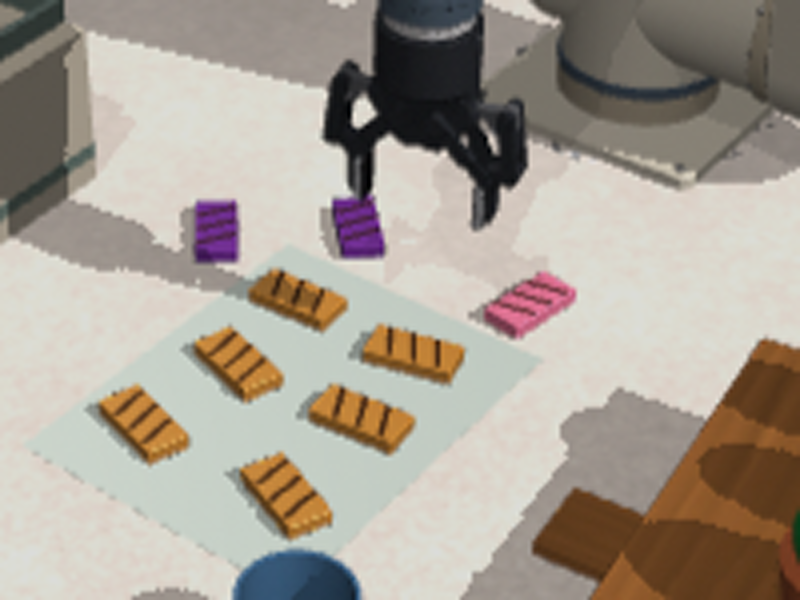

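```bash

python3 -m inch '[[-0.0018,0,0.03,0,0,-0.004,1],[0,0,0.03,0,0,0,1],[0,0,0.03,0,0,0,1],[0,0,0.02,0,0,0,1],[0,0,0,0,0,0,1]]'
python3 - <<'E'
from h import *
plan(.4498,.0618,.005,193.5)
f=ctrl.grab_frame("scene"); save(f,"s2.png",(310,170,410,245),8); print(proj(f,ctrl.get_state()["ee_pos"]))
E
```

```text
time_s: 3.57
ee_pos: [0.4485, 0.0622, 0.0195]
orientation: [-0.002, -0.113, 0.994, 0.0]
force: [-0.5, -0.7, -0.0]
gripper_width: 0.996
t 3.57 at [0.4485 0.0622 0.0195] psi -167.05 tilt 0.22 F [-0.5 -0.7 -0. ] g 0.996 j [-0.05  0.27 -0.56  0.74 -0.   -0.27]
shift now-axes mm [-1.2 -0.7 14.5] turn z deg -0.55 rad -0.0096 | shift after turn mm [-1.1 -0.7 14.5]
full rotvec [ 0.001  -0.0037 -0.0097]
[353.20307186 213.87437768]
```

View pics/s2.png

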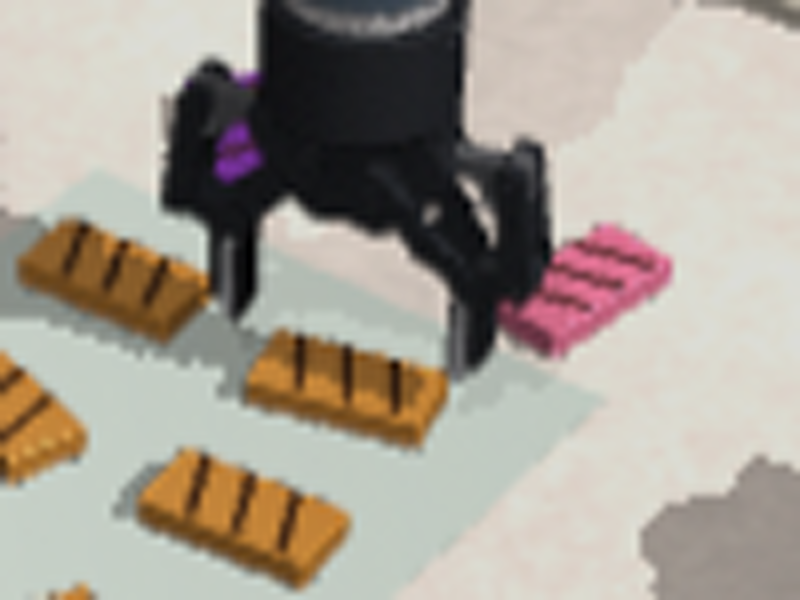

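```bash

python3 -m inch '[[-0.001,0,0.01,0,0,-0.008,1],[0,0,0.004,0,0,0,1],[0,0,0,0,0,0,1]]'
python3 - <<'E'
from h import *
plan(.4498,.0618,.005,193.5)
f=ctrl.grab_frame("scene"); save(f,"s3.png",(310,170,410,245),8); print(proj(f,ctrl.get_state()["ee_pos"]))
f=ctrl.grab_frame("top"); save(f,"t3.png",(250,200,370,290),6); print(proj(f,ctrl.get_state()["ee_pos"]))
E
```

```text
time_s: 3.87
ee_pos: [0.4515, 0.0624, 0.0084]
orientation: [0.001, -0.118, 0.993, -0.0]
force: [-0.2, -0.6, 0.2]
gripper_width: 0.999
t 3.87 at [0.4515 0.0624 0.0084] psi -166.44 tilt 0.08 F [-0.2 -0.6  0.2] g 0.999 j [-0.05  0.29 -0.57  0.71 -0.   -0.28]
shift now-axes mm [ 1.8 -0.2  3.4] turn z deg 0.06 rad 0.001 | shift after turn mm [ 1.8 -0.2  3.4]
full rotvec [-0.0004  0.0014  0.001 ]
[352.74176857 217.4345147 ]
[305.84922243 249.53794309]
```

View pics/s3.png

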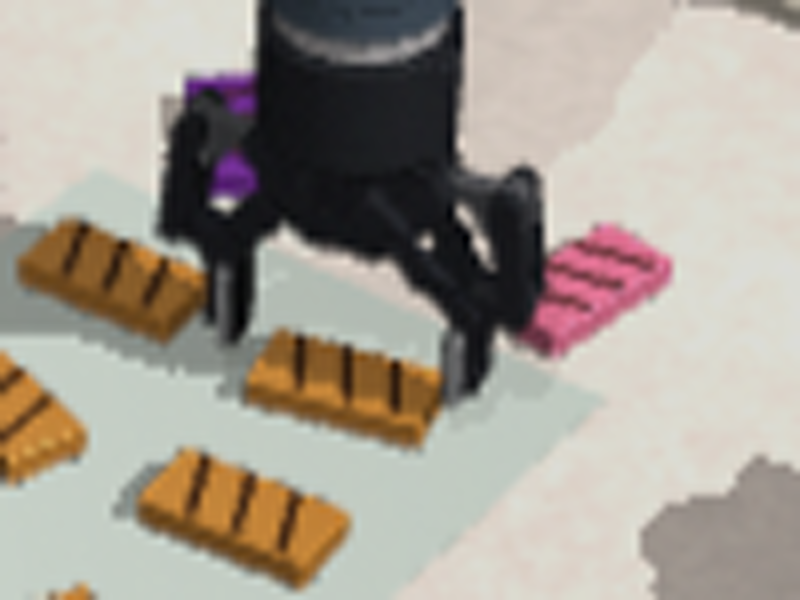

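View pics/t3.png

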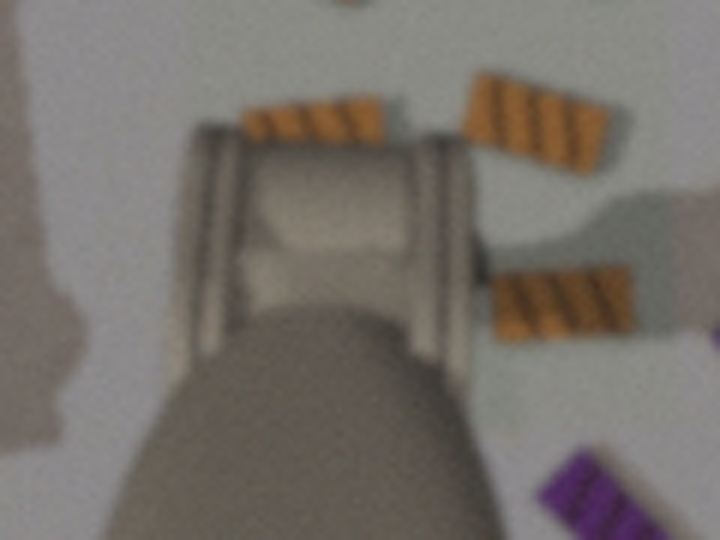

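```bash

python3 -m inch '[[-0.0017,0.0007,0.005,0,0,0,1],[0,0,0,0,0,0,1],[0,0,0,0,0,0,1]]'
python3 -m inch '[[0,0,0,0,0,0,0.6],[0,0,0,0,0,0,0.6],[0,0,0,0,0,0,0.6],[0,0,0,0,0,0,0.6],[0,0,0,0,0,0,0.6]]'
python3 - <<'E'
from h import *
plan(.4498,.0618,.25,193.5)
f=ctrl.grab_frame("scene"); save(f,"s4.png",(310,170,410,245),8)
E
```

```text
time_s: 4.22
ee_pos: [0.4523, 0.0635, 0.0024]
orientation: [0.0, -0.119, 0.993, -0.0]
force: [-0.1, 0.6, -0.2]
gripper_width: 1.001
time_s: 4.63
ee_pos: [0.4523, 0.0635, 0.0032]
orientation: [0.0, -0.119, 0.993, -0.0]
force: [-4.1, -0.1, 13.0]
gripper_width: 0.812
t 4.63 at [0.4523 0.0635 0.0032] psi -166.35 tilt 0.04 F [-4.1 -0.1 13. ] g 0.812 j [-0.04  0.3  -0.58  0.69  0.   -0.28]
shift now-axes mm [   2.6   -1.1 -246.8] turn z deg 0.15 rad 0.0027 | shift after turn mm [   2.8   -1.1 -246.8]
full rotvec [-0.0002  0.0007  0.0027]
```

View pics/s4.png

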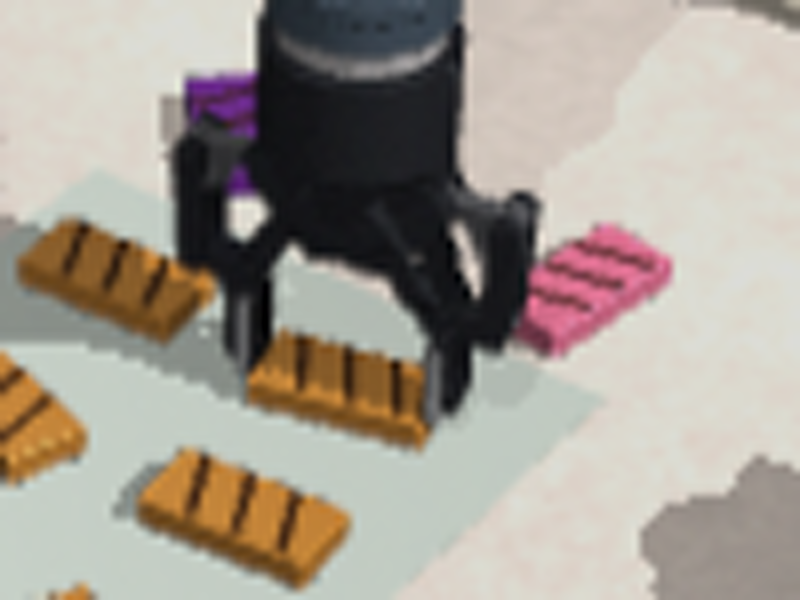

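```bash

python3 -m inch '[[0,0,-0.01,0,0,0,0.6],[0,0,-0.02,0,0,0,0.6],[0,0,-0.035,0,0,0,0.6],[0,0,-0.035,0,0,0.1178,0.6],[0,0,-0.035,0,0,0.1178,0.6]]'
python3 -m inch '[[0,0,-0.035,0,0,0.1178,0.6],[0,0,-0.035,0,0,0.1178,0.6],[0,0,-0.035,0,0,0.1178,0.6],[0,0,-0.01,0,0,0.1178,0.6],[0,0,0,0,0,0.1178,0.6]]'
python3 -m inch '[[0,0,0,0,0,0.1178,0.6],[0,0,0,0,0,0.1178,0.6],[0,0,0,0,0,0.1178,0.6],[0,0,0,0,0,0.1178,0.6],[0,0,0,0,0,0.1178,0.6]]'
python3 -m inch '[[0,0,0,0,0,0.1178,0.6],[0,0,0,0,0,0.1178,0.6],[0,0,0,0,0,0.1178,0.6],[0,0,0,0,0,0,0.6]]'
python3 - <<'E'
from h import *
plan(.5258,-.364,.25,92.4)
allbars()
f=ctrl.grab_frame("scene"); save(f,"s5.png",(250,80,450,230),4)
E
```

```text
time_s: 5.1
ee_pos: [0.4516, 0.0634, 0.1388]
orientation: [-0.0, 0.001, 1.0, 0.0]
force: [1.5, 0.1, 0.3]
gripper_width: 0.81
time_s: 5.52
ee_pos: [0.4533, 0.0634, 0.2557]
orientation: [0.003, 0.292, 0.956, 0.001]
force: [-0.6, -0.2, -0.5]
gripper_width: 0.81
time_s: 5.93
ee_pos: [0.452, 0.0634, 0.2523]
orientation: [-0.0, 0.557, 0.831, -0.0]
force: [0.3, -0.5, -0.7]
gripper_width: 0.804
time_s: 6.27
ee_pos: [0.452, 0.0635, 0.2522]
orientation: [-0.0, 0.694, 0.72, -0.0]
force: [-0.1, 1.1, -1.0]
gripper_width: 0.809
t 6.27 at [0.452  0.0635 0.2522] psi 92.09 tilt 0.02 F [-0.1  1.1 -1. ] g 0.809 j [-0.04  0.09 -0.13  1.34  0.    1.49]
shift now-axes mm [-429.9   58.1    2.2] turn z deg -0.31 rad -0.0053 | shift after turn mm [-430.2   55.8    2.2]
full rotvec [-0.0003 -0.     -0.0053]
bar top [0.6348 0.0799] 68.7 224 scene [0.6379 0.0833] 66.0 264 mean [0.6363 0.0816] 67.3
bar top [ 0.6383 -0.0511] 73.8 225 scene [ 0.6406 -0.0475] 71.4 241 mean [ 0.6394 -0.0493] 72.6
bar top [ 0.5371 -0.0544] 61.1 127 scene [ 0.5438 -0.0362] 69.7 218 mean [ 0.5404 -0.0453] 65.4
bar top [ 0.4486 -0.0592] 95.7 184 scene [ 0.4512 -0.0492] 91.0 202 mean [ 0.4499 -0.0542] 93.3
scene only [0.5371 0.0763] 93.8 244
```

View pics/s5.png

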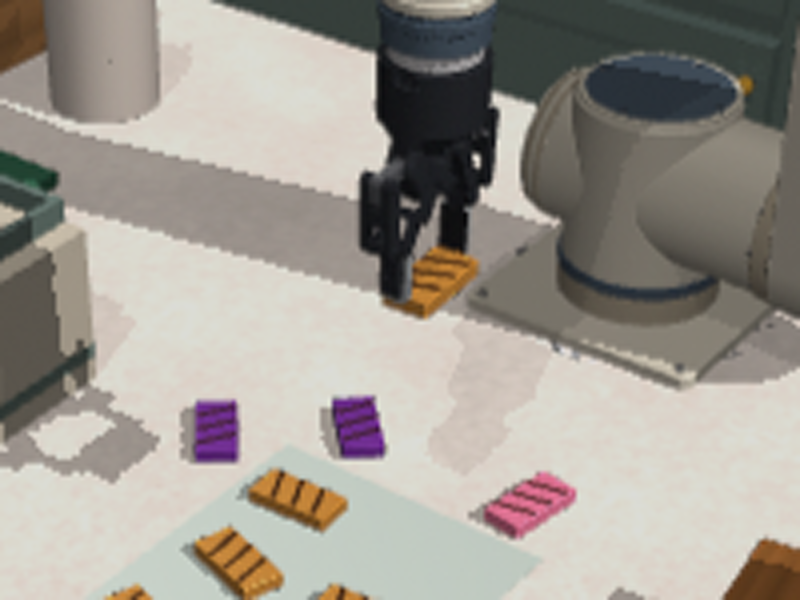

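```bash

python3 -m inch '[[-0.0391,0.0052,0,0,0,0,0.6],[-0.0391,0.0052,0,0,0,0,0.6],[-0.0391,0.0052,0,0,0,0,0.6],[-0.0391,0.0052,0,0,0,0,0.6],[-0.0391,0.0052,0,0,0,0,0.6]]'
python3 -m inch '[[-0.0391,0.0052,0,0,0,0,0.6],[-0.0391,0.0052,0,0,0,0,0.6],[-0.0391,0.0052,0,0,0,0,0.6],[-0.0391,0.0052,0,0,0,0,0.6],[-0.0391,0.0052,0,0,0,0,0.6]]'
python3 -m inch '[[-0.0391,0.0052,0,0,0,-0.005,0.6],[0,0,0.03,0,0,0,0.6],[0,0,0.02,0,0,0,0.6],[0,0,0,0,0,0,0.6]]'
python3 - <<'E'
from h import *
plan(.5258,-.364,.15,92.4)
allbars()
f=ctrl.grab_frame("scene"); save(f,"s6.png",(180,70,300,190),5); print(proj(f,ctrl.get_state()["ee_pos"]))
f=ctrl.grab_frame("top"); save(f,"t6.png",(400,170,520,290),5); print(proj(f,ctrl.get_state()["ee_pos"]))
a=cv2.imread("pics/s6.png");b=cv2.imread("pics/t6.png")
cv2.imwrite("pics/st6.png",cv2.resize(np.hstack([a,b]),None,fx=.66,fy=.66))
E
```

```text
time_s: 6.83
ee_pos: [0.4863, -0.1326, 0.2524]
orientation: [0.0, 0.691, 0.723, 0.0]
force: [1.2, 0.9, 0.4]
gripper_width: 0.81
time_s: 7.25
ee_pos: [0.5205, -0.3271, 0.2522]
orientation: [0.0, 0.691, 0.723, 0.0]
force: [0.8, -0.7, 0.5]
gripper_width: 0.803
time_s: 7.58
ee_pos: [0.526, -0.3637, 0.1974]
orientation: [-0.004, 0.69, 0.724, -0.0]
force: [1.0, 0.7, -0.5]
gripper_width: 0.806
t 7.58 at [ 0.526  -0.3637  0.1974] psi 92.78 tilt 0.42 F [ 1.   0.7 -0.5] g 0.806 j [-0.74  0.43  0.19  1.34  0.    0.79]
shift now-axes mm [-0.5  0.1 47.4] turn z deg 0.38 rad 0.0067 | shift after turn mm [-0.3 -0.2 47.4]
full rotvec [-0.0053 -0.0052  0.0067]
bar top [0.6349 0.0799] 68.6 221 scene [0.6379 0.0832] 66.2 265 mean [0.6364 0.0816] 67.4
bar top [ 0.6383 -0.0513] 73.4 224 scene [ 0.6406 -0.0475] 71.4 241 mean [ 0.6394 -0.0494] 72.4
bar top [ 0.5408 -0.0401] 73.6 226 scene [ 0.5438 -0.0362] 69.7 218 mean [ 0.5423 -0.0381] 71.6
bar top [0.5347 0.0734] 95.0 223 scene [0.5371 0.0763] 93.8 244 mean [0.5359 0.0748] 94.4
bar top [ 0.4484 -0.0527] 93.8 225 scene [ 0.4512 -0.0494] 90.8 203 mean [ 0.4498 -0.0511] 92.3
[230.67678428 129.95324531]
[469.75449455 216.59946645]
```

View pics/st6.png

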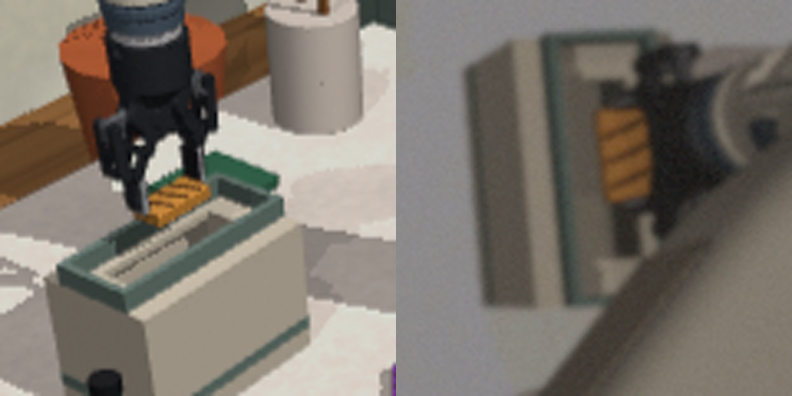

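```bash

python3 -m inch '[[0,0,0.02,0,0,0.006,0.6],[0,0,0.015,0,0,0,0.6],[0,0,0.01,0,0,0,0.6],[0,0,0.01,0,0,0,0.6]]'
python3 -m inch '[[0,0,0.014,0,0,0,0.6],[0,0,0.013,0,0,0,0.6],[0,0,0,0,0,0,0.6]]'
python3 - <<'E'
from h import *
plan(.5258,-.364,.25,92.4)
f=ctrl.grab_frame("scene"); save(f,"s7.png",(180,70,300,190),5)
E
```

```text
time_s: 8.12
ee_pos: [0.528, -0.3644, 0.1487]
orientation: [0.002, 0.692, 0.722, -0.0]
force: [-7.9, -7.2, 27.1]
gripper_width: 0.811
time_s: 8.37
ee_pos: [0.527, -0.3635, 0.1192]
orientation: [-0.001, 0.692, 0.722, -0.0]
force: [-1.0, -0.5, -0.2]
gripper_width: 0.807
t 8.37 at [ 0.527  -0.3635  0.1192] psi 92.37 tilt 0.07 F [-1.  -0.5 -0.2] g 0.807 j [-0.73  0.46  0.04  1.15 -0.    0.79]
shift now-axes mm [  -0.3   -1.4 -130.8] turn z deg -0.03 rad -0.0005 | shift after turn mm [  -0.4   -1.2 -130.8]
full rotvec [-0.0009 -0.0009 -0.0005]
```

View pics/s7.png

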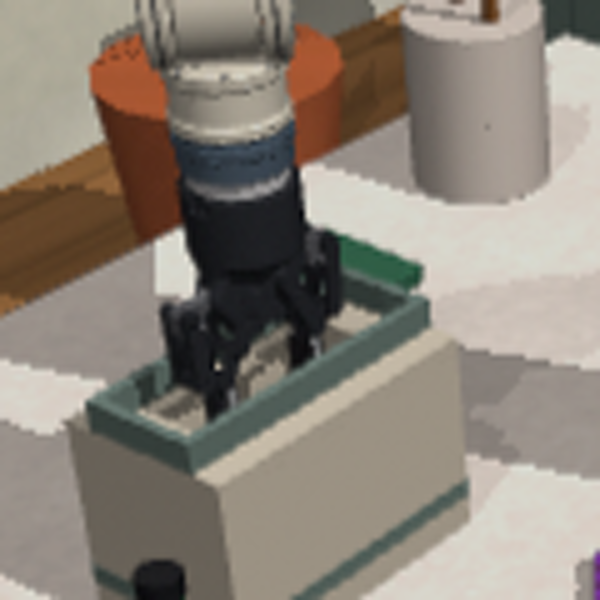

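```bash

python3 -m inch '[[0,0,0,0,0,0,1],[0,0,0,0,0,0,1],[0,0,0,0,0,0,1]]'
python3 -m inch '[[0,0,-0.03,0,0,0,1],[0,0,-0.04,0,0,0,1],[0,0,-0.04,0,0,0,1],[0,0,-0.02,0,0,0,1],[0,0,0,0,0,0,1]]'
python3 - <<'E'
from h import *
allbars()
plan(.4498,-.051,.25,182.2)
f=ctrl.grab_frame("scene"); save(f,"s8.png",(180,70,300,190),5)
f=ctrl.grab_frame("top"); save(f,"t8.png",(400,170,520,290),5)
a=cv2.imread("pics/s8.png");b=cv2.imread("pics/t8.png")
cv2.imwrite("pics/st8.png",cv2.resize(np.hstack([a,b]),None,fx=.66,fy=.66))
E
```

```text
time_s: 8.67
ee_pos: [0.5278, -0.364, 0.1213]
orientation: [0.001, 0.692, 0.722, 0.0]
force: [1.2, -0.2, -0.5]
gripper_width: 1.0
time_s: 9.08
ee_pos: [0.5286, -0.3648, 0.2567]
orientation: [0.005, 0.692, 0.722, 0.0]
force: [0.4, -0.4, 0.6]
gripper_width: 1.005
bar top [0.635  0.0801] 68.9 220 scene [0.6379 0.0832] 66.2 265 mean [0.6364 0.0816] 67.6
bar top [ 0.6382 -0.0511] 73.5 222 scene [ 0.6406 -0.0475] 71.4 241 mean [ 0.6394 -0.0493] 72.5
bar top [ 0.5406 -0.04  ] 72.9 227 scene [ 0.5438 -0.0362] 69.7 218 mean [ 0.5422 -0.0381] 71.3
bar top [0.5347 0.0735] 95.0 221 scene [0.5371 0.0763] 93.8 244 mean [0.5359 0.0749] 94.4
bar top [ 0.4484 -0.0527] 93.7 224 scene [ 0.4512 -0.0492] 91.0 202 mean [ 0.4498 -0.051 ] 92.4
t 9.18 at [ 0.5277 -0.364   0.2516] psi 92.36 tilt 0.14 F [ 0.5  0.9 -0.8] g 0.996 j [-0.73  0.41  0.3   1.46  0.    0.79]
shift now-axes mm [316.  -65.    0.9] turn z deg -89.84 rad -1.568 | shift after turn mm [ 65.9 315.8   1.6]
full rotvec [ 1.000e-04  2.800e-03 -1.568e+00]
```

View pics/st8.png

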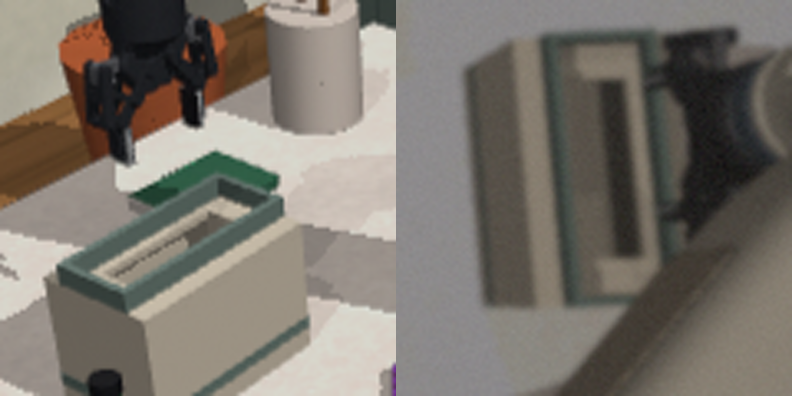

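```bash

python3 -m inch '[[0.0395,-0.0081,0,0,0,0,1],[0.0395,-0.0081,0,0,0,0,1],[0.0395,-0.0081,0,0,0,0,1],[0.0395,-0.0081,0,0,0,0,1],[0.0395,-0.0081,0,0,0,0,1]]'
python3 -m inch '[[0.0395,-0.0081,0,0,0,0,1],[0.0395,-0.0081,0,0,0,0,1],[0.0395,-0.0081,0,0,0,0,1],[0,0,0,0,0,-0.1206,1],[0,0,0,0,0,-0.1206,1]]'
python3 -m inch '[[0,0,0,0,0,-0.1206,1],[0,0,0,0,0,-0.1206,1],[0,0,0,0,0,-0.1206,1],[0,0,0,0,0,-0.1206,1],[0,0,0,0,0,-0.1206,1]]'
python3 -m inch '[[0,0,0.03,0,0,-0.1206,1],[0,0,0.04,0,0,-0.1206,1],[0,0,0.04,0,0,-0.1206,1],[0,0,0.04,0,0,-0.1206,1],[0,0,0.04,0,0,-0.1206,1]]'
python3 -m inch '[[0,0,0.02,0,0,-0.1206,1],[0,0,0,0,0,0,1],[0,0,0,0,0,0,1]]'
python3 - <<'E'
from h import *
plan(.4498,-.051,.004,182.3)
allbars()
E
```

```text
time_s: 9.7
ee_pos: [0.4775, -0.1663, 0.2488]
orientation: [-0.001, 0.693, 0.721, -0.0]
force: [1.2, 0.3, 0.0]
gripper_width: 1.0
time_s: 10.12
ee_pos: [0.4485, -0.0484, 0.2497]
orientation: [-0.001, 0.597, 0.802, -0.0]
force: [0.3, -1.6, 1.2]
gripper_width: 1.004
time_s: 10.53
ee_pos: [0.4491, -0.0506, 0.2491]
orientation: [-0.001, 0.333, 0.943, -0.0]
force: [0.4, -0.2, 0.6]
gripper_width: 1.003
time_s: 10.95
ee_pos: [0.4484, -0.0504, 0.0579]
orientation: [-0.001, 0.038, 0.999, 0.0]
force: [1.2, -0.3, 0.5]
gripper_width: 0.997
time_s: 11.2
ee_pos: [0.4486, -0.0504, 0.0394]
orientation: [-0.002, -0.017, 1.0, 0.001]
force: [0.6, 0.3, 0.6]
gripper_width: 1.003
t 11.2 at [ 0.4486 -0.0504  0.0394] psi -178.04 tilt 0.21 F [0.6 0.3 0.6] g 1.003 j [-0.3   0.24 -0.54  0.8   0.   -0.33]
shift now-axes mm [-1.3 -0.6 35.4] turn z deg -0.34 rad -0.006 | shift after turn mm [-1.2 -0.6 35.4]
full rotvec [ 0.0013 -0.0035 -0.006 ]
bar top [0.6348 0.0799] 68.5 222 scene [0.6379 0.0833] 66.0 264 mean [0.6363 0.0816] 67.2
bar top [ 0.6384 -0.051 ] 74.1 224 scene [ 0.6406 -0.0475] 71.4 241 mean [ 0.6395 -0.0493] 72.8
bar top [ 0.5443 -0.0291] 74.3 149 scene [ 0.5438 -0.0362] 69.7 218 mean [ 0.544  -0.0327] 72.0
bar top [0.5347 0.0735] 95.4 222 scene [0.5371 0.0763] 93.8 244 mean [0.5359 0.0749] 94.6
scene only [ 0.4512 -0.049 ] 90.7 201
```

```bash

python3 -m inch '[[-0.001,-0.0006,0.02,0,0,-0.006,1],[0,0,0.01,0,0,0,1],[0,0,0.005,0,0,0,1],[0,0,0,0,0,0,1],[0,0,0,0,0,0,0.6]]'
python3 -m inch '[[0,0,0,0,0,0,0.6],[0,0,0,0,0,0,0.6],[0,0,0,0,0,0,0.6],[0,0,0,0,0,0,0.6],[0,0,-0.01,0,0,0,0.6]]'
python3 -m inch '[[0,0,-0.03,0,0,0,0.6],[0,0,-0.04,0,0,0,0.6],[0,0,-0.04,0,0,0,0.6],[0,0,-0.04,0,0,0,0.6],[0,0,-0.04,0,0,0,0.6]]'
python3 - <<'E'
from h import *
plan(.527,-.364,.25,92.4)
f=ctrl.grab_frame("scene"); save(f,"s9.png",(270,90,370,165),8); print(proj(f,ctrl.get_state()["ee_pos"]))
E
```

```text
time_s: 11.72
ee_pos: [0.4514, -0.0515, 0.0063]
orientation: [0.001, -0.021, 1.0, -0.0]
force: [-0.1, 0.2, 0.4]
gripper_width: 0.881
time_s: 12.13
ee_pos: [0.4527, -0.0516, 0.0175]
orientation: [0.003, -0.022, 1.0, -0.001]
force: [-0.7, 0.8, -1.0]
gripper_width: 0.6
time_s: 12.55
ee_pos: [0.4503, -0.0512, 0.2086]
orientation: [0.001, -0.022, 1.0, -0.0]
force: [1.7, -0.8, 0.2]
gripper_width: 0.602
t 12.55 at [ 0.4503 -0.0512  0.2086] psi -177.51 tilt 0.11 F [ 1.7 -0.8  0.2] g 0.602 j [-0.3   0.1  -0.24  1.23  0.   -0.34]
shift now-axes mm [ -63.1 -315.9  -41.1] turn z deg 90.09 rad 1.5724 | shift after turn mm [-315.8   63.5  -41.4]
full rotvec [1.0000e-03 1.9000e-03 1.5724e+00]
[323.02858757 147.94419936]
```

View pics/s9.png

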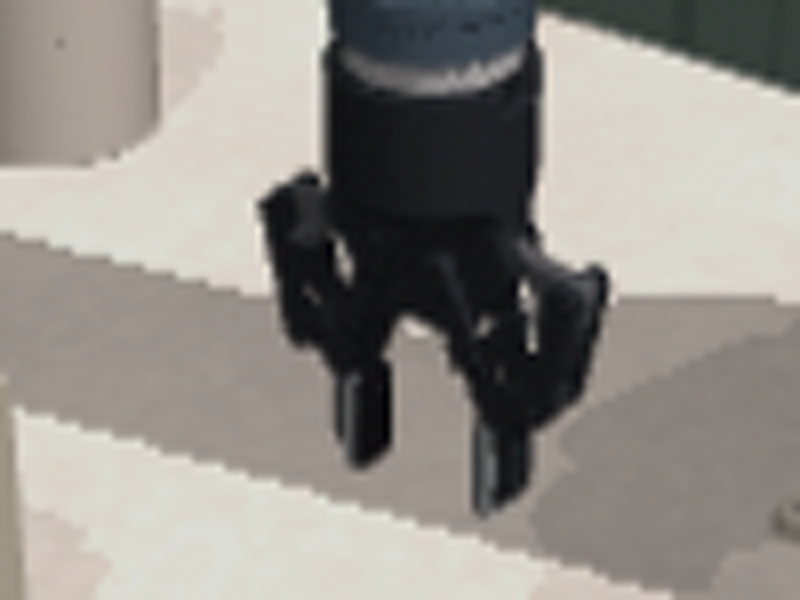

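```bash

python3 -m inch '[[0,0,0,0,0,0,1],[0,0,0,0,0,0,1]]'
python3 - <<'E'
from h import *
plan(.527,-.364,.25,92.4)
allbars()
f=ctrl.grab_frame("scene"); save(f,"s10.png",(250,100,410,220),5); print(proj(f,ctrl.get_state()["ee_pos"]))
E
```

```text
time_s: 12.77
ee_pos: [0.451, -0.0514, 0.2067]
orientation: [0.001, -0.022, 1.0, -0.0]
force: [-0.9, -0.9, -1.2]
gripper_width: 0.862
t 12.77 at [ 0.451  -0.0514  0.2067] psi -177.5 tilt 0.17 F [-0.9 -0.9 -1.2] g 0.862 j [-0.3   0.1  -0.24  1.23  0.   -0.34]
shift now-axes mm [ -62.4 -315.7  -42.8] turn z deg 90.1 rad 1.5725 | shift after turn mm [-315.5   62.8  -43.3]
full rotvec [1.4000e-03 3.0000e-03 1.5725e+00]
bar top [ 0.6669 -0.0347] 73.2 217 scene [ 0.6758 -0.0288] 71.0 249 mean [ 0.6713 -0.0317] 72.1
bar top [0.6349 0.0798] 68.8 224 scene [0.6379 0.0833] 66.0 264 mean [0.6364 0.0816] 67.4
bar top [ 0.5421 -0.0363] 74.3 204 scene [ 0.5438 -0.0362] 69.7 218 mean [ 0.5429 -0.0363] 72.0
bar top [0.5347 0.0739] 95.1 223 scene [0.5371 0.0763] 93.8 244 mean [0.5359 0.0751] 94.4
scene only [ 0.451 -0.049] 90.7 202
[323.78182922 150.95466362]
```

View pics/s10.png

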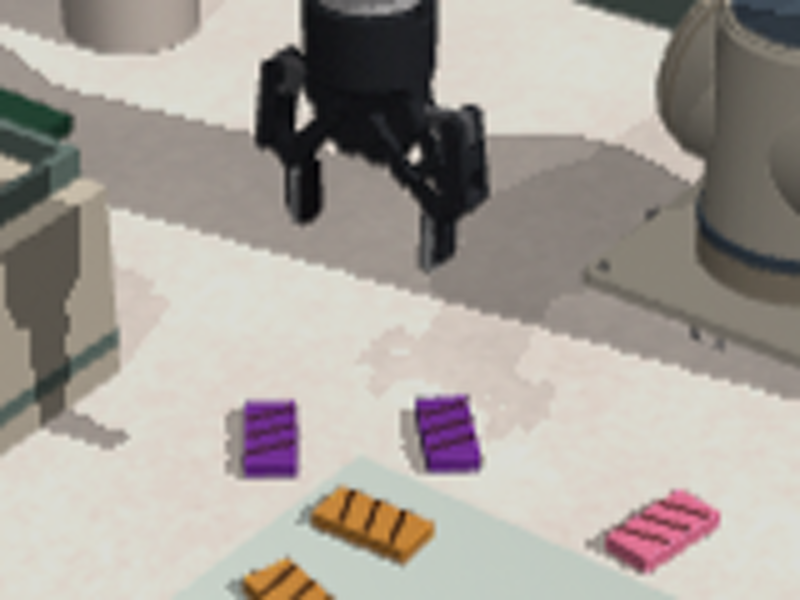

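```bash

python3 -m inch '[[0,0,0.04,0,0,0,1],[0,0,0.04,0,0,0,1],[0,0,0.04,0,0,0,1],[0,0,0.04,0,0,0,1],[0,0,0.03,0,0,0,1]]'
python3 -m inch '[[0,0,0.01,0,0,0,1],[0,0,0.006,0,0,0,1],[0,0,0,0,0,0,1],[0,0,0,0,0,0,1]]'
python3 -m inch '[[0,0,0.004,0,0,0,1],[0,0,0,0,0,0,1],[0,0,0,0,0,0,1]]'
python3 - <<'E'
from h import *
plan(.4505,-.0505,-.003,182.3)
f=ctrl.grab_frame("scene"); save(f,"s11.png",(280,150,380,225),8); print(proj(f,ctrl.get_state()["ee_pos"]))
E
```

```text
time_s: 13.33
ee_pos: [0.4486, -0.0507, 0.0118]
orientation: [-0.002, -0.022, 1.0, 0.001]
force: [-0.2, -0.2, -0.2]
gripper_width: 0.998
time_s: 13.67
ee_pos: [0.4508, -0.0514, -0.0006]
orientation: [-0.0, -0.022, 1.0, 0.0]
force: [-0.2, -0.1, 0.3]
gripper_width: 0.997
time_s: 13.92
ee_pos: [0.4511, -0.0514, -0.0042]
orientation: [0.001, -0.022, 1.0, -0.0]
force: [-0.3, -0.1, -0.4]
gripper_width: 1.0
t 13.92 at [ 0.4511 -0.0514 -0.0042] psi -177.48 tilt 0.07 F [-0.3 -0.1 -0.4] g 1.0 j [-0.3   0.3  -0.6   0.67  0.   -0.34]
shift now-axes mm [ 0.5  1.  -1.2] turn z deg 0.22 rad 0.0039 | shift after turn mm [ 0.5  1.  -1.2]
full rotvec [-0.0004  0.0011  0.0039]
[323.58191377 206.81898904]
```

View pics/s11.png

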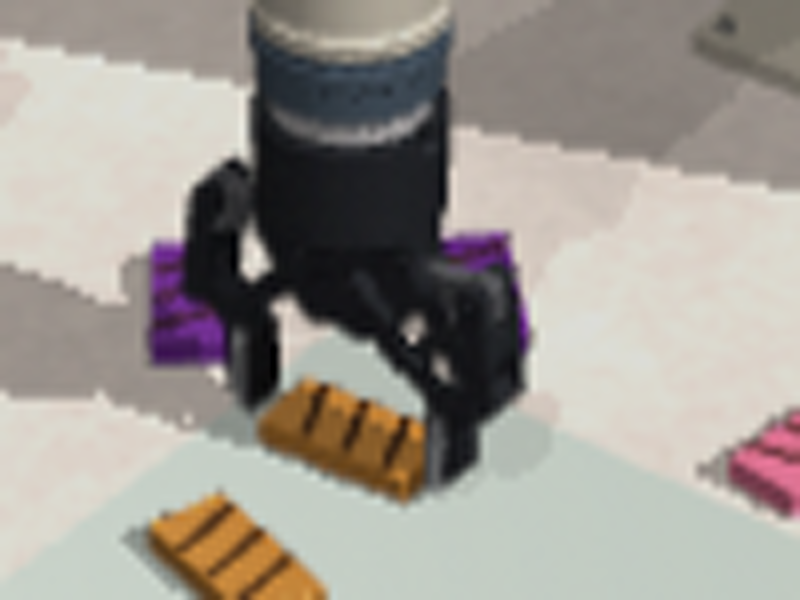

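```bash

python3 -m inch '[[0,0,0,0,0,0,0.6],[0,0,0,0,0,0,0.6],[0,0,0,0,0,0,0.6],[0,0,0,0,0,0,0.6],[0,0,0,0,0,0,0.6]]'
python3 -m inch '[[0,0,-0.01,0,0,0,0.6],[0,0,-0.03,0,0,0,0.6],[0,0,-0.04,0,0,0,0.6],[0,0,-0.04,0,0,0,0.6],[0,0,-0.04,0,0,0,0.6]]'
python3 -m inch '[[0,0,-0.04,0,0,0,0.6],[0,0,-0.04,0,0,0,0.6],[0,0,-0.02,0,0,0,0.6],[0,0,0,0,0,0,0.6]]'
python3 - <<'E'
from h import *
plan(.527,-.3645,.25,92.4)
f=ctrl.grab_frame("scene"); save(f,"s12.png",(280,70,380,145),8); print(proj(f,ctrl.get_state()["ee_pos"]))
allbars()
E
```

```text
time_s: 14.38
ee_pos: [0.451, -0.0514, -0.0038]
orientation: [0.001, -0.022, 1.0, -0.0]
force: [-2.7, 0.5, 11.0]
gripper_width: 0.823
time_s: 14.8
ee_pos: [0.4501, -0.0511, 0.1573]
orientation: [-0.0, -0.022, 1.0, 0.0]
force: [1.5, -1.3, -1.1]
gripper_width: 0.823
time_s: 15.13
ee_pos: [0.4522, -0.0518, 0.2601]
orientation: [0.004, -0.022, 1.0, -0.001]
force: [0.6, 0.7, -1.8]
gripper_width: 0.82
t 15.13 at [ 0.4522 -0.0518  0.2601] psi -177.48 tilt 0.46 F [ 0.6  0.7 -1.8] g 0.82 j [-0.3   0.08 -0.13  1.35 -0.   -0.34]
shift now-axes mm [ -60.9 -315.7   11.5] turn z deg 90.12 rad 1.573 | shift after turn mm [-315.6   61.7   10.1]
full rotvec [0.0038 0.0081 1.573 ]
[323.36463126 135.38699646]
bar top [ 0.6727 -0.0317] 72.8 219 scene [ 0.6758 -0.0288] 71.0 249 mean [ 0.6743 -0.0303] 71.9
bar top [0.6349 0.0797] 69.0 227 scene [0.6379 0.0832] 66.2 265 mean [0.6364 0.0815] 67.6
bar top [ 0.5405 -0.0401] 73.0 229 scene [ 0.5438 -0.0362] 69.7 218 mean [ 0.5422 -0.0381] 71.3
bar top [0.5347 0.0735] 95.2 222 scene [0.5371 0.0763] 93.8 244 mean [0.5359 0.0749] 94.5
```

View pics/s12.png

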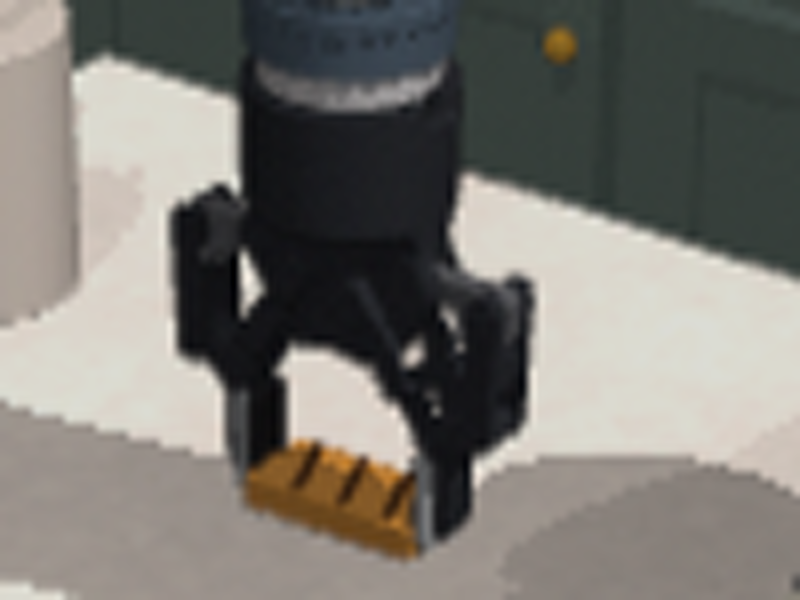

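```bash

python3 -m inch '[[0,0,0,0,0,0.121,0.6],[0,0,0,0,0,0.121,0.6],[0,0,0,0,0,0.121,0.6],[0,0,0,0,0,0.121,0.6],[0,0,0,0,0,0.121,0.6]]'
python3 -m inch '[[0,0,0,0,0,0.121,0.6],[0,0,0,0,0,0.121,0.6],[0,0,0,0,0,0.121,0.6],[0,0,0,0,0,0.121,0.6],[0,0,0,0,0,0.121,0.6]]'
python3 -m inch '[[0,0,0,0,0,0.121,0.6],[0,0,0,0,0,0.121,0.6],[0,0,0,0,0,0.121,0.6],[-0.0397,0.0077,0,0,0,0,0.6],[-0.0397,0.0077,0,0,0,0,0.6]]'
python3 -m inch '[[-0.0397,0.0077,0,0,0,0,0.6],[-0.0397,0.0077,0,0,0,0,0.6],[-0.0397,0.0077,0,0,0,0,0.6],[-0.0397,0.0077,0,0,0,0,0.6],[-0.0397,0.0077,0,0,0,0,0.6]]'
python3 -m inch '[[-0.0397,0.0077,0,0,0,0,0.6],[0,0,0.03,0,0,0,0.6],[0,0,0.03,0,0,0,0.6],[0,0,0.02,0,0,0,0.6],[0,0,0,0,0,0,0.6]]'
python3 - <<'E'
from h import *
plan(.527,-.366,.11,92.4)
f=ctrl.grab_frame("scene"); save(f,"s6.png",(190,80,290,180),6); print(proj(f,ctrl.get_state()["ee_pos"]))
f=ctrl.grab_frame("top"); save(f,"t6.png",(410,175,510,275),6); print(proj(f,ctrl.get_state()["ee_pos"]))
a=cv2.imread("pics/s6.png");b=cv2.imread("pics/t6.png")
cv2.imwrite("pics/st13.png",cv2.resize(np.hstack([a,b]),None,fx=.66,fy=.66))
E
```

```text
time_s: 15.7
ee_pos: [0.45, -0.0512, 0.2535]
orientation: [-0.002, 0.28, 0.96, 0.0]
force: [-0.2, -0.6, -1.0]
gripper_width: 0.82
time_s: 16.12
ee_pos: [0.45, -0.0512, 0.2535]
orientation: [-0.002, 0.553, 0.833, -0.0]
force: [-0.1, -0.6, 0.9]
gripper_width: 0.821
time_s: 16.53
ee_pos: [0.4689, -0.1293, 0.254]
orientation: [-0.001, 0.691, 0.723, -0.0]
force: [2.4, 0.4, 1.3]
gripper_width: 0.826
time_s: 16.95
ee_pos: [0.5158, -0.3284, 0.2532]
orientation: [-0.002, 0.692, 0.722, -0.0]
force: [1.9, 0.3, -1.0]
gripper_width: 0.826
time_s: 17.37
ee_pos: [0.5233, -0.3646, 0.1684]
orientation: [-0.005, 0.692, 0.722, -0.0]
force: [0.4, 0.6, -0.3]
gripper_width: 0.82
t 17.37 at [ 0.5233 -0.3646  0.1684] psi 92.36 tilt 0.62 F [ 0.4  0.6 -0.3] g 0.82 j [-0.74  0.44  0.13  1.28  0.    0.79]
shift now-axes mm [-2.   4.1 58.4] turn z deg -0.04 rad -0.0008 | shift after turn mm [-1.5  3.6 58.4]
full rotvec [-0.0077 -0.0077 -0.0007]
[232.28329593 138.15140515]
[465.82271393 218.88508127]
```

View pics/st13.png

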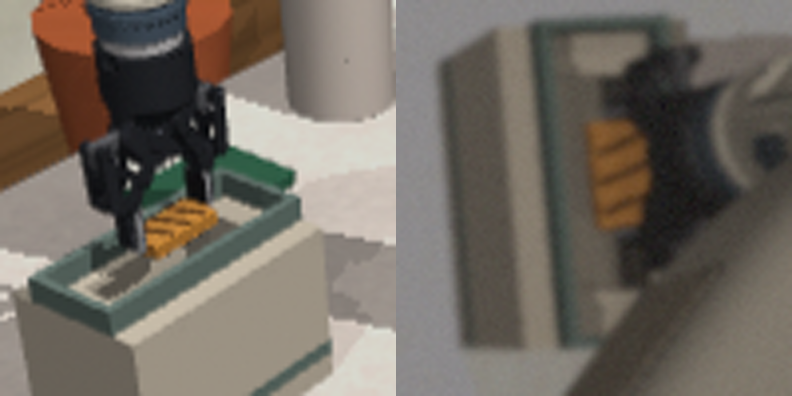

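```bash

python3 -m inch '[[-0.002,0.001,0,0,0,0,0.6],[0,0,0.01,0,0,0,0.6],[0,0,0.01,0,0,0,0.6]]'
python3 -m inch '[[0,0,0.01,0,0,0,0.6],[0,0,0.01,0,0,0,0.6],[0,0,0.01,0,0,0,0.6]]'
python3 - <<'E'
from h import *
plan(.527,-.366,.11,92.4)
E
```

```text
time_s: 17.72
ee_pos: [0.5274, -0.3686, 0.1563]
orientation: [0.002, 0.692, 0.722, 0.0]
force: [0.4, -0.5, -1.1]
gripper_width: 0.823
time_s: 17.97
ee_pos: [0.5265, -0.3678, 0.1241]
orientation: [-0.0, 0.692, 0.722, -0.0]
force: [-1.0, 0.1, -0.5]
gripper_width: 0.82
t 17.97 at [ 0.5265 -0.3678  0.1241] psi 92.4 tilt 0.02 F [-1.   0.1 -0.5] g 0.82 j [-0.74  0.46  0.05  1.16 -0.    0.79]
shift now-axes mm [ 1.8  0.6 14.1] turn z deg -0.0 rad -0.0 | shift after turn mm [ 1.8  0.6 14.1]
full rotvec [-0.0003 -0.0003 -0.    ]
```

```bash

python3 -m inch '[[0,0,0,0,0,0,1],[0,0,0,0,0,0,1],[0,0,0,0,0,0,1],[0,0,-0.03,0,0,0,1],[0,0,-0.04,0,0,0,1]]'
python3 -m inch '[[0,0,-0.04,0,0,0,1],[0,0,-0.016,0,0,0,1],[0.0411,0.0037,0,0,0,0,1],[0.0411,0.0037,0,0,0,0,1],[0.0411,0.0037,0,0,0,0,1]]'
python3 -m inch '[[0.0411,0.0037,0,0,0,0,1],[0.0411,0.0037,0,0,0,0,1],[0.0411,0.0037,0,0,0,0,1],[0.0411,0.0037,0,0,0,0,1],[0.0411,0.0037,0,0,0,0,1]]'
python3 -m inch '[[0,0,0,0,0,-0.1206,1],[0,0,0,0,0,-0.1206,1],[0,0,0,0,0,-0.1206,1],[0,0,0,0,0,-0.1206,1],[0,0,0,0,0,-0.1206,1]]'
python3 -m inch '[[0,0,0.03,0,0,-0.1206,1],[0,0,0.04,0,0,-0.1206,1],[0,0,0.04,0,0,-0.1206,1],[0,0,0.04,0,0,-0.1206,1],[0,0,0.04,0,0,-0.1206,1]]'
python3 -m inch '[[0,0,0.02,0,0,0,1],[0,0,0,0,0,0,1],[0,0,0,0,0,0,1]]'
python3 - <<'E'
from h import *
plan(.5422,-.0381,-.004,161.5)
allbars()
f=ctrl.grab_frame("scene"); save(f,"s14.png",(250,130,370,220),6); print(proj(f,ctrl.get_state()["ee_pos"]))
E
```

```text
time_s: 18.38
ee_pos: [0.5256, -0.3671, 0.1935]
orientation: [-0.003, 0.692, 0.722, -0.0]
force: [1.3, -1.2, 0.8]
gripper_width: 0.997
time_s: 18.8
ee_pos: [0.5325, -0.2437, 0.2522]
orientation: [0.001, 0.693, 0.721, 0.0]
force: [0.2, 1.8, -0.5]
gripper_width: 0.998
time_s: 19.22
ee_pos: [0.5423, -0.0364, 0.2523]
orientation: [0.001, 0.692, 0.722, 0.001]
force: [1.1, -0.8, -0.4]
gripper_width: 0.997
time_s: 19.63
ee_pos: [0.5427, -0.0381, 0.2522]
orientation: [0.001, 0.444, 0.896, 0.0]
force: [0.4, -0.5, 1.0]
gripper_width: 1.001
time_s: 20.05
ee_pos: [0.5428, -0.0384, 0.0607]
orientation: [0.001, 0.158, 0.987, -0.0]
force: [1.5, -0.4, -0.8]
gripper_width: 1.0
time_s: 20.3
ee_pos: [0.5425, -0.0383, 0.0416]
orientation: [-0.0, 0.161, 0.987, 0.0]
force: [0.1, -0.2, -0.1]
gripper_width: 0.999
t 20.3 at [ 0.5425 -0.0383  0.0416] psi 161.44 tilt 0.04 F [ 0.1 -0.2 -0.1] g 0.999 j [-0.22  0.37 -0.32  0.87 -0.    0.1 ]
shift now-axes mm [ 0.4  0.1 45.6] turn z deg -0.06 rad -0.0011 | shift after turn mm [ 0.4  0.1 45.6]
full rotvec [-0.0001 -0.0008 -0.0011]
bar top [ 0.6788 -0.0121] 166.5 87 scene [ 0.6758 -0.0288] 71.0 249 mean [ 0.6773 -0.0204] 208.7
bar top [0.6347 0.0799] 68.4 223 scene [0.6379 0.0833] 66.0 264 mean [0.6363 0.0816] 67.2
bar top [0.5347 0.0736] 95.2 226 scene [0.5371 0.0763] 93.8 244 mean [0.5359 0.075 ] 94.5
scene only [ 0.5438 -0.0362] 69.7 218
[308.15095637 210.88298168]
```

View pics/s14.png

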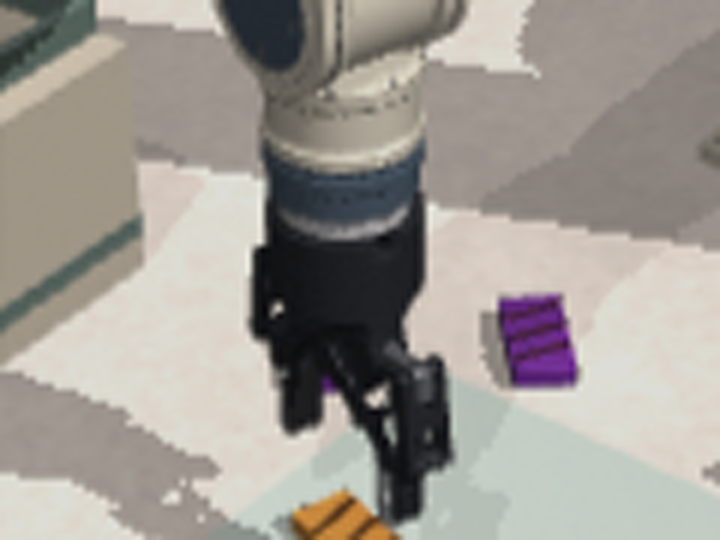

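```bash

python3 -m inch '[[0,0,0.02,0,0,0,1],[0,0,0.015,0,0,0,1],[0,0,0.01,0,0,0,1],[0,0,0,0,0,0,1],[0,0,0,0,0,0,1]]'
python3 -m inch '[[0,0,0,0,0,0,0.6],[0,0,0,0,0,0,0.6],[0,0,0,0,0,0,0.6],[0,0,0,0,0,0,0.6],[0,0,0,0,0,0,0.6]]'
python3 -m inch '[[0,0,-0.01,0,0,0,0.6],[0,0,-0.03,0,0,0,0.6],[0,0,-0.04,0,0,0,0.6],[0,0,-0.04,0,0,0,0.6],[0,0,-0.04,0,0,0,0.6]]'
python3 -m inch '[[0,0,-0.04,0,0,0.1206,0.6],[0,0,-0.04,0,0,0.1206,0.6],[0,0,-0.015,0,0,0.1206,0.6],[0,0,0,0,0,0.1206,0.6],[0,0,0,0,0,0.1206,0.6]]'
python3 - <<'E'
from h import *
f=ctrl.grab_frame("scene"); save(f,"s15.png",(250,60,370,150),6); print(proj(f,ctrl.get_state()["ee_pos"]))
E
```

```text
time_s: 20.87
ee_pos: [0.5429, -0.0384, -0.0029]
orientation: [0.0, 0.161, 0.987, -0.0]
force: [-0.1, -0.4, 0.5]
gripper_width: 0.999
time_s: 21.28
ee_pos: [0.5433, -0.0385, -0.002]
orientation: [0.001, 0.161, 0.987, -0.0]
force: [-1.2, 1.2, 8.0]
gripper_width: 0.82
time_s: 21.7
ee_pos: [0.542, -0.0382, 0.1595]
orientation: [0.0, 0.161, 0.987, -0.0]
force: [2.4, 0.1, -0.4]
gripper_width: 0.819
time_s: 22.12
ee_pos: [0.5427, -0.0384, 0.2543]
orientation: [0.002, 0.449, 0.893, 0.001]
force: [0.6, -0.1, -0.8]
gripper_width: 0.821
[307.12165449 151.1829513 ]
```

View pics/s15.png

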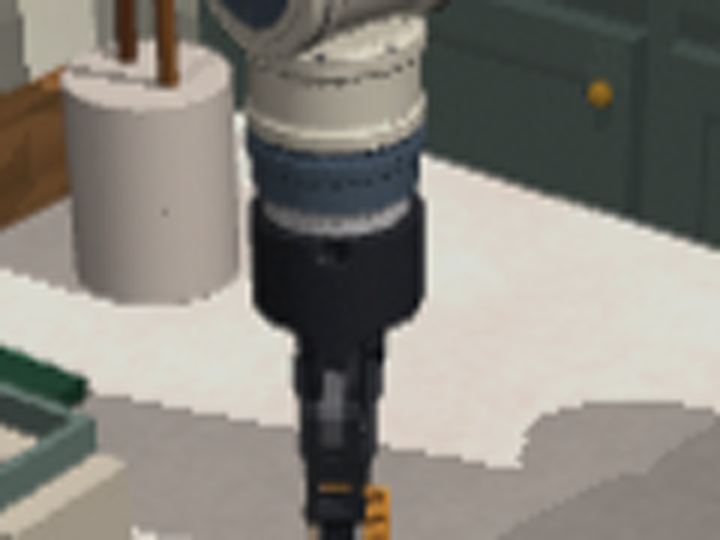

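```bash

python3 -m inch '[[0,0,0,0,0,0.1206,0.6],[0,0,0,0,0,0.1206,0.6],[0,0,0,0,0,0.1206,0.6],[0,0,0,0,0,0.1206,0.6],[0,0,0,0,0,0.1206,0.6]]'
python3 -m inch '[[-0.0411,-0.0037,0,0,0,0,0.6],[-0.0411,-0.0037,0,0,0,0,0.6],[-0.0411,-0.0037,0,0,0,0,0.6],[-0.0411,-0.0037,0,0,0,0,0.6],[-0.0411,-0.0037,0,0,0,0,0.6]]'
python3 -m inch '[[-0.0411,-0.0037,0,0,0,0,0.6],[-0.0411,-0.0037,0,0,0,0,0.6],[-0.0411,-0.0037,0,0,0,0,0.6],[0,0,0.03,0,0,0,0.6],[0,0,0.03,0,0,0,0.6]]'
python3 -m inch '[[0,0,0.02,0,0,0,0.6],[0,0,0,0,0,0,0.6],[0,0,0,0,0,0,0.6]]'
python3 - <<'E'
from h import *
plan(.5265,-.368,.124,92.4)
f=ctrl.grab_frame("scene"); save(f,"s6.png",(190,80,290,180),6); print(proj(f,ctrl.get_state()["ee_pos"]))
f=ctrl.grab_frame("top"); save(f,"t6.png",(410,175,510,275),6); print(proj(f,ctrl.get_state()["ee_pos"]))
a=cv2.imread("pics/s6.png");b=cv2.imread("pics/t6.png")
cv2.imwrite("pics/st16.png",cv2.resize(np.hstack([a,b]),None,fx=.66,fy=.66))
E
```

```text
time_s: 22.58
ee_pos: [0.5422, -0.0382, 0.2521]
orientation: [0.0, 0.693, 0.721, 0.0]
force: [0.5, 0.7, -1.5]
gripper_width: 0.821
time_s: 23.0
ee_pos: [0.5319, -0.246, 0.2524]
orientation: [0.0, 0.691, 0.723, 0.0]
force: [1.1, 0.3, 0.1]
gripper_width: 0.82
time_s: 23.42
ee_pos: [0.5266, -0.3715, 0.1922]
orientation: [0.002, 0.692, 0.722, -0.0]
force: [-0.9, -0.7, -1.2]
gripper_width: 0.82
time_s: 23.67
ee_pos: [0.5262, -0.3678, 0.1715]
orientation: [-0.001, 0.692, 0.722, -0.0]
force: [-0.5, -0.3, 0.3]
gripper_width: 0.823
t 23.67 at [ 0.5262 -0.3678  0.1715] psi 92.5 tilt 0.09 F [-0.5 -0.3  0.3] g 0.823 j [-0.74  0.44  0.14  1.27  0.    0.79]
shift now-axes mm [-0.3  0.3 47.5] turn z deg 0.1 rad 0.0017 | shift after turn mm [-0.2  0.3 47.5]
full rotvec [-0.0011 -0.0011  0.0017]
[230.9570707  137.85244663]
[466.71640929 218.06020026]
```

View pics/st16.png

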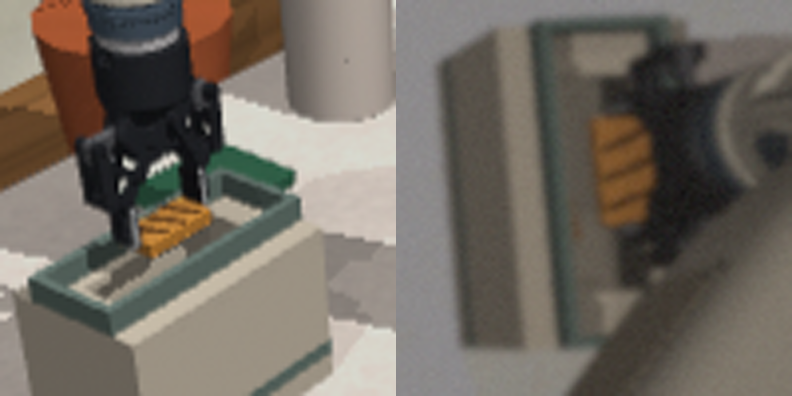

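```bash

python3 -m inch '[[0,0,0.015,0,0,0,0.6],[0,0,0.012,0,0,0,0.6],[0,0,0.01,0,0,0,0.6],[0,0,0.01,0,0,0,0.6],[0,0,0,0,0,0,0.6]]'
python3 -m inch '[[0,0,0,0,0,0,1],[0,0,0,0,0,0,1],[0,0,0,0,0,0,1],[0,0,-0.03,0,0,0,1],[0,0,-0.04,0,0,0,1]]'
python3 -m inch '[[0,0,-0.04,0,0,0,1],[0,0,-0.016,0,0,0,1],[0.0402,0.0025,0,0,0,0,1],[0.0402,0.0025,0,0,0,0,1],[0.0402,0.0025,0,0,0,0,1]]'
python3 -m inch '[[0.0402,0.0025,0,0,0,0,1],[0.0402,0.0025,0,0,0,0,1],[0.0402,0.0025,0,0,0,0,1],[0.0402,0.0025,0,0,0,0,1],[0.0402,0.0025,0,0,0,0,1]]'
python3 -m inch '[[0.0402,0.0025,0,0,0,0,1],[0.0402,0.0025,0,0,0,0,1],[0.0402,0.0025,0,0,0,0,1],[0,0,0,0,0,-0.1236,1],[0,0,0,0,0,-0.1236,1]]'
python3 -m inch '[[0,0,0,0,0,-0.1236,1],[0,0,0,0,0,-0.1236,1],[0,0,0,0,0,-0.1236,1],[0,0,0,0,0,-0.1236,1],[0,0,0,0,0,-0.1236,1]]'
python3 -m inch '[[0,0,0.03,0,0,-0.1236,1],[0,0,0.04,0,0,-0.1236,1],[0,0,0.04,0,0,-0.1236,1],[0,0,0.04,0,0,-0.1236,1],[0,0,0.04,0,0,-0.1236,1]]'
python3 -m inch '[[0,0,0.02,0,0,-0.1236,1],[0,0,0,0,0,0,1],[0,0,0,0,0,0,1]]'
python3 - <<'E'
from h import *
plan(.5359,.075,-.004,184.5)
allbars()
E
```

```text
time_s: 24.18
ee_pos: [0.5264, -0.3677, 0.1232]
orientation: [-0.001, 0.692, 0.722, -0.0]
force: [0.1, 0.3, 0.0]
gripper_width: 0.823
time_s: 24.6
ee_pos: [0.5255, -0.3671, 0.1924]
orientation: [-0.003, 0.692, 0.722, -0.0]
force: [1.8, -1.1, 0.2]
gripper_width: 1.003
time_s: 25.02
ee_pos: [0.5289, -0.2466, 0.251]
orientation: [0.001, 0.693, 0.721, 0.0]
force: [0.7, 0.7, 0.7]
gripper_width: 1.001
time_s: 25.43
ee_pos: [0.5329, -0.0441, 0.2512]
orientation: [0.001, 0.692, 0.722, 0.0]
force: [1.6, -0.4, -0.5]
gripper_width: 0.998
time_s: 25.85
ee_pos: [0.5355, 0.0775, 0.2511]
orientation: [0.0, 0.594, 0.804, 0.0]
force: [0.8, 0.4, -0.0]
gripper_width: 0.997
time_s: 26.27
ee_pos: [0.5357, 0.0749, 0.251]
orientation: [0.001, 0.323, 0.946, 0.0]
force: [-0.7, -0.4, 0.3]
gripper_width: 0.999
time_s: 26.68
ee_pos: [0.5359, 0.0749, 0.0596]
orientation: [0.001, 0.02, 1.0, -0.0]
force: [1.3, 0.6, 0.4]
gripper_width: 1.0
time_s: 26.93
ee_pos: [0.5356, 0.0749, 0.0405]
orientation: [-0.0, -0.037, 0.999, 0.0]
force: [0.3, -0.6, 0.3]
gripper_width: 1.002
t 26.93 at [0.5356 0.0749 0.0405] psi -175.77 tilt 0.06 F [ 0.3 -0.6  0.3] g 1.002 j [-0.02  0.37 -0.33  0.87  0.   -0.09]
shift now-axes mm [-0.3  0.1 44.5] turn z deg -0.27 rad -0.0047 | shift after turn mm [-0.3  0.1 44.5]
full rotvec [ 0.0001 -0.001  -0.0047]
bar top [ 0.6729 -0.0319] 72.3 219 scene [ 0.6758 -0.0288] 71.0 249 mean [ 0.6743 -0.0303] 71.6
scene only [0.5371 0.0763] 93.8 244
scene only [0.6379 0.0833] 66.0 264
```

Lower, grip, lift, turn to the jar, and carry it there.

```bash

python3 -m inch '[[0,0,0.02,0,0,-0.004,1],[0,0,0.015,0,0,0,1],[0,0,0.009,0,0,0,1],[0,0,0,0,0,0,1],[0,0,0,0,0,0,1]]'
python3 -m inch '[[0,0,0,0,0,0,0.6],[0,0,0,0,0,0,0.6],[0,0,0,0,0,0,0.6],[0,0,0,0,0,0,0.6],[0,0,0,0,0,0,0.6]]'
python3 -m inch '[[0,0,-0.01,0,0,0,0.6],[0,0,-0.03,0,0,0,0.6],[0,0,-0.04,0,0,0,0.6],[0,0,-0.04,0,0,0,0.6],[0,0,-0.04,0,0,0,0.6]]'
python3 -m inch '[[0,0,-0.04,0,0,0.1236,0.6],[0,0,-0.04,0,0,0.1236,0.6],[0,0,-0.015,0,0,0.1236,0.6],[0,0,0,0,0,0.1236,0.6],[0,0,0,0,0,0.1236,0.6]]'
python3 -m inch '[[0,0,0,0,0,0.1236,0.6],[0,0,0,0,0,0.1236,0.6],[0,0,0,0,0,0.1236,0.6],[0,0,0,0,0,0.1236,0.6],[0,0,0,0,0,0.1236,0.6]]'
python3 -m inch '[[0,0,0,0,0,0.1236,0.6],[0,0,0,0,0,0.1236,0.6],[0,0,0,0,0,0.1236,0.6],[0,0,0,0,0,0,0.6]]'
python3 - <<'E'
from h import *
plan(.5265,-.368,.25,92.4)
f=ctrl.grab_frame("scene"); save(f,"s17.png",(280,80,400,170),6); print(proj(f,ctrl.get_state()["ee_pos"]))
E
```

```text
time_s: 27.45
ee_pos: [0.5363, 0.0749, -0.0027]
orientation: [0.001, -0.04, 0.999, -0.0]
force: [0.3, 0.8, -0.4]
gripper_width: 0.998
time_s: 27.87
ee_pos: [0.5366, 0.0749, -0.0019]
orientation: [0.001, -0.041, 0.999, -0.0]
force: [-1.4, 0.4, 8.3]
gripper_width: 0.822
time_s: 28.28
ee_pos: [0.5352, 0.0749, 0.1594]
orientation: [0.0, -0.041, 0.999, -0.0]
force: [0.9, -0.0, -1.3]
gripper_width: 0.821
time_s: 28.7
ee_pos: [0.5359, 0.0749, 0.2543]
orientation: [0.002, 0.268, 0.963, 0.001]
force: [-0.1, -0.5, -1.5]
gripper_width: 0.821
time_s: 29.12
ee_pos: [0.5354, 0.0749, 0.2527]
orientation: [0.001, 0.548, 0.836, 0.0]
force: [-0.5, -0.7, -0.5]
gripper_width: 0.818
time_s: 29.45
ee_pos: [0.5354, 0.0749, 0.2526]
orientation: [0.0, 0.693, 0.721, 0.0]
force: [0.4, 0.6, 0.2]
gripper_width: 0.824
t 29.45 at [0.5354 0.0749 0.2526] psi 92.28 tilt 0.07 F [0.4 0.6 0.2] g 0.824 j [-0.02  0.24  0.05  1.38 -0.    1.51]
shift now-axes mm [-442.2  -26.5    2.6] turn z deg -0.12 rad -0.002 | shift after turn mm [-442.2  -27.4    2.6]
full rotvec [ 0.0012  0.0001 -0.002 ]
[341.70600698 163.97960668]
```

View pics/s17.png

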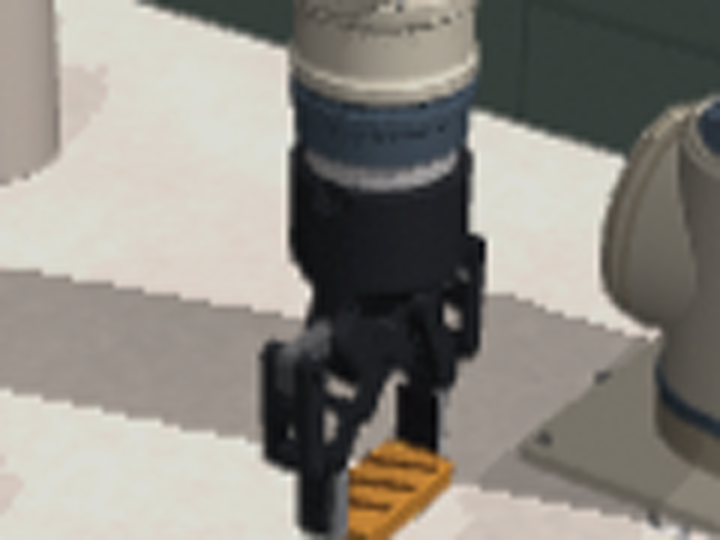

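```bash

python3 -m inch '[[-0.0402,-0.0025,0,0,0,0,0.6],[-0.0402,-0.0025,0,0,0,0,0.6],[-0.0402,-0.0025,0,0,0,0,0.6],[-0.0402,-0.0025,0,0,0,0,0.6],[-0.0402,-0.0025,0,0,0,0,0.6]]'
python3 -m inch '[[-0.0402,-0.0025,0,0,0,0,0.6],[-0.0402,-0.0025,0,0,0,0,0.6],[-0.0402,-0.0025,0,0,0,0,0.6],[-0.0402,-0.0025,0,0,0,0,0.6],[-0.0402,-0.0025,0,0,0,0,0.6]]'
python3 -m inch '[[-0.0402,-0.0025,0,0,0,0,0.6],[0,0,0.03,0,0,0,0.6],[0,0,0.03,0,0,0,0.6],[0,0,0.02,0,0,0,0.6],[0,0,0,0,0,0,0.6]]'
python3 - <<'E'
from h import *
plan(.5265,-.368,.124,92.4)
allbars()
f=ctrl.grab_frame("scene"); save(f,"s6.png",(190,80,290,180),6); print(proj(f,ctrl.get_state()["ee_pos"]))
f=ctrl.grab_frame("top"); save(f,"t6.png",(410,175,510,275),6); print(proj(f,ctrl.get_state()["ee_pos"]))
a=cv2.imread("pics/s6.png");b=cv2.imread("pics/t6.png")
cv2.imwrite("pics/st18.png",cv2.resize(np.hstack([a,b]),None,fx=.66,fy=.66))
E
```

```text
time_s: 29.92
ee_pos: [0.5319, -0.1281, 0.2521]
orientation: [0.0, 0.689, 0.725, 0.0]
force: [2.2, -0.2, 0.6]
gripper_width: 0.817
time_s: 30.33
ee_pos: [0.5285, -0.3297, 0.2521]
orientation: [0.0, 0.689, 0.725, 0.0]
force: [0.7, -0.5, -0.2]
gripper_width: 0.818
time_s: 30.75
ee_pos: [0.5267, -0.3672, 0.1672]
orientation: [-0.003, 0.689, 0.724, -0.0]
force: [0.4, 0.8, -0.9]
gripper_width: 0.818
t 30.75 at [ 0.5267 -0.3672  0.1672] psi 92.83 tilt 0.4 F [ 0.4  0.8 -0.9] g 0.818 j [-0.74  0.44  0.14  1.27  0.    0.78]
shift now-axes mm [-1.  -0.  43.2] turn z deg 0.43 rad 0.0075 | shift after turn mm [-0.8 -0.2 43.2]
full rotvec [-0.0049 -0.0049  0.0075]
bar top [ 0.673  -0.0318] 72.2 218 scene [ 0.6758 -0.0288] 71.0 249 mean [ 0.6744 -0.0303] 71.6
bar top [0.6349 0.0801] 68.8 221 scene [0.6379 0.0832] 66.2 265 mean [0.6364 0.0816] 67.5
[230.46850293 138.03806033]
[466.70885728 217.37024941]
```

View pics/st18.png

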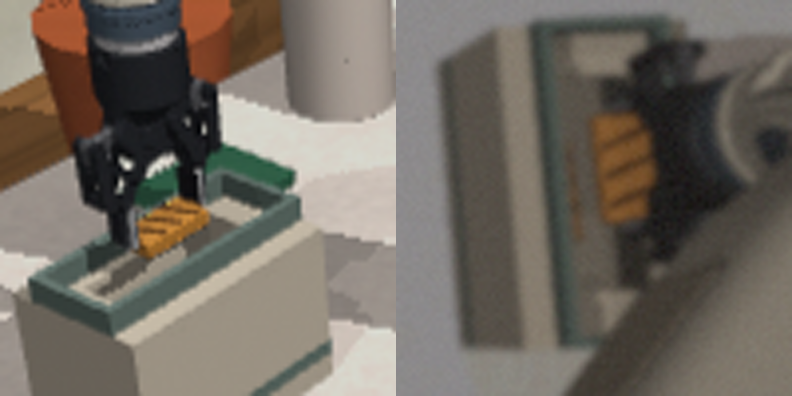

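```bash

python3 -m inch '[[0,0,0.015,0,0,0.005,0.6],[0,0,0.01,0,0,0,0.6],[0,0,0.01,0,0,0,0.6],[0,0,0.01,0,0,0,0.6],[0,0,0,0,0,0,0.6]]'
python3 -m inch '[[0,0,0,0,0,0,1],[0,0,0,0,0,0,1],[0,0,0,0,0,0,1],[0,0,-0.03,0,0,0,1],[0,0,-0.04,0,0,0,1]]'
python3 -m inch '[[0,0,-0.04,0,0,0,1],[0,0,-0.016,0,0,0,1],[0.0371,0.0107,0,0,0,0,1],[0.0371,0.0107,0,0,0,0,1],[0.0371,0.0107,0,0,0,0,1]]'
python3 -m inch '[[0.0371,0.0107,0,0,0,0,1],[0.0371,0.0107,0,0,0,0,1],[0.0371,0.0107,0,0,0,0,1],[0.0371,0.0107,0,0,0,0,1],[0.0371,0.0107,0,0,0,0,1]]'
python3 -m inch '[[0.0371,0.0107,0,0,0,0,1],[0.0371,0.0107,0,0,0,0,1],[0.0371,0.0107,0,0,0,0,1],[0.0371,0.0107,0,0,0,0,1],[0,0,0,0,0,-0.1136,1]]'
python3 -m inch '[[0,0,0,0,0,-0.1136,1],[0,0,0,0,0,-0.1136,1],[0,0,0,0,0,-0.1136,1],[0,0,0,0,0,-0.1136,1],[0,0,0.03,0,0,-0.1136,1]]'
python3 -m inch '[[0,0,0.04,0,0,-0.1136,1],[0,0,0.04,0,0,-0.1136,1],[0,0,0.04,0,0,-0.1136,1],[0,0,0.04,0,0,-0.1136,1],[0,0,0.015,0,0,0,1]]'
python3 -m inch '[[0,0,0,0,0,0,1],[0,0,0,0,0,0,1]]'
python3 - <<'E'
from h import *
plan(.6364,.0816,-.003,157.5)
allbars()
f=ctrl.grab_frame("scene"); save(f,"s19.png",(270,180,390,270),6)
E
```

```text
time_s: 31.37
ee_pos: [0.5278, -0.3674, 0.1244]
orientation: [-0.001, 0.692, 0.722, -0.0]
force: [0.1, 1.1, -2.0]
gripper_width: 0.821
time_s: 31.78
ee_pos: [0.5273, -0.3672, 0.1943]
orientation: [-0.003, 0.693, 0.721, -0.0]
force: [1.3, -0.8, 0.2]
gripper_width: 1.003
time_s: 32.2
ee_pos: [0.5561, -0.255, 0.2532]
orientation: [0.001, 0.693, 0.721, 0.0]
force: [0.3, -0.7, -0.6]
gripper_width: 0.999
time_s: 32.62
ee_pos: [0.602, -0.0662, 0.2532]
orientation: [0.001, 0.693, 0.721, 0.0]
force: [0.1, -0.6, -0.7]
gripper_width: 1.004
time_s: 33.03
ee_pos: [0.6392, 0.0882, 0.2525]
orientation: [-0.0, 0.65, 0.76, 0.001]
force: [0.4, -1.0, -0.3]
gripper_width: 0.998
time_s: 33.45
ee_pos: [0.6407, 0.0821, 0.2278]
orientation: [0.004, 0.409, 0.913, 0.002]
force: [1.4, 0.1, 0.6]
gripper_width: 0.998
time_s: 33.87
ee_pos: [0.6361, 0.0819, 0.0424]
orientation: [-0.003, 0.192, 0.981, -0.001]
force: [-0.2, -0.5, 0.1]
gripper_width: 1.003
time_s: 34.03
ee_pos: [0.6387, 0.0819, 0.0475]
orientation: [-0.0, 0.196, 0.981, -0.0]
force: [1.0, 0.3, 0.4]
gripper_width: 0.996
t 34.03 at [0.6387 0.0819 0.0475] psi 157.38 tilt 0.03 F [1.  0.3 0.4] g 0.996 j [-0.    0.52 -0.06  1.   -0.    0.39]
shift now-axes mm [ 2.  -1.2 50.6] turn z deg -0.12 rad -0.0022 | shift after turn mm [ 2.  -1.2 50.5]
full rotvec [-0.0002 -0.0004 -0.0022]
bar top [ 0.6725 -0.0317] 74.3 206 scene [ 0.6758 -0.0286] 71.1 246 mean [ 0.6742 -0.0301] 72.7
scene only [0.6381 0.0831] 66.3 262
```

View pics/s19.png

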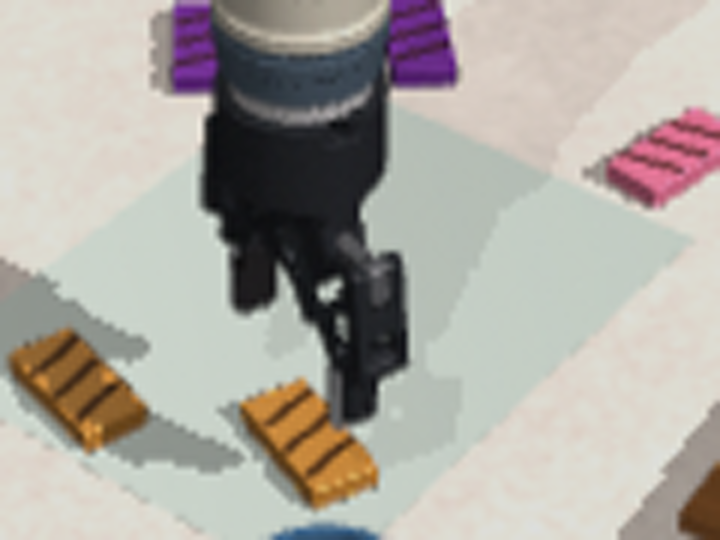

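```bash

python3 -m inch '[[0.001,-0.001,0.02,0,0,0,1],[0,0,0.018,0,0,0,1],[0,0,0.012,0,0,0,1],[0,0,0,0,0,0,1],[0,0,0,0,0,0,1]]'
python3 -m inch '[[0,0,0,0,0,0,0.6],[0,0,0,0,0,0,0.6],[0,0,0,0,0,0,0.6],[0,0,0,0,0,0,0.6],[0,0,0,0,0,0,0.6]]'
python3 -m inch '[[0,0,-0.01,0,0,0,0.6],[0,0,-0.03,0,0,0,0.6],[0,0,-0.04,0,0,0,0.6],[0,0,-0.04,0,0,0,0.6],[0,0,-0.04,0,0,0,0.6]]'
python3 -m inch '[[0,0,-0.04,0,0,0.1136,0.6],[0,0,-0.04,0,0,0.1136,0.6],[0,0,-0.015,0,0,0.1136,0.6],[0,0,0,0,0,0.1136,0.6],[0,0,0,0,0,0.1136,0.6]]'
python3 -m inch '[[0,0,0,0,0,0.1136,0.6],[0,0,0,0,0,0.1136,0.6],[0,0,0,0,0,0.1136,0.6],[0,0,0,0,0,0.1136,0.6],[0,0,0,0,0,0.1136,0.6]]'
python3 - <<'E'
from h import *
plan(.5265,-.368,.25,92.4)
f=ctrl.grab_frame("scene"); save(f,"s20.png",(250,90,390,195),5); print(proj(f,ctrl.get_state()["ee_pos"]))
E
```

```text
time_s: 34.6
ee_pos: [0.6378, 0.0814, -0.0015]
orientation: [0.001, 0.196, 0.981, 0.0]
force: [0.2, -0.2, 0.4]
gripper_width: 1.002
time_s: 35.02
ee_pos: [0.6384, 0.0814, -0.0002]
orientation: [0.002, 0.196, 0.981, 0.0]
force: [-2.0, -0.1, 8.1]
gripper_width: 0.816
time_s: 35.43
ee_pos: [0.637, 0.0815, 0.1608]
orientation: [0.001, 0.196, 0.981, 0.0]
force: [1.2, 0.3, -0.7]
gripper_width: 0.816
time_s: 35.85
ee_pos: [0.6376, 0.0814, 0.2559]
orientation: [0.002, 0.465, 0.885, 0.001]
force: [0.5, -0.3, -1.8]
gripper_width: 0.821
time_s: 36.27
ee_pos: [0.6371, 0.0815, 0.254]
orientation: [0.001, 0.695, 0.719, 0.001]
force: [0.8, 0.8, -1.0]
gripper_width: 0.816
t 36.27 at [0.6371 0.0815 0.254 ] psi 92.01 tilt 0.1 F [ 0.8  0.8 -1. ] g 0.816 j [-0.    0.42  0.31  1.47  0.    1.53]
shift now-axes mm [-445.3 -126.3    3.8] turn z deg -0.39 rad -0.0067 | shift after turn mm [-444.4 -129.3    4. ]
full rotvec [ 0.0018  0.     -0.0067]
[320.22593795 181.68545829]
```

View pics/s20.png

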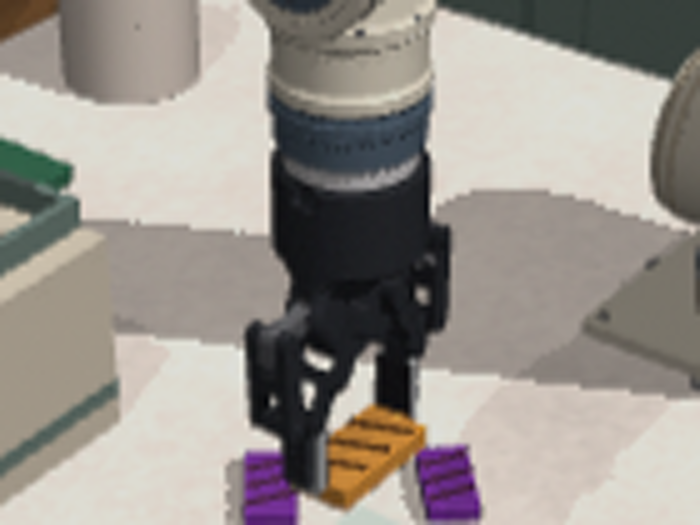

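```bash

python3 -m inch '[[-0.0371,-0.0107,0,0,0,-0.002,0.6],[-0.0371,-0.0107,0,0,0,0,0.6],[-0.0371,-0.0107,0,0,0,0,0.6],[-0.0371,-0.0107,0,0,0,0,0.6],[-0.0371,-0.0107,0,0,0,0,0.6]]'
python3 -m inch '[[-0.0371,-0.0107,0,0,0,0,0.6],[-0.0371,-0.0107,0,0,0,0,0.6],[-0.0371,-0.0107,0,0,0,0,0.6],[-0.0371,-0.0107,0,0,0,0,0.6],[-0.0371,-0.0107,0,0,0,0,0.6]]'
python3 -m inch '[[-0.0371,-0.0107,0,0,0,0,0.6],[-0.0371,-0.0107,0,0,0,0,0.6],[0,0,0.03,0,0,0,0.6],[0,0,0.03,0,0,0,0.6],[0,0,0.02,0,0,0,0.6]]'
python3 -m inch '[[0,0,0,0,0,0,0.6],[0,0,0,0,0,0,0.6]]'
python3 - <<'E'
from h import *
plan(.5265,-.368,.124,92.4)
allbars()
f=ctrl.grab_frame("scene"); save(f,"s6.png",(190,80,290,180),6); print(proj(f,ctrl.get_state()["ee_pos"]))
f=ctrl.grab_frame("top"); save(f,"t6.png",(410,175,510,275),6); print(proj(f,ctrl.get_state()["ee_pos"]))
a=cv2.imread("pics/s6.png");b=cv2.imread("pics/t6.png")
cv2.imwrite("pics/st21.png",cv2.resize(np.hstack([a,b]),None,fx=.66,fy=.66))
E
```

```text
time_s: 36.73
ee_pos: [0.5909, -0.1076, 0.2538]
orientation: [0.001, 0.691, 0.723, 0.0]
force: [-0.3, -0.1, -0.7]
gripper_width: 0.818
time_s: 37.15
ee_pos: [0.5453, -0.2954, 0.2539]
orientation: [0.001, 0.691, 0.723, 0.0]
force: [1.7, -0.1, -1.0]
gripper_width: 0.822
time_s: 37.57
ee_pos: [0.5269, -0.3695, 0.171]
orientation: [-0.0, 0.691, 0.722, 0.0]
force: [1.1, -0.3, -1.3]
gripper_width: 0.819
time_s: 37.73
ee_pos: [0.5276, -0.3687, 0.1729]
orientation: [-0.0, 0.691, 0.723, -0.0]
force: [0.5, -0.5, 0.3]
gripper_width: 0.816
t 37.73 at [ 0.5276 -0.3687  0.1729] psi 92.54 tilt 0.04 F [ 0.5 -0.5  0.3] g 0.816 j [-0.74  0.44  0.15  1.28  0.    0.79]
shift now-axes mm [ 0.7 -1.1 48.9] turn z deg 0.14 rad 0.0025 | shift after turn mm [ 0.7 -1.1 48.9]
full rotvec [-0.0005 -0.0005  0.0025]
bar top [ 0.6729 -0.032 ] 72.3 216 scene [ 0.6758 -0.0288] 71.0 249 mean [ 0.6743 -0.0304] 71.6
[230.25108669 137.46488989]
[467.15362337 217.48602598]
```

View pics/st21.png

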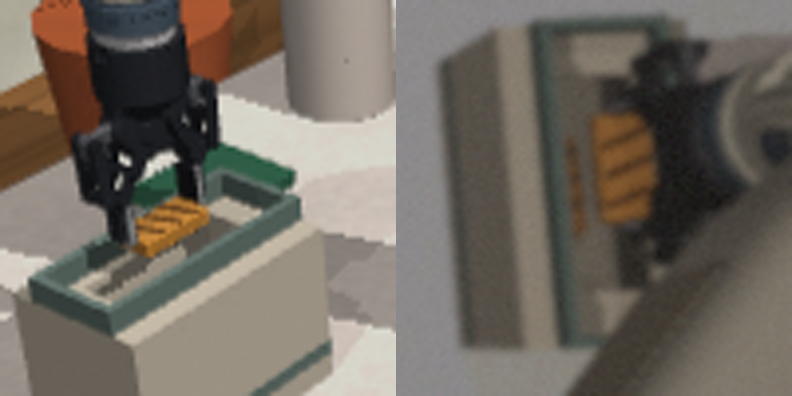

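```bash

python3 -m inch '[[0,0,0.015,0,0,0.002,0.6],[0,0,0.012,0,0,0,0.6],[0,0,0.012,0,0,0,0.6],[0,0,0.01,0,0,0,0.6],[0,0,0,0,0,0,0.6]]'
python3 -m inch '[[0,0,0,0,0,0,1],[0,0,0,0,0,0,1],[0,0,0,0,0,0,1],[0,0,-0.03,0,0,0,1],[0,0,-0.04,0,0,0,1]]'
python3 -m inch '[[0,0,-0.04,0,0,0,1],[0,0,-0.016,0,0,0,1],[0.0368,0.0179,0,0,0,0,1],[0.0368,0.0179,0,0,0,0,1],[0.0368,0.0179,0,0,0,0,1]]'
python3 -m inch '[[0.0368,0.0179,0,0,0,0,1],[0.0368,0.0179,0,0,0,0,1],[0.0368,0.0179,0,0,0,0,1],[0.0368,0.0179,0,0,0,0,1],[0.0368,0.0179,0,0,0,0,1]]'
python3 -m inch '[[0.0368,0.0179,0,0,0,0,1],[0,0,0,0,0,-0.1208,1],[0,0,0,0,0,-0.1208,1],[0,0,0,0,0,-0.1208,1],[0,0,0,0,0,-0.1208,1]]'
python3 -m inch '[[0,0,0,0,0,-0.1208,1],[0,0,0.03,0,0,-0.1208,1],[0,0,0.04,0,0,-0.1208,1],[0,0,0.04,0,0,-0.1208,1],[0,0,0.04,0,0,-0.1208,1]]'
python3 -m inch '[[0,0,0.04,0,0,-0.1208,1],[0,0,0.015,0,0,0,1],[0,0,0,0,0,0,1],[0,0,0,0,0,0,1]]'
python3 - <<'E'
from h import *
plan(.6743,-.0303,-.003,161.6)
allbars()
E
```

```text
time_s: 38.35
ee_pos: [0.5276, -0.3684, 0.1222]
orientation: [-0.001, 0.692, 0.722, -0.0]
force: [-0.2, -1.0, -1.0]
gripper_width: 0.818
time_s: 38.77
ee_pos: [0.5268, -0.3679, 0.1916]
orientation: [-0.003, 0.693, 0.721, -0.0]
force: [1.2, -0.8, -0.5]
gripper_width: 1.001
time_s: 39.18
ee_pos: [0.5774, -0.2558, 0.2506]
orientation: [0.001, 0.693, 0.721, 0.0]
force: [0.2, -0.8, -0.1]
gripper_width: 0.998
time_s: 39.6
ee_pos: [0.6596, -0.0669, 0.2504]
orientation: [0.001, 0.693, 0.721, 0.0]
force: [-0.0, -0.9, -0.5]
gripper_width: 1.002
time_s: 40.02
ee_pos: [0.6756, -0.0307, 0.25]
orientation: [0.0, 0.497, 0.868, 0.0]
force: [0.3, 0.4, 0.3]
gripper_width: 1.002
time_s: 40.43
ee_pos: [0.6756, -0.0313, 0.099]
orientation: [0.001, 0.217, 0.976, 0.0]
force: [0.8, -0.1, -0.3]
gripper_width: 0.999
time_s: 40.77
ee_pos: [0.6755, -0.0314, 0.0446]
orientation: [-0.0, 0.161, 0.987, -0.0]
force: [0.4, -0.3, 0.9]
gripper_width: 1.001
t 40.77 at [ 0.6755 -0.0314  0.0446] psi 161.5 tilt 0.02 F [ 0.4 -0.3  0.9] g 1.001 j [-0.17  0.57  0.03  1.03 -0.    0.15]
shift now-axes mm [ 1.5  0.6 47.6] turn z deg -0.1 rad -0.0018 | shift after turn mm [ 1.5  0.6 47.6]
full rotvec [-0.0001 -0.0004 -0.0018]
scene only [ 0.6758 -0.0287] 71.0 248
```

```bash

python3 -m inch '[[0.001,0.0006,0.02,0,0,0,1],[0,0,0.016,0,0,0,1],[0,0,0.011,0,0,0,1],[0,0,0,0,0,0,1],[0,0,0,0,0,0,1]]'
python3 -m inch '[[0,0,0,0,0,0,0.6],[0,0,0,0,0,0,0.6],[0,0,0,0,0,0,0.6],[0,0,0,0,0,0,0.6],[0,0,0,0,0,0,0.6]]'
python3 -m inch '[[0,0,-0.01,0,0,0,0.6],[0,0,-0.03,0,0,0,0.6],[0,0,-0.04,0,0,0,0.6],[0,0,-0.04,0,0,0,0.6],[0,0,-0.04,0,0,0,0.6]]'
python3 -m inch '[[0,0,-0.04,0,0,0.1208,0.6],[0,0,-0.04,0,0,0.1208,0.6],[0,0,-0.015,0,0,0.1208,0.6],[0,0,0,0,0,0.1208,0.6],[0,0,0,0,0,0.1208,0.6]]'
python3 -m inch '[[0,0,0,0,0,0.1208,0.6],[0,0,0,0,0,0.1208,0.6],[0,0,0,0,0,0.1208,0.6],[0,0,0,0,0,0.1208,0.6],[0,0,0,0,0,0.1208,0.6]]'
python3 - <<'E'
from h import *
plan(.5265,-.368,.25,92.4)
E
```

```text
time_s: 41.28
ee_pos: [0.6751, -0.0305, -0.0018]
orientation: [0.0, 0.16, 0.987, 0.0]
force: [1.0, -0.4, -0.4]
gripper_width: 1.003
time_s: 41.7
ee_pos: [0.6757, -0.0307, -0.0005]
orientation: [0.002, 0.16, 0.987, -0.0]
force: [-0.8, 0.2, 6.3]
gripper_width: 0.819
time_s: 42.12
ee_pos: [0.6743, -0.0304, 0.1605]
orientation: [0.0, 0.16, 0.987, -0.0]
force: [1.3, -0.1, -0.1]
gripper_width: 0.816
time_s: 42.53
ee_pos: [0.6749, -0.0305, 0.2557]
orientation: [0.002, 0.449, 0.893, 0.001]
force: [-0.1, -0.5, -0.8]
gripper_width: 0.815
time_s: 42.95
ee_pos: [0.6744, -0.0304, 0.2538]
orientation: [0.001, 0.695, 0.719, 0.0]
force: [-0.6, -0.0, -0.7]
gripper_width: 0.82
t 42.95 at [ 0.6744 -0.0304  0.2538] psi 91.99 tilt 0.07 F [-0.6 -0.  -0.7] g 0.82 j [-0.17  0.48  0.42  1.51 -0.    1.37]
shift now-axes mm [-332.2 -159.5    3.7] turn z deg -0.41 rad -0.0072 | shift after turn mm [-331.1 -161.9    3.8]
full rotvec [ 0.0012  0.0003 -0.0072]
```

```bash

python3 -m inch '[[-0.0368,-0.0179,0,0,0,-0.003,0.6],[-0.0368,-0.0179,0,0,0,0,0.6],[-0.0368,-0.0179,0,0,0,0,0.6],[-0.0368,-0.0179,0,0,0,0,0.6],[-0.0368,-0.0179,0,0,0,0,0.6]]'
python3 -m inch '[[-0.0368,-0.0179,0,0,0,0,0.6],[-0.0368,-0.0179,0,0,0,0,0.6],[-0.0368,-0.0179,0,0,0,0,0.6],[-0.0368,-0.0179,0,0,0,0,0.6],[0,0,0.03,0,0,0,0.6]]'
python3 -m inch '[[0,0,0.03,0,0,0,0.6],[0,0,0.02,0,0,0,0.6],[0,0,0,0,0,0,0.6],[0,0,0,0,0,0,0.6]]'
python3 - <<'E'
from h import *
plan(.5265,-.368,.124,92.4)
f=ctrl.grab_frame("scene"); save(f,"s6.png",(190,80,290,180),6); print(proj(f,ctrl.get_state()["ee_pos"]))
f=ctrl.grab_frame("top"); save(f,"t6.png",(410,175,510,275),6); print(proj(f,ctrl.get_state()["ee_pos"]))
a=cv2.imread("pics/s6.png");b=cv2.imread("pics/t6.png")
cv2.imwrite("pics/st22.png",cv2.resize(np.hstack([a,b]),None,fx=.66,fy=.66))
E
```

```text
time_s: 43.37
ee_pos: [0.592, -0.2194, 0.2539]
orientation: [0.001, 0.691, 0.723, 0.0]
force: [0.6, -0.0, -0.2]
gripper_width: 0.818
time_s: 43.78
ee_pos: [0.5264, -0.376, 0.2281]
orientation: [0.005, 0.694, 0.72, -0.001]
force: [0.4, 0.1, 0.1]
gripper_width: 0.817
time_s: 44.12
ee_pos: [0.5278, -0.3682, 0.173]
orientation: [-0.0, 0.692, 0.722, -0.0]
force: [0.2, 0.5, 0.8]
gripper_width: 0.817
t 44.12 at [ 0.5278 -0.3682  0.173 ] psi 92.5 tilt 0.04 F [0.2 0.5 0.8] g 0.817 j [-0.74  0.44  0.15  1.28 -0.    0.79]
shift now-axes mm [ 0.2 -1.2 49. ] turn z deg 0.1 rad 0.0018 | shift after turn mm [ 0.2 -1.2 49. ]
full rotvec [-0.0005 -0.0005  0.0018]
[230.48449512 137.64002748]
[466.98918157 217.43818934]
```

View pics/st22.png

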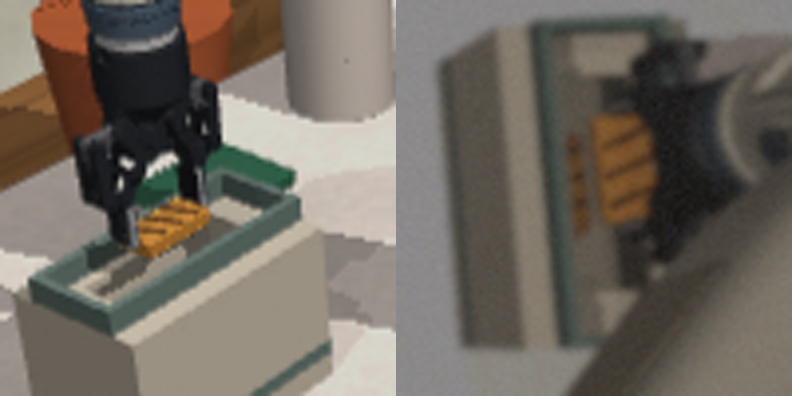

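```bash

python3 -m inch '[[0,0,0.015,0,0,0.002,0.6],[0,0,0.012,0,0,0,0.6],[0,0,0.012,0,0,0,0.6],[0,0,0.01,0,0,0,0.6],[0,0,0,0,0,0,0.6]]'
python3 -m inch '[[0,0,0,0,0,0,1],[0,0,0,0,0,0,1],[0,0,0,0,0,0,1],[0,0,-0.03,0,0,0,1],[0,0,-0.04,0,0,0,1]]'
python3 -m inch '[[0,0,-0.04,0,0,0,1],[0,0,-0.016,0,0,0,1],[0.04,0,0,0,0,0,1],[0.04,0,0,0,0,0,1],[0.04,0,0,0,0,0,1]]'
python3 -m inch '[[0.04,0,0,0,0,0,1],[0.04,0,0,0,0,0,1],[0.04,0,0,0,0,0,1],[0.04,0,0,0,0,0,1],[0.04,0,0,0,0,0,1]]'
python3 - <<'E'
from h import *
plan(.5265,-.368,.124,92.4); allbars()
f1=ctrl.grab_frame("top"); f2=ctrl.grab_frame("scene")
a=cv2.resize(f1["img"][175:275,410:500],None,fx=4,fy=4,interpolation=2)
b=cv2.resize(f1["img"][160:300,130:265],None,fx=2.85,fy=2.85,interpolation=2)[:400]
cv2.imwrite("pics/j23.png",np.hstack([a,cv2.copyMakeBorder(b,0,400-b.shape[0],0,0,0)]))
save(f2,"l23.png",(360,210,520,330),5)
for f in(f1,f2):
    for nm in("lid","riser"):
        for q in ctrl.place_of(nm,f)[:1]: print(nm,q["conf"],q["location"],unproj(f,q["location"],0).round(4))
E
```

```text
time_s: 44.63
ee_pos: [0.5281, -0.368, 0.1229]
orientation: [-0.0, 0.692, 0.722, 0.0]
force: [0.3, 0.4, -0.3]
gripper_width: 0.814
time_s: 45.05
ee_pos: [0.527, -0.3674, 0.1916]
orientation: [-0.003, 0.692, 0.722, -0.0]
force: [1.5, -1.5, 0.2]
gripper_width: 0.999
time_s: 45.47
ee_pos: [0.5229, -0.2477, 0.2501]
orientation: [0.001, 0.693, 0.721, 0.0]
force: [2.0, -0.1, -0.4]
gripper_width: 1.003
time_s: 45.88
ee_pos: [0.5143, -0.0469, 0.2503]
orientation: [0.001, 0.692, 0.722, 0.0]
force: [0.6, 0.7, 0.4]
gripper_width: 1.003
t 45.88 at [ 0.5143 -0.0469  0.2503] psi 92.38 tilt 0.1 F [0.6 0.7 0.4] g 1.003 j [-0.25  0.19 -0.02  1.36  0.    1.28]
shift now-axes mm [-321.3   -1.4  126.5] turn z deg -0.02 rad -0.0004 | shift after turn mm [-321.4   -1.3  126.3]
full rotvec [ 0.0017  0.0005 -0.0004]
lid 0.87 [217.8, 224.5] [0.531  0.3345 0.    ]
riser 0.63 [193.3, 234.3] [0.5013 0.4091 0.    ]
riser 0.91 [453.9, 283.1] [0.5061 0.4296 0.    ]
```

View pics/j23.png

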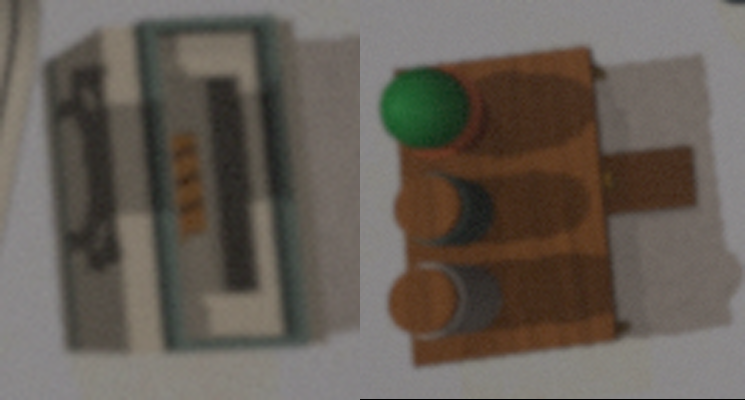

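View pics/l23.png

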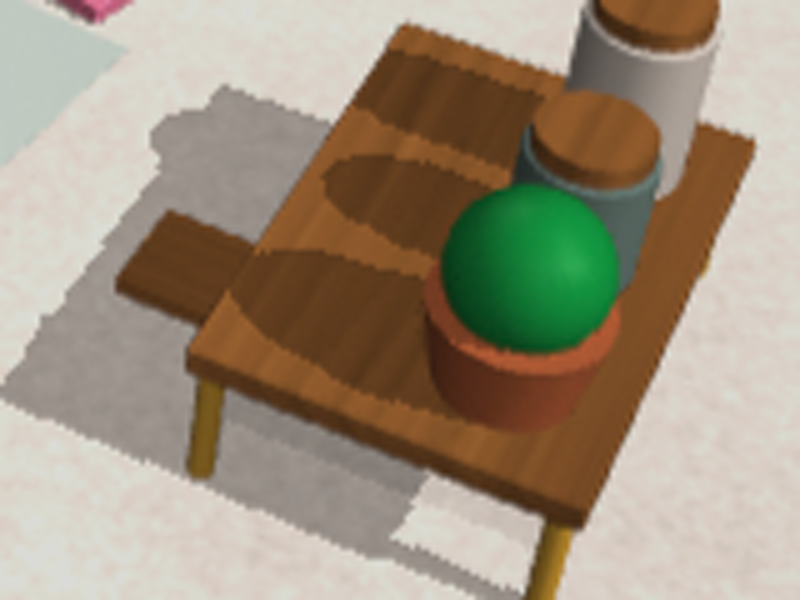

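```bash
python3 - <<'E'
from h import *
f1=ctrl.grab_frame("top"); f2=ctrl.grab_frame("scene")
T=lambda u,v:((u-360+.5)/2.85-.5+130,(v+.5)/2.85-.5+160)
S=lambda u,v:((u+.5)/5-.5+360,(v+.5)/5-.5+210)
for n,f,pts in(("top",f1,[T(691,148),T(693,205),T(608,155),T(610,213)]),("scene",f2,[S(118,283),S(168,211),S(193,317),S(252,242)])):
    P=np.array([unproj(f,p,.014)[:2] for p in pts]); print(n,P.round(4).tolist())
    print("end mid",P[:2].mean(0).round(4),"width",np.linalg.norm(P[0]-P[1]).round(4),"edge dirs",[np.degrees(np.arctan2(*(P[i+2]-P[i])[::-1])).round(1) for i in(0,1)],"endnormal",(np.degrees(np.arctan2(*(P[1]-P[0])[::-1]))-90).round(1)%360)
save(f1,"lid_t.png",(195,200,260,250),10)
E
```

```text
top [[0.5688, 0.2462], [0.5073, 0.2431], [0.5619, 0.3354], [0.4995, 0.3316]]
end mid [0.5381 0.2447] width 0.0616 edge dirs [np.float64(94.4), np.float64(95.1)] endnormal 92.89999999999998
scene [[0.5797, 0.2533], [0.5137, 0.2448], [0.577, 0.299], [0.5068, 0.2949]]
end mid [0.5467 0.249 ] width 0.0666 edge dirs [np.float64(93.3), np.float64(97.8)] endnormal 97.30000000000001
```

View pics/lid_t.png

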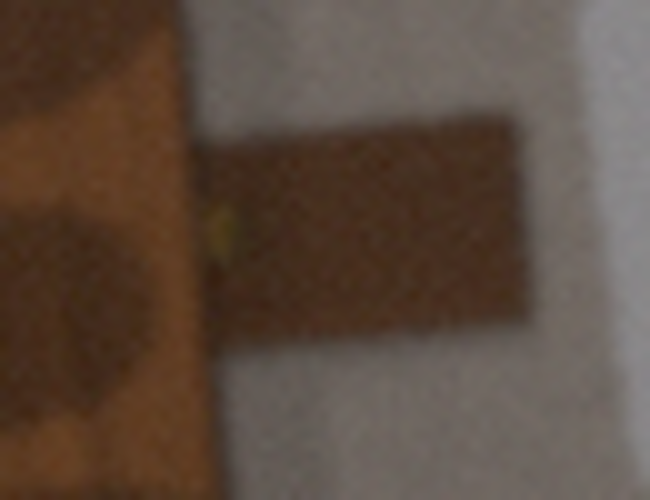

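```bash

python3 -m inch '[[0.0388,0.0049,0,0,0,0,1],[0.0388,0.0049,0,0,0,0,1],[0.0388,0.0049,0,0,0,0,1],[0.0388,0.0049,0,0,0,0,1],[0.0388,0.0049,0,0,0,0,1]]'
python3 -m inch '[[0.0388,0.0049,0,0,0,0,1],[0.0388,0.0049,0,0,0,0,1],[0.0388,0.0049,0,0,0,0,1],[0,0,0,0,0,-0.045,1],[0,0,0.03,0,0,0,1]]'
python3 -m inch '[[0,0,0.04,0,0,0,1],[0,0,0.04,0,0,0,1],[0,0,0.04,0,0,0,1],[0,0,0.04,0,0,0,1],[0,0,0.02,0,0,0,1]]'
python3 -m inch '[[0,0,0,0,0,0,1],[0,0,0,0,0,0,1]]'
python3 - <<'E'
from h import *
plan(.5404,.265,.0,95)
f=ctrl.grab_frame("scene"); save(f,"s24.png",(360,200,460,275),8); print((proj(f,ctrl.get_state()["ee_pos"])-[360,200])*8)
f=ctrl.grab_frame("top"); save(f,"t24.png",(170,180,290,270),6); print((proj(f,ctrl.get_state()["ee_pos"])-[170,180])*6)
E
```

```text
time_s: 46.8
ee_pos: [0.5313, 0.1471, 0.2492]
orientation: [0.0, 0.693, 0.721, 0.0]
force: [0.4, -1.1, -0.5]
gripper_width: 1.0
time_s: 47.22
ee_pos: [0.5431, 0.2655, 0.223]
orientation: [0.002, 0.674, 0.739, 0.003]
force: [1.2, -0.6, 0.0]
gripper_width: 0.998
time_s: 47.63
ee_pos: [0.5392, 0.2616, 0.0345]
orientation: [-0.001, 0.676, 0.737, -0.002]
force: [0.1, -0.6, -0.5]
gripper_width: 1.001
time_s: 47.8
ee_pos: [0.5409, 0.2624, 0.0388]
orientation: [-0.001, 0.676, 0.737, -0.001]
force: [0.9, 0.2, 0.3]
gripper_width: 1.002
t 47.8 at [0.5409 0.2624 0.0388] psi 94.91 tilt 0.12 F [0.9 0.2 0.3] g 1.002 j [ 0.31  0.46 -0.18  0.93 -0.    1.8 ]
shift now-axes mm [ 2.7 -0.2 38.8] turn z deg -0.09 rad -0.0016 | shift after turn mm [ 2.6 -0.3 38.8]
full rotvec [-0.0021  0.0005 -0.0016]
[274.39643959 424.76251868]
[410.97811286 236.00873551]
```

View pics/s24.png

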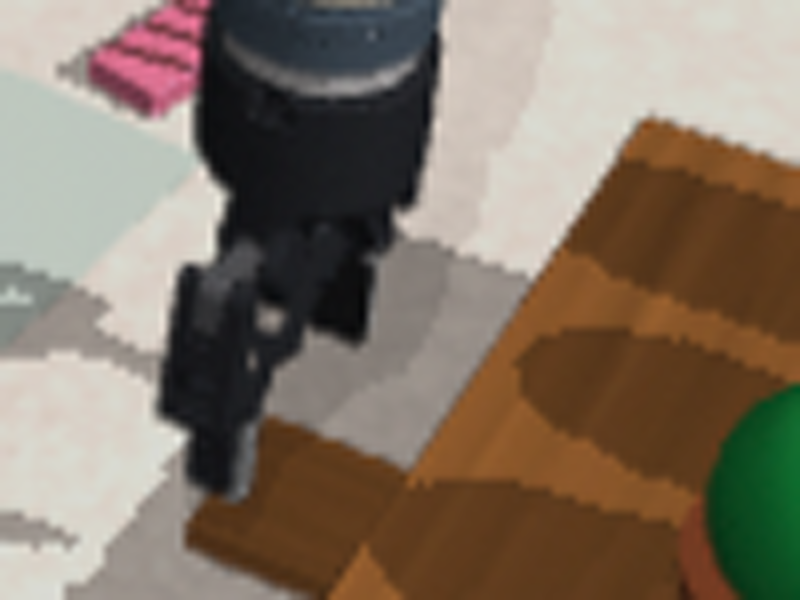

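View pics/t24.png

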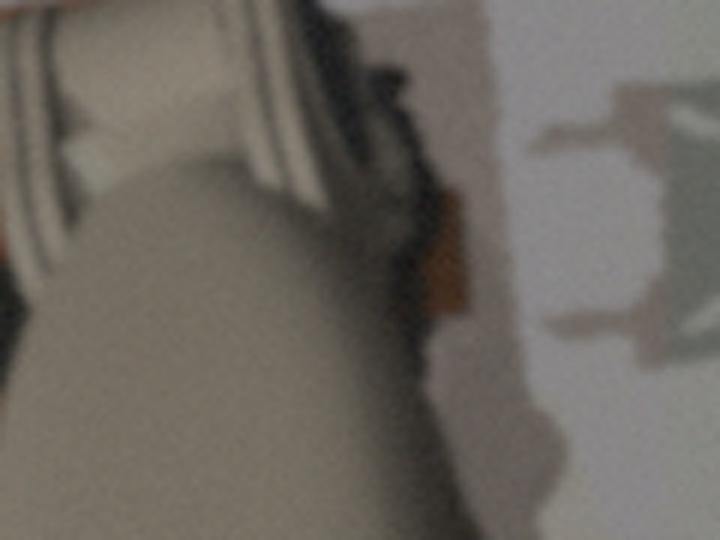

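```bash

python3 -m inch '[[0.004,0.002,0.01,0,0,0,1],[0,0,0.01,0,0,0,1],[0,0,0,0,0,0,1],[0,0,0,0,0,0,1]]'
python3 - <<'E'
from h import *
plan(.5404,.265,.0,95)
f=ctrl.grab_frame("scene"); save(f,"s25.png",(370,220,450,280),10)
E
```

```text
time_s: 48.23
ee_pos: [0.5421, 0.2673, 0.0188]
orientation: [-0.0, 0.676, 0.737, -0.0]
force: [0.1, -0.8, 0.4]
gripper_width: 1.002
t 48.23 at [0.5421 0.2673 0.0188] psi 94.99 tilt 0.06 F [ 0.1 -0.8  0.4] g 1.002 j [ 0.32  0.48 -0.2   0.89 -0.    1.8 ]
shift now-axes mm [-2.1 -1.9 18.8] turn z deg -0.01 rad -0.0003 | shift after turn mm [-2.1 -1.9 18.8]
full rotvec [-0.0009  0.0002 -0.0003]
```

View pics/s25.png

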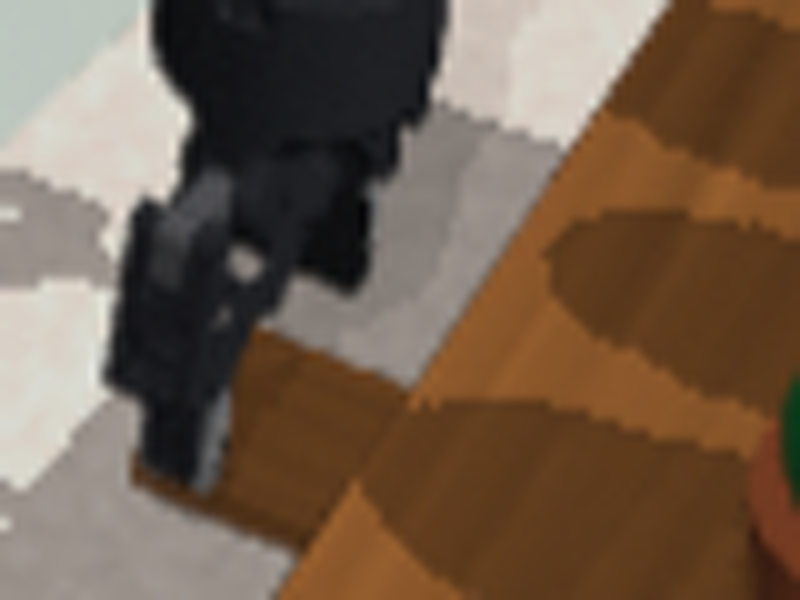

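```bash

python3 -m inch '[[0,0.001,0.006,0,0,0,1],[0,0,0.006,0,0,0,1],[0,0,0,0,0,0,1]]'
python3 -m inch '[[0,0,0.007,0,0,0,1],[0,0,0,0,0,0,1],[0,0,0,0,0,0,1]]'
python3 -m inch '[[0,0,0,0,0,0,0.5],[0,0,0,0,0,0,0.5],[0,0,0,0,0,0,0.5],[0,0,0,0,0,0,0.5],[0,0,0,0,0,0,0.5]]'
python3 - <<'E'
from h import *
plan(.5404,.265,.0,95)
f=ctrl.grab_frame("scene"); save(f,"s26.png",(370,220,450,280),10)
E
```

```text
time_s: 48.53
ee_pos: [0.5429, 0.2672, 0.006]
orientation: [-0.0, 0.676, 0.737, -0.001]
force: [0.3, -0.2, -0.1]
gripper_width: 1.002
time_s: 48.78
ee_pos: [0.5432, 0.2673, -0.0002]
orientation: [-0.0, 0.676, 0.737, -0.0]
force: [-0.6, -0.2, 0.0]
gripper_width: 1.002
time_s: 49.2
ee_pos: [0.5438, 0.2675, 0.0013]
orientation: [0.0, 0.676, 0.737, 0.001]
force: [-2.6, -0.8, 5.9]
gripper_width: 0.746
t 49.2 at [0.5438 0.2675 0.0013] psi 94.99 tilt 0.07 F [-2.6 -0.8  5.9] g 0.746 j [ 0.32  0.5  -0.22  0.85 -0.    1.8 ]
shift now-axes mm [-2.2 -3.6  1.3] turn z deg -0.01 rad -0.0002 | shift after turn mm [-2.2 -3.6  1.3]
full rotvec [ 0.0011 -0.0002 -0.0002]
```

View pics/s26.png

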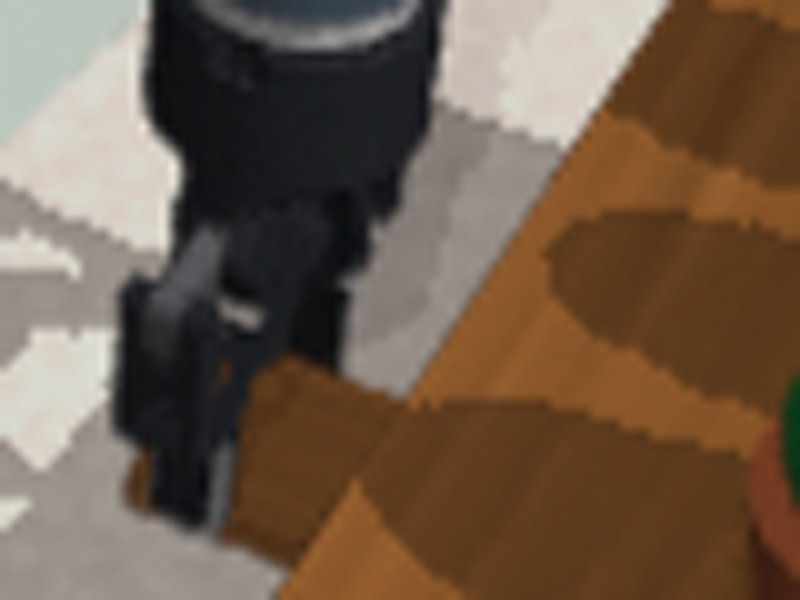

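```bash

python3 -m inch '[[-0.01,0,0,0,0,0,0.5],[-0.02,0,0,0,0,0,0.5],[-0.02,0,0,0,0,0,0.5],[-0.02,0,0,0,0,0,0.5],[-0.02,0,0,0,0,0,0.5]]'
python3 -m inch '[[-0.02,0,0,0,0,0,0.5],[-0.02,0,0,0,0,0,0.5],[-0.02,0,0,0,0,0,0.5],[-0.01,0,0,0,0,0,0.5],[0,0,0,0,0,0,0.5]]'
python3 -m inch '[[0,0,0,0,0,0,1],[0,0,0,0,0,0,1],[0,0,0,0,0,0,1],[0,0,0,0,0,0,1]]'
python3 -m inch '[[0,0,-0.03,0,0,0,1],[0,0,-0.04,0,0,0,1],[0,0,-0.04,0,0,0,1],[0,0,-0.04,0,0,0,1],[0,0,-0.04,0,0,0,1]]'
python3 -m inch '[[0,0.035,0,0,0,0,1],[0,0.035,0,0,0,0,1],[0,0.035,0,0,0,0,1],[0,0,0,0,0,0,1]]'
python3 - <<'E'
from h import *
plan(.5404,.265,.0,95)
f=ctrl.grab_frame("scene"); save(f,"s27.png",(280,130,480,280),4)
f=ctrl.grab_frame("top"); save(f,"t27.png",(180,160,340,280),5)
E
```

```text
time_s: 49.67
ee_pos: [0.5521, 0.1777, 0.0012]
orientation: [0.0, 0.675, 0.737, 0.001]
force: [-0.1, 5.0, 5.4]
gripper_width: 0.746
time_s: 50.08
ee_pos: [0.5584, 0.1056, 0.0013]
orientation: [0.001, 0.677, 0.736, 0.0]
force: [0.5, -4.9, 6.4]
gripper_width: 0.75
time_s: 50.42
ee_pos: [0.5572, 0.1083, 0.0002]
orientation: [-0.0, 0.676, 0.737, -0.0]
force: [-0.3, -0.7, 0.5]
gripper_width: 1.001
time_s: 50.83
ee_pos: [0.5568, 0.1084, 0.1922]
orientation: [-0.0, 0.675, 0.737, -0.0]
force: [1.3, 0.1, -0.5]
gripper_width: 1.003
time_s: 51.17
ee_pos: [0.6665, 0.1175, 0.188]
orientation: [0.0, 0.676, 0.737, 0.0]
force: [-1.3, 0.3, -1.4]
gripper_width: 1.002
t 51.17 at [0.6665 0.1175 0.188 ] psi 94.98 tilt 0.01 F [-1.3  0.3 -1.4] g 1.002 j [0.05 0.49 0.27 1.35 0.   1.53]
shift now-axes mm [ 157.9 -112.8  188. ] turn z deg -0.02 rad -0.0003 | shift after turn mm [ 157.9 -112.8  188. ]
full rotvec [ 0.0001 -0.     -0.0003]
```

View pics/s27.png

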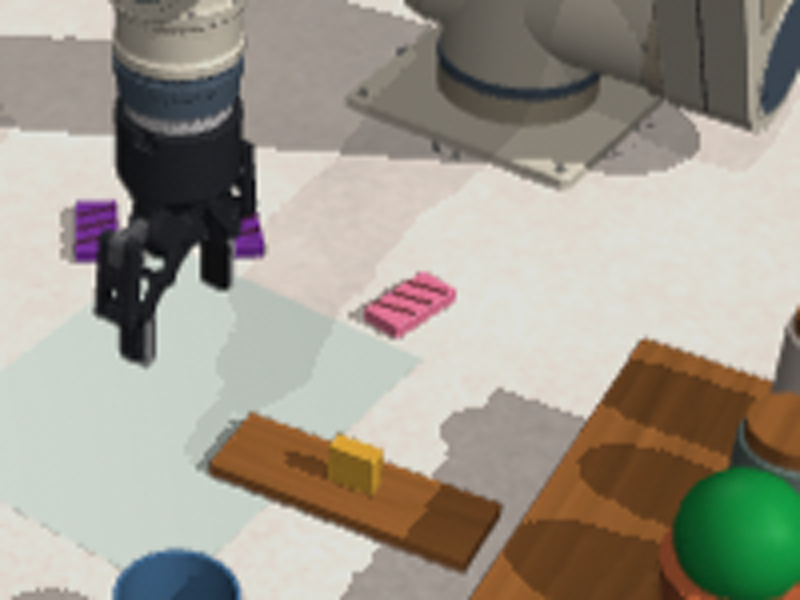

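View pics/t27.png

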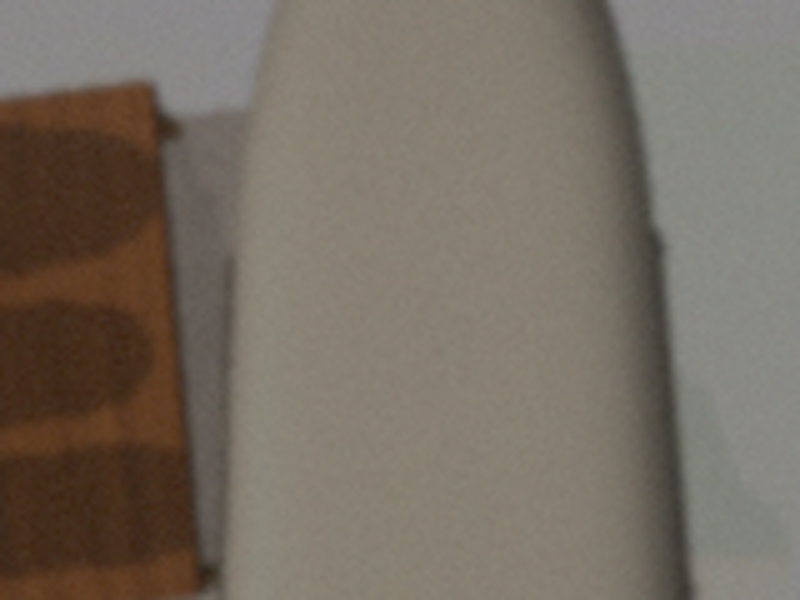

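```bash

python3 -m inch '[[-0.04,0,0,0,0,0,1],[-0.04,0,0,0,0,0,1],[-0.04,0,0,0,0,0,1],[-0.04,0,0,0,0,0,1],[-0.04,0,0,0,0,0,1]]'
python3 - <<'E'
from h import *
f=ctrl.grab_frame("scene"); save(f,"s28.png",(325,225,410,280),9.2)
f=ctrl.grab_frame("top"); save(f,"t28.png",(215,195,305,250),8.5)
E
```

```text
time_s: 51.68
ee_pos: [0.6781, -0.0832, 0.191]
orientation: [0.0, 0.675, 0.737, 0.0]
force: [0.6, 0.5, -0.1]
gripper_width: 0.999
```

View pics/s28.png

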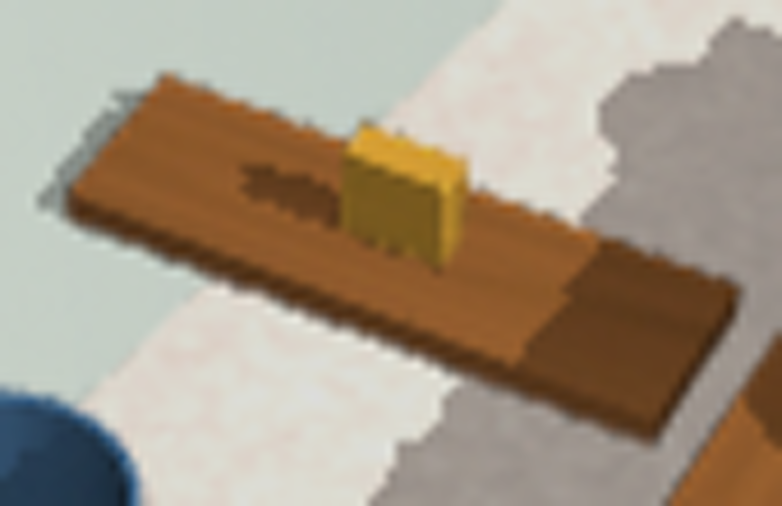

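View pics/t28.png

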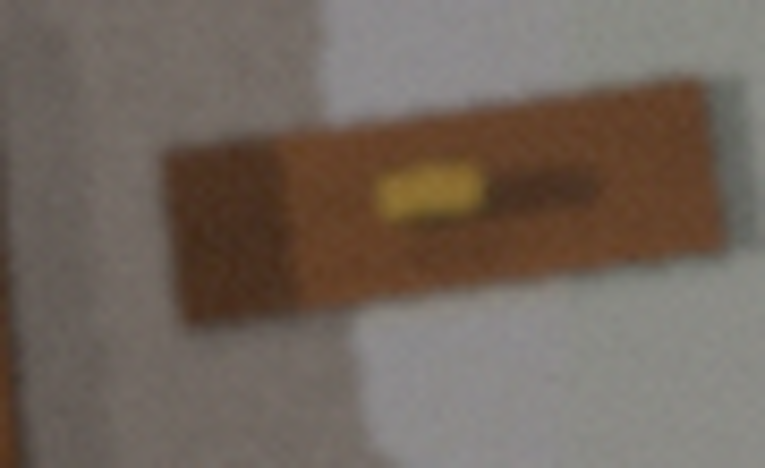

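```bash
cat > lidfit.py <<'E'
from h import *
from scipy.optimize import least_squares
f1=ctrl.grab_frame("top");f2=ctrl.grab_frame("scene")
T=lambda u,v:((u+.5)/8.5-.5+215,(v+.5)/8.5-.5+195)
S=lambda u,v:((u+.5)/9.2-.5+325,(v+.5)/9.2-.5+225)
sc=[(f2,S(*p),l) for p,l in [((165,73),(-.1,.033,.014)),((68,192),(-.1,-.033,.014)),((652,418),(.1,-.033,.014)),((740,288),(.1,.033,.014)),((365,122),(-.018,.008,.048)),((345,150),(-.018,-.008,.048)),((442,188),(.018,-.008,.048)),((467,158),(.018,.008,.048))]]
tp=[(f1,T(*p),l) for p,l in [((165,150),(.1,-.033,.014)),((185,325),(.1,.033,.014)),((722,245),(-.1,.033,.014)),((700,82),(-.1,-.033,.014)),((377,178),(.018,-.008,.048)),((480,163),(-.018,-.008,.048)),((485,208),(-.018,.008,.048)),((383,222),(.018,.008,.048))]]
def res(q,ob):
    c,s=np.cos(q[2]),np.sin(q[2]);o=[]
    for f,uv,(a,b,z) in ob: o+=list(proj(f,[q[0]+c*a-s*b,q[1]+s*a+c*b,z])-uv)
    return np.array(o)
for ob in(tp,sc,tp+sc):
    r=least_squares(res,[.55,.2,1.66],args=(ob,)); print(r.x[:2].round(4),np.degrees(r.x[2]).round(2),r.fun.reshape(-1,2).round(1).tolist())
plan(*r.x[:2],.1,np.degrees(r.x[2])-0)
E
python3 lidfit.py
```

```text
[0.5478 0.182 ] 97.47 [[-0.9, -0.1], [-0.9, 0.6], [0.9, 1.0], [0.6, -0.9], [0.1, -0.3], [0.0, -0.1], [0.1, -0.1], [0.1, -0.1]]
[0.5523 0.185 ] 97.29 [[-0.1, -0.3], [-0.5, -0.3], [0.3, 0.3], [0.3, -0.1], [-0.2, -0.2], [-0.6, 0.0], [0.5, 0.3], [0.3, 0.2]]
[0.5493 0.1831] 97.37 [[-1.3, -0.6], [-1.3, 0.1], [0.5, 0.6], [0.3, -1.4], [-0.2, -0.8], [-0.3, -0.6], [-0.3, -0.7], [-0.3, -0.7], [-0.0, -1.1], [-0.5, -1.1], [0.3, -0.7], [0.3, -1.0], [-0.2, -1.0], [-0.6, -0.8], [0.5, -0.6], [0.3, -0.7]]
t 51.88 at [ 0.6783 -0.083   0.1905] psi 94.86 tilt 0.03 F [-0.2  0.1  0.3] g 1.001 j [-0.24  0.5   0.3   1.37  0.    1.24]
shift now-axes mm [ 276.  -105.9   90.6] turn z deg -2.51 rad -0.0438 | shift after turn mm [280.4 -93.8  90.5]
full rotvec [-0.0004 -0.0004 -0.0438]
```

```bash

python3 -m inch '[[0,0,0,0,0,-0.0438,1],[0.0351,-0.0116,0,0,0,0,0.8],[0.0351,-0.0116,0,0,0,0,0.6],[0.0351,-0.0116,0,0,0,0,0.6],[0.0351,-0.0116,0,0,0,0,0.6]]'
python3 -m inch '[[0.0351,-0.0116,0,0,0,0,0.6],[0.0351,-0.0116,0,0,0,0,0.6],[0.0351,-0.0116,0,0,0,0,0.6],[0.0351,-0.0116,0,0,0,0,0.6],[0,0,0.03,0,0,0,0.6]]'
python3 -m inch '[[0,0,0.03,0,0,0,0.6],[0,0,0.03,0,0,0,0.6],[0,0,0.03,0,0,0,0.6],[0,0,0,0,0,0,0.6],[0,0,0,0,0,0,0.6]]'
python3 - <<'E'
from h import *
plan(.55,.1835,.028,97.4)
f=ctrl.grab_frame("scene"); save(f,"s29.png",(325,195,410,280),7); print((proj(f,ctrl.get_state()["ee_pos"])-[325,195])*7)
E
```

```text
time_s: 52.3
ee_pos: [0.613, 0.0539, 0.1906]
orientation: [-0.0, 0.659, 0.752, 0.0]
force: [0.7, 0.1, 0.0]
gripper_width: 0.595
time_s: 52.72
ee_pos: [0.5488, 0.1911, 0.1657]
orientation: [0.002, 0.657, 0.754, 0.004]
force: [1.5, 0.3, 0.5]
gripper_width: 0.605
time_s: 53.13
ee_pos: [0.549, 0.1852, 0.0701]
orientation: [-0.001, 0.659, 0.752, -0.001]
force: [-0.5, -0.0, 0.4]
gripper_width: 0.594
t 53.13 at [0.549  0.1852 0.0701] psi 97.59 tilt 0.16 F [-0.5 -0.   0.4] g 0.594 j [ 0.18  0.4  -0.2   0.98  0.    1.62]
shift now-axes mm [-1.8  0.9 42.1] turn z deg 0.19 rad 0.0033 | shift after turn mm [-1.8  0.8 42.1]
full rotvec [-0.0027 -0.      0.0033]
[311.00627224 277.59229027]
```

View pics/s29.png

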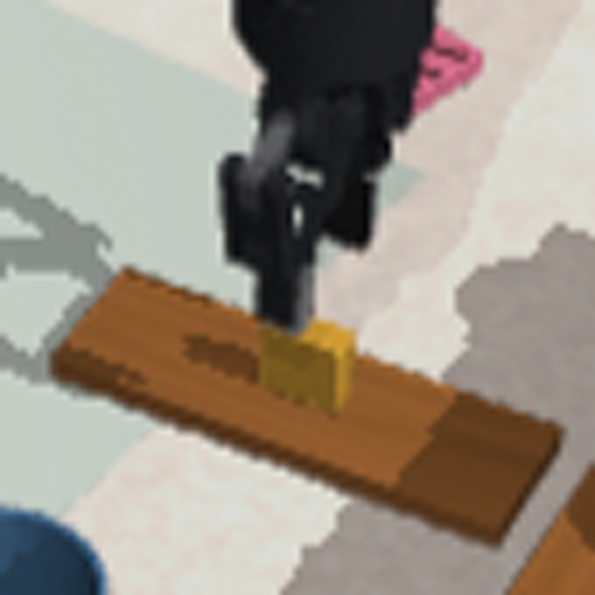

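```bash

python3 -m inch '[[-0.001,0.0008,0.015,0,0,0.003,0.6],[0,0,0.015,0,0,0,0.6],[0,0,0.012,0,0,0,0.6],[0,0,0,0,0,0,0.6],[0,0,0,0,0,0,0.6]]'
python3 -m inch '[[0,0,0,0,0,0,0],[0,0,0,0,0,0,0],[0,0,0,0,0,0,0],[0,0,0,0,0,0,0],[0,0,0,0,0,0,0]]'
python3 -m inch '[[0,0,0,0,0,0,0],[0,0,0,0,0,0,0]]'
python3 - <<'E'
from h import *
plan(.55,.1835,.028,97.4)
f=ctrl.grab_frame("scene"); save(f,"s30.png",(325,195,410,280),7); print((proj(f,ctrl.get_state()["ee_pos"])-[325,195])*7)
E
```

```text
time_s: 53.6
ee_pos: [0.5523, 0.1836, 0.03]
orientation: [0.001, 0.66, 0.751, 0.001]
force: [-0.1, 0.4, -0.3]
gripper_width: 0.603
time_s: 54.02
ee_pos: [0.5522, 0.1834, 0.0297]
orientation: [0.001, 0.661, 0.751, 0.001]
force: [-2.5, -0.8, 7.5]
gripper_width: 0.169
time_s: 54.18
ee_pos: [0.5522, 0.1834, 0.0297]
orientation: [0.001, 0.661, 0.751, 0.001]
force: [-2.3, -0.0, 8.0]
gripper_width: 0.166
t 54.18 at [0.5522 0.1834 0.0297] psi 97.31 tilt 0.1 F [-2.3 -0.   8. ] g 0.166 j [ 0.18  0.44 -0.25  0.88  0.    1.62]
shift now-axes mm [ 0.4 -2.1  1.7] turn z deg -0.09 rad -0.0016 | shift after turn mm [ 0.4 -2.1  1.7]
full rotvec [ 0.0018 -0.0002 -0.0016]
[299.26643635 357.05629463]
```

View pics/s30.png

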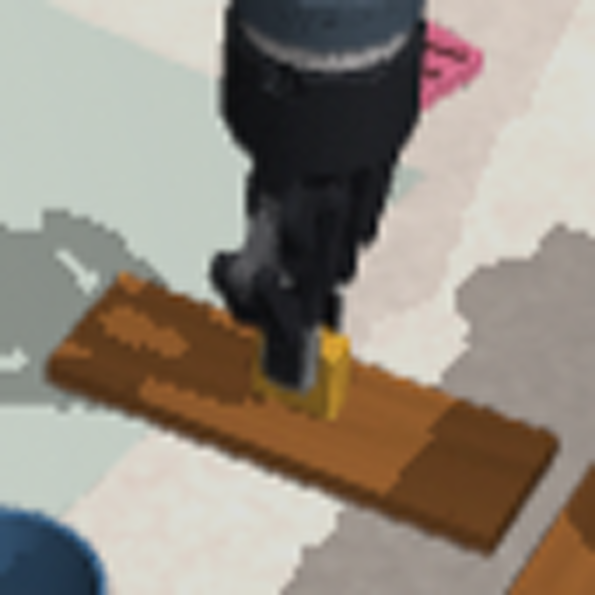

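```bash

python3 -m inch '[[0,0,-0.01,0,0,0,0],[0,0,-0.02,0,0,0,0],[0,0,-0.03,0,0,0,0],[0,0,-0.03,0,0,0,0],[0,0,-0.03,0,0,0,0]]'
python3 -m inch '[[0,0,-0.03,0,0,0,0],[0,0,-0.03,0,0,0,0],[0,0,-0.03,0,0,0,0],[0,0,-0.02,0,0,0,0],[0,0,0,0,0,0,0]]'
python3 -m inch '[[-0.0301,-0.0053,0,0,0,0,0],[-0.0301,-0.0053,0,0,0,0,0],[-0.0301,-0.0053,0,0,0,0,0],[-0.0301,-0.0053,0,0,0,0,0],[-0.0301,-0.0053,0,0,0,0,0]]'
python3 -m inch '[[-0.0301,-0.0053,0,0,0,0,0],[-0.0301,-0.0053,0,0,0,0,0],[-0.0301,-0.0053,0,0,0,0,0],[-0.0301,-0.0053,0,0,0,0,0],[-0.0301,-0.0053,0,0,0,0,0]]'
python3 -m inch '[[-0.0301,-0.0053,0,0,0,0,0],[-0.0301,-0.0053,0,0,0,0,0],[-0.0301,-0.0053,0,0,0,0,0],[-0.0301,-0.0053,0,0,0,0,0],[-0.0301,-0.0053,0,0,0,0,0]]'
python3 -m inch '[[-0.0301,-0.0053,0,0,0,0,0],[-0.0301,-0.0053,0,0,0,0,0],[-0.0301,-0.0053,0,0,0,0,0],[0,0,0,0,0,-0.1,0],[0,0,0,0,0,-0.12,0]]'
python3 -m inch '[[0,0,0,0,0,-0.12,0],[0,0,0,0,0,-0.12,0],[0,0,0,0,0,-0.12,0],[0,0,0,0,0,-0.12,0],[0,0,0,0,0,-0.12,0]]'
python3 -m inch '[[0,0,0,0,0,-0.12,0],[0,0,0,0,0,-0.12,0],[0,0,0,0,0,-0.12,0],[0,0,0,0,0,-0.12,0],[0,0,0,0,0,-0.12,0]]'
python3 -m inch '[[0,0,0,0,0,-0.1,0],[0,0,0,0,0,-0.085,0],[0,0,0,0,0,0,0],[0,0,0,0,0,0,0]]'
python3 - <<'E'
from h import *
plan(.5265,-.367,.22,182.4)
f=ctrl.grab_frame("scene"); save(f,"s31.png",(180,90,290,190),6.5); print((proj(f,ctrl.get_state()["ee_pos"])-[180,90])*6.5)
f=ctrl.grab_frame("top"); save(f,"t31.png",(410,165,510,275),5.4)
E
```

```text
time_s: 54.65
ee_pos: [0.5513, 0.1832, 0.1503]
orientation: [-0.0, 0.661, 0.751, -0.0]
force: [0.8, -0.2, -1.6]
gripper_width: 0.17
time_s: 55.07
ee_pos: [0.5527, 0.1835, 0.2638]
orientation: [0.002, 0.661, 0.751, 0.003]
force: [-0.3, 0.2, -1.3]
gripper_width: 0.172
time_s: 55.48
ee_pos: [0.5438, 0.0294, 0.258]
orientation: [-0.0, 0.66, 0.751, -0.0]
force: [1.0, -0.1, -2.3]
gripper_width: 0.171
time_s: 55.9
ee_pos: [0.5367, -0.1233, 0.258]
orientation: [-0.0, 0.661, 0.751, -0.0]
force: [1.8, 0.8, -1.8]
gripper_width: 0.172
time_s: 56.32
ee_pos: [0.5296, -0.2759, 0.2579]
orientation: [-0.0, 0.661, 0.751, -0.0]
force: [0.2, 0.4, -2.8]
gripper_width: 0.169
time_s: 56.73
ee_pos: [0.5252, -0.368, 0.2568]
orientation: [-0.001, 0.574, 0.819, 0.0]
force: [0.5, -0.1, -1.7]
gripper_width: 0.168
time_s: 57.15
ee_pos: [0.5257, -0.366, 0.2578]
orientation: [-0.001, 0.304, 0.953, 0.0]
force: [-0.1, 0.5, -2.9]
gripper_width: 0.174
time_s: 57.57
ee_pos: [0.5257, -0.366, 0.2578]
orientation: [-0.0, 0.009, 1.0, 0.0]
force: [-0.2, 0.1, -2.7]
gripper_width: 0.172
time_s: 57.9
ee_pos: [0.5258, -0.3661, 0.2579]
orientation: [-0.0, -0.079, 0.997, 0.0]
force: [-0.1, 0.7, -0.8]
gripper_width: 0.168
t 57.9 at [ 0.5258 -0.3661  0.2579] psi -170.89 tilt 0.05 F [-0.1  0.7 -0.8] g 0.168 j [-0.74  0.42  0.32  1.48 -0.   -0.9 ]
shift now-axes mm [-0.6 -1.  37.9] turn z deg 6.71 rad 0.1172 | shift after turn mm [-0.7 -0.9 37.9]
full rotvec [ 0.0006 -0.0006  0.1172]
[315.46717586 155.7486369 ]
```

View pics/s31.png

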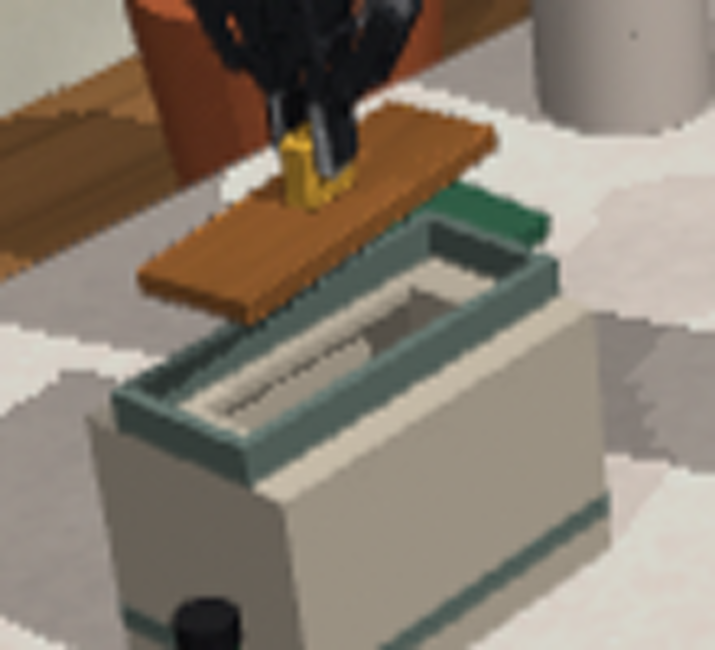

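View pics/t31.png

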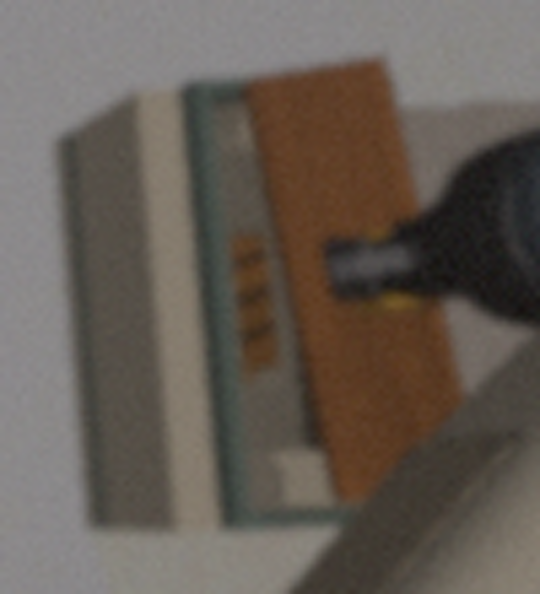

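```bash

python3 -m inch '[[0,0,0.01,0,0,0.058,0],[0,0,0.01,0,0,0.059,0],[0,0,0.01,0,0,0,0],[0,0,0.01,0,0,0,0],[0,0,0,0,0,0,0]]'
python3 -m inch '[[0,0,0,0,0,0,0],[0,0,0,0,0,0,0]]'
python3 - <<'E'
from h import *
plan(.5265,-.367,.22,182.4)
f=ctrl.grab_frame("scene"); save(f,"s32.png",(185,95,285,195),8); print((proj(f,ctrl.get_state()["ee_pos"])-[185,95])*8)
f=ctrl.grab_frame("top"); save(f,"t32.png",(415,170,505,275),7)
E
```

```text
time_s: 58.42
ee_pos: [0.5254, -0.3657, 0.2159]
orientation: [-0.001, -0.023, 1.0, 0.001]
force: [-0.3, 0.1, -1.9]
gripper_width: 0.173
time_s: 58.58
ee_pos: [0.5261, -0.3663, 0.2187]
orientation: [0.0, -0.023, 1.0, -0.0]
force: [-0.8, -0.0, -1.3]
gripper_width: 0.17
t 58.58 at [ 0.5261 -0.3663  0.2187] psi -177.4 tilt 0.02 F [-0.8 -0.  -1.3] g 0.17 j [-0.74  0.42  0.23  1.38 -0.   -0.78]
shift now-axes mm [-0.4 -0.7 -1.3] turn z deg 0.2 rad 0.0034 | shift after turn mm [-0.4 -0.7 -1.3]
full rotvec [-0.0003  0.0003  0.0034]
[358.6612444  241.41631212]
```

View pics/s32.png

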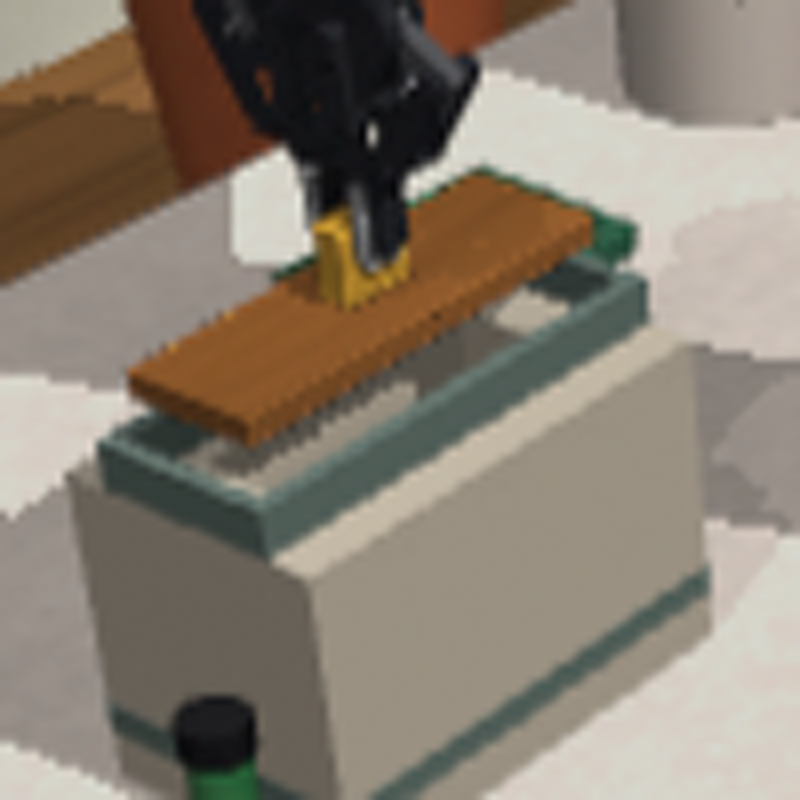

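View pics/t32.png

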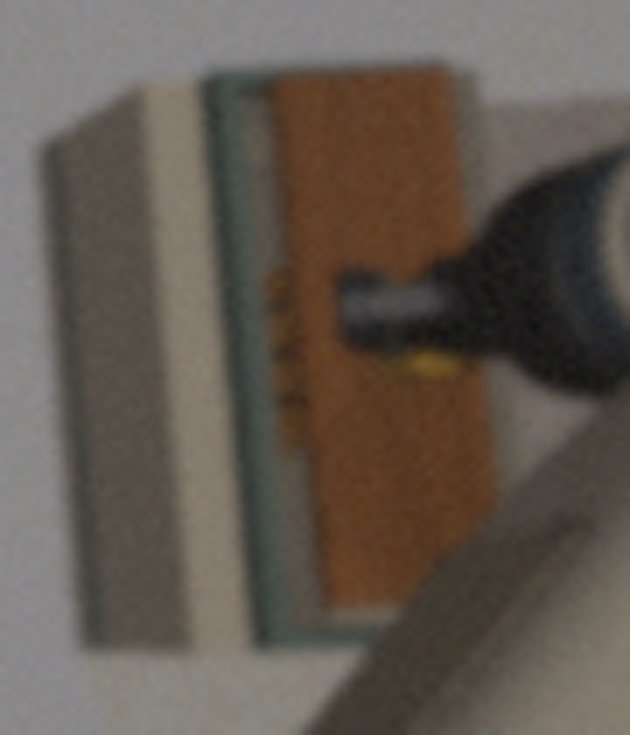

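```bash
cat > lf2.py <<'E'
from h import *
from scipy.optimize import least_squares
f1=ctrl.grab_frame("top");f2=ctrl.grab_frame("scene")
T=lambda u,v:((u+.5)/7-.5+415,(v+.5)/7-.5+170)
S=lambda u,v:((u+.5)/8-.5+185,(v+.5)/8-.5+95)
zb=ctrl.get_state()["ee_pos"][2]-.0297
a,b=.1,.033
sc=[(f2,S(250,447),(a,b,0)),(f2,S(592,243),(-a,b,0)),(f2,S(133,397),(a,-b,0)),(f2,S(485,168),(-a,-b,.014)),(f2,S(130,375),(a,-b,.014))]
tp=[(f1,T(450,65),(a,-b,.014)),(f1,T(270,72),(a,b,.014)),(f1,T(328,608),(-a,b,.014))]
def res(q,ob):
    c,s=np.cos(q[2]),np.sin(q[2]);o=[]
    for f,uv,(x,y,z) in ob: o+=list(proj(f,[q[0]+c*x-s*y,q[1]+s*x+c*y,zb+z])-uv)
    return np.array(o)
for n,ob in(("top",tp),("scene",sc)):
    r=least_squares(res,[.527,-.366,.04],args=(ob,)); print(n,r.x[:2].round(4),np.degrees(r.x[2]).round(2),r.fun.reshape(-1,2).round(1).tolist())
E
python3 lf2.py; python3 - <<'E'
# overlay of nominal pose: jar & lid projected
E
```

```text
top [ 0.5266 -0.3649] 2.24 [[-0.3, -0.2], [0.4, -0.1], [-0.1, 0.3]]
scene [ 0.5294 -0.3615] 2.36 [[0.4, 0.6], [1.3, -0.2], [-0.3, 0.4], [-0.8, -0.1], [-0.6, -0.9]]
```

```bash

python3 -m inch '[[0.0025,-0.001,0.005,0,0,0.003,0],[0,0,0.005,0,0,0,0],[0,0,0.004,0,0,0,0],[0,0,0,0,0,0,0],[0,0,0,0,0,0,0]]'
python3 - <<'E'
from h import *
plan(.5265,-.367,.22,182.4)
f=ctrl.grab_frame("scene"); save(f,"s33.png",(185,95,285,195),8); print((proj(f,ctrl.get_state()["ee_pos"])-[185,95])*8)
f=ctrl.grab_frame("top"); save(f,"t33.png",(415,170,505,275),7)
E
```

```text
time_s: 59.2
ee_pos: [0.5234, -0.3672, 0.2038]
orientation: [-0.0, -0.021, 1.0, 0.0]
force: [-0.6, -0.2, -1.5]
gripper_width: 0.173
t 59.2 at [ 0.5234 -0.3672  0.2038] psi -177.61 tilt 0.05 F [-0.6 -0.2 -1.5] g 0.173 j [-0.74  0.42  0.2   1.35  0.   -0.78]
shift now-axes mm [ -3.1   0.1 -16.2] turn z deg -0.01 rad -0.0001 | shift after turn mm [ -3.1   0.1 -16.2]
full rotvec [ 0.0006 -0.0006 -0.0001]
[366.26523417 271.20104441]
```

View pics/s33.png

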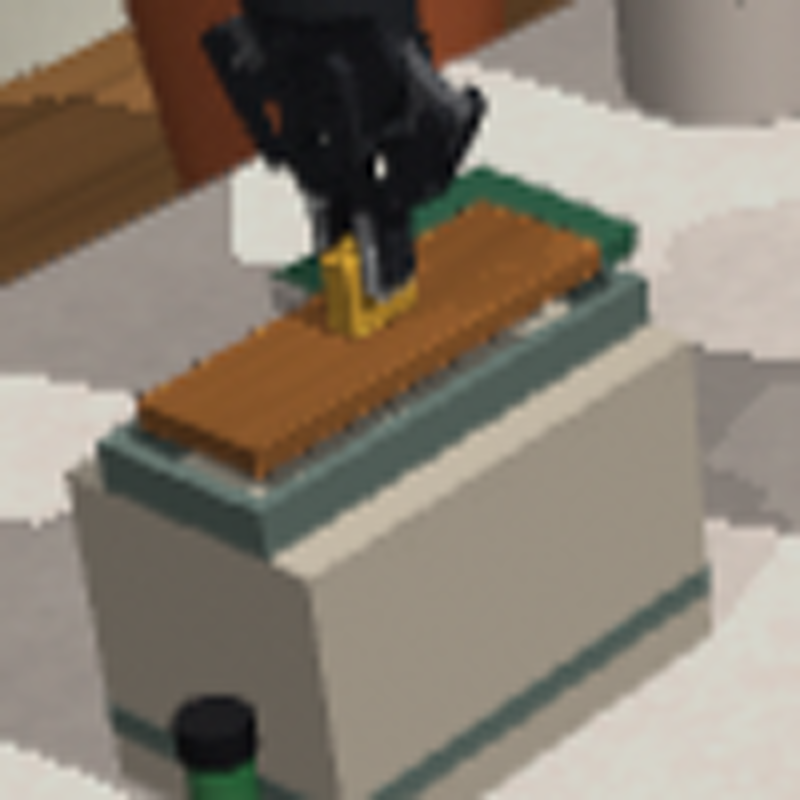

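View pics/t33.png

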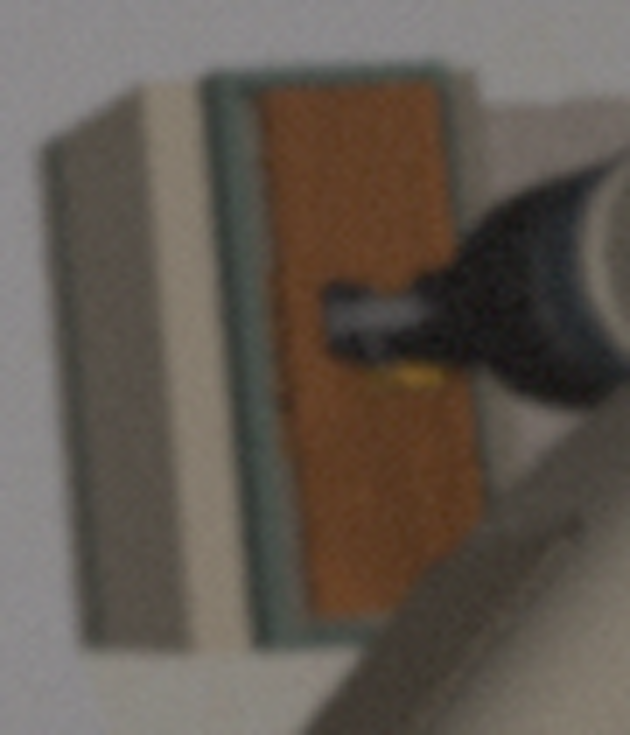

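```bash
sed -i 's/^sc=.*/sc=[(f2,S(260,476),(a,b,0)),(f2,S(600,272),(-a,b,0)),(f2,S(142,428),(a,-b,0)),(f2,S(487,202),(-a,-b,.014)),(f2,S(140,403),(a,-b,.014))]/; s/^tp=.*/tp=[(f1,T(442,80),(a,-b,.014)),(f1,T(260,87),(a,b,.014)),(f1,T(311,618),(-a,b,.014))]/' lf2.py; python3 lf2.py
```

```text
top [ 0.5234 -0.3656] 1.47 [[-0.7, 0.1], [0.7, -0.1], [0.0, 0.0]]
scene [ 0.5276 -0.3615] 2.61 [[0.4, 0.8], [0.9, -0.2], [-0.2, 0.3], [-0.3, -0.7], [-0.7, -0.5]]
```

```bash

python3 -m inch '[[0,-0.0008,0.002,0,0,0,0],[0,0,0.003,0,0,0,0],[0,0,0.003,0,0,0,0],[0,0,0,0,0,0,0]]'
python3 -m inch '[[0,0,0.004,0,0,0,0],[0,0,0.004,0,0,0,0],[0,0,0,0,0,0,0]]'
python3 - <<'E'
from h import *
plan(.5265,-.367,.178,182.4)
f=ctrl.grab_frame("scene"); save(f,"s34.png",(185,95,285,195),8)
E
```

```text
time_s: 59.73
ee_pos: [0.5233, -0.368, 0.1954]
orientation: [-0.0, -0.021, 1.0, 0.0]
force: [-0.9, -0.4, -2.1]
gripper_width: 0.172
time_s: 59.98
ee_pos: [0.5233, -0.3679, 0.1872]
orientation: [-0.0, -0.021, 1.0, 0.0]
force: [-0.5, 0.8, -2.3]
gripper_width: 0.173
t 59.98 at [ 0.5233 -0.3679  0.1872] psi -177.6 tilt 0.07 F [-0.5  0.8 -2.3] g 0.173 j [-0.74  0.43  0.16  1.31 -0.   -0.79]
shift now-axes mm [-3.2  0.8  9.2] turn z deg -0.0 rad -0.0001 | shift after turn mm [-3.2  0.8  9.2]
full rotvec [ 0.0009 -0.0009 -0.0001]
```

View pics/s34.png

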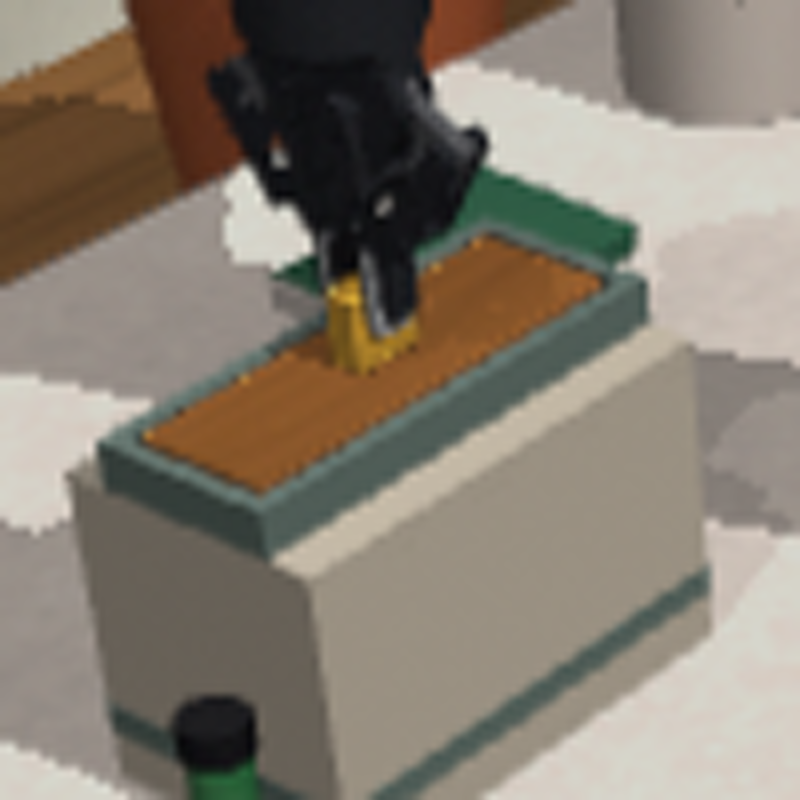

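```bash

python3 -m inch '[[0,0,0.004,0,0,0,0],[0,0,0.003,0,0,0,0],[0,0,0,0,0,0,0]]'
python3 -m inch '[[0,0,0.002,0,0,0,0],[0,0,0.001,0,0,0,0],[0,0,0,0,0,0,0]]'
```

```text
time_s: 60.28
ee_pos: [0.5234, -0.368, 0.1805]
orientation: [-0.0, -0.021, 1.0, 0.0]
force: [0.1, -0.6, -1.3]
gripper_width: 0.172
time_s: 60.53
ee_pos: [0.5235, -0.3681, 0.1781]
orientation: [-0.0, -0.021, 1.0, 0.0]
force: [0.1, -0.1, -1.9]
gripper_width: 0.171
```

```bash

python3 -m inch '[[0,0,0.001,0,0,0,0],[0,0,0.001,0,0,0,0],[0,0,0,0,0,0,0]]'
python3 - <<'E'
from h import *
plan(.5265,-.367,.178,182.4)
f=ctrl.grab_frame("scene"); save(f,"s35.png",(185,95,285,195),8)
E
```

```text
time_s: 60.78
ee_pos: [0.5237, -0.3682, 0.1777]
orientation: [0.001, -0.021, 1.0, -0.001]
force: [-2.5, 2.2, 7.6]
gripper_width: 0.172
t 60.78 at [ 0.5237 -0.3682  0.1777] psi -177.6 tilt 0.1 F [-2.5  2.2  7.6] g 0.172 j [-0.74  0.43  0.14  1.28 -0.   -0.79]
shift now-axes mm [-2.9  1.1 -0.3] turn z deg -0.0 rad -0.0 | shift after turn mm [-2.9  1.1 -0.3]
full rotvec [-0.0013  0.0012 -0.    ]
```

View pics/s35.png

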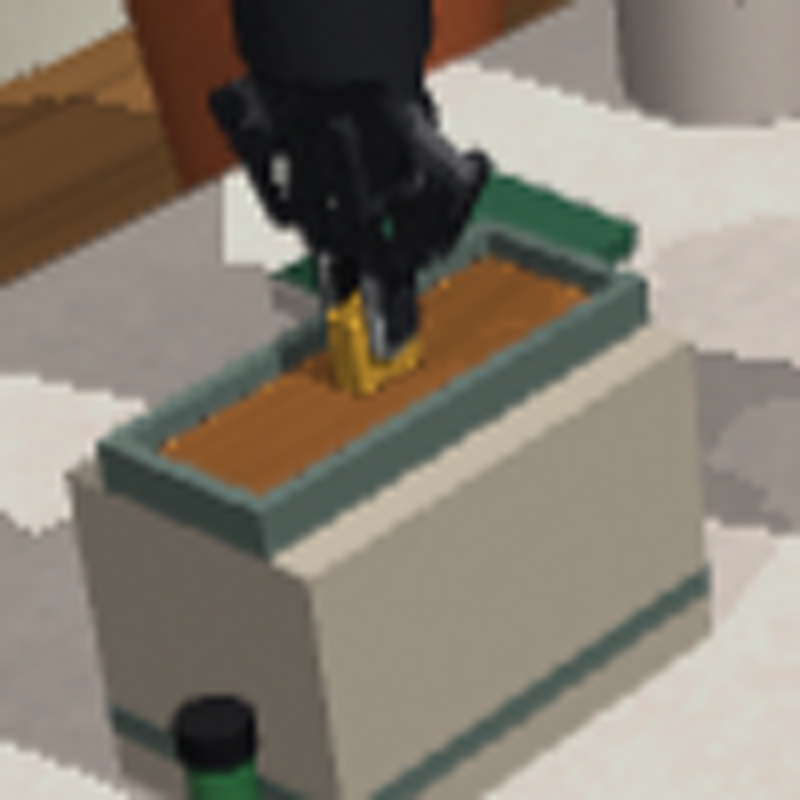

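```bash

python3 -m inch '[[0,0,-0.001,0,0,0,0],[0,0,0,0,0,0,0.35],[0,0,0,0,0,0,0.35],[0,0,0,0,0,0,0.35],[0,0,0,0,0,0,0.35]]'
python3 -m inch '[[0,0,-0.01,0,0,0,0.35],[0,0,-0.02,0,0,0,0.35],[0,0,-0.03,0,0,0,0.35],[0,0,-0.03,0,0,0,0.35],[0,0,-0.03,0,0,0,0.35]]'
python3 -m inch '[[0,0.04,0,0,0,0,0.35],[0,0.04,0,0,0,0,0.35],[0,0.04,0,0,0,0,0.35],[0,0.04,0,0,0,0,0.35],[0,0.04,0,0,0,0,0.35]]'
python3 -m inch '[[0,0.04,0,0,0,0,0.35],[0,0.04,0,0,0,0,0.35],[0,0,0,0,0,0,0.35],[0,0,0,0,0,0,0.35],[0,0,0,0,0,0,0.35]]'
python3 - <<'E'
from h import *
plan(.5265,-.367,.178,182.4)
f=ctrl.grab_frame("scene"); save(f,"s36f.png"); save(f,"s36.png",(185,95,285,195),8)
f=ctrl.grab_frame("top"); save(f,"t36.png",(415,170,505,275),7)
allbars()
E
```

```text
time_s: 61.25
ee_pos: [0.5236, -0.3682, 0.1772]
orientation: [-0.0, -0.021, 1.0, 0.0]
force: [0.6, 0.1, 0.2]
gripper_width: 0.346
time_s: 61.67
ee_pos: [0.5233, -0.3679, 0.2994]
orientation: [0.0, -0.021, 1.0, -0.0]
force: [0.8, -0.1, 0.7]
gripper_width: 0.349
time_s: 62.08
ee_pos: [0.5147, -0.1667, 0.2981]
orientation: [0.0, -0.021, 1.0, -0.0]
force: [1.8, 1.3, 0.4]
gripper_width: 0.347
time_s: 62.5
ee_pos: [0.512, -0.0883, 0.298]
orientation: [0.0, -0.021, 1.0, -0.0]
force: [-1.0, -0.9, 0.3]
gripper_width: 0.351
t 62.5 at [ 0.512  -0.0883  0.298 ] psi -177.55 tilt 0.06 F [-1.  -0.9  0.3] g 0.351 j [-0.33  0.19  0.1   1.48 -0.   -0.38]
shift now-axes mm [  -2.4 -279.   120.2] turn z deg 0.05 rad 0.0009 | shift after turn mm [  -2.8 -279.   120. ]
full rotvec [-0.0006  0.0009  0.0009]
```

View pics/s36f.png

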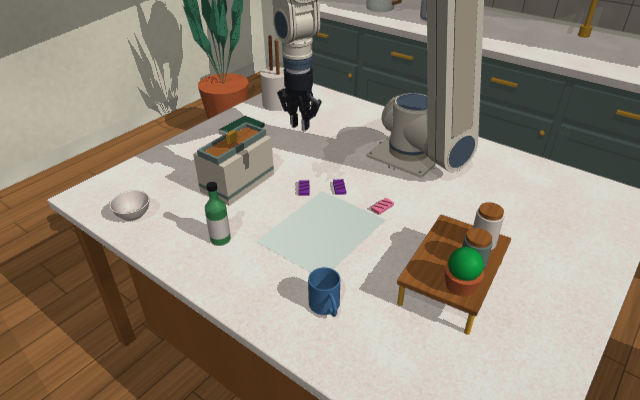

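View pics/s36.png

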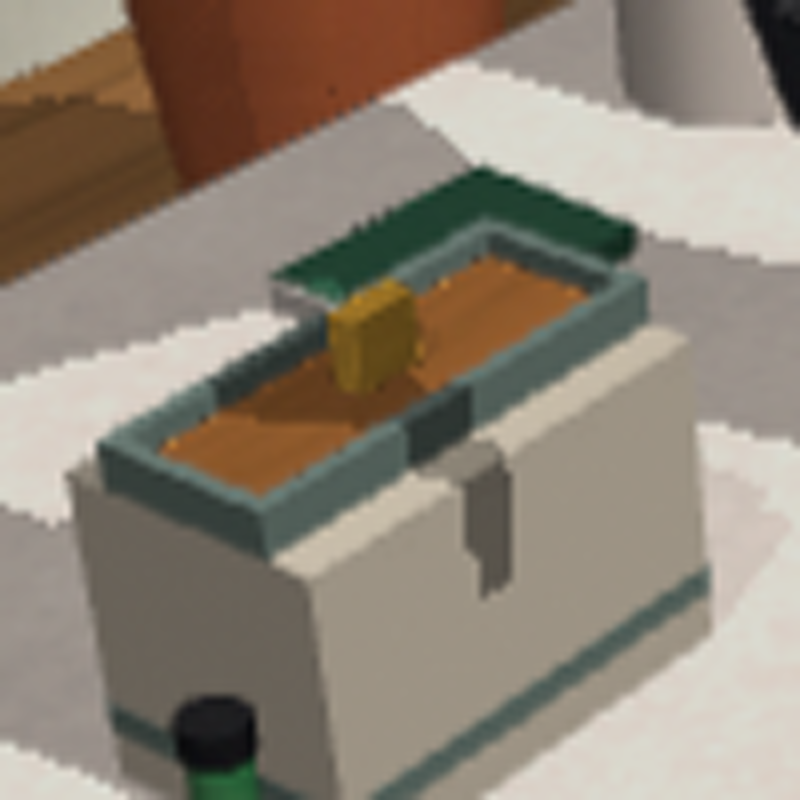

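View pics/t36.png

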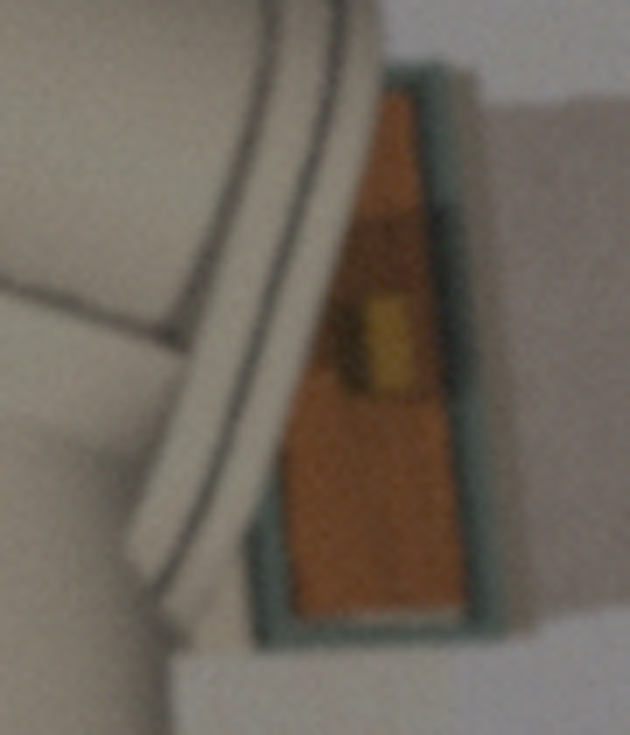

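```bash
python3 - <<'E'
from h import *
for n in("scene","top"):
    f=ctrl.grab_frame(n)
    for nm in("mug","oil"):
        for q in ctrl.place_of(nm,f)[:1]: print(nm,n,q["location"],unproj(f,q["location"],0).round(3))
s=ctrl.get_state(); print(s["qd"].round(3),s["time_s"])
print(ctrl.sign_off())
E
```

```text
mug scene [323.7, 300.0] [0.765 0.191 0.   ]
oil scene [220.6, 238.5] [ 0.762 -0.197  0.   ]
mug top [266.7, 147.2] [0.777 0.185 0.   ]
oil top [387.8, 152.1] [ 0.759 -0.201  0.   ]
[ 0.004 -0.002 -0.001  0.001  0.001  0.001] 63.0
the job is handed in; nothing more can be done
None
```

The job is handed in at 63 s on the robot's clock. All six oat bars are in the jar and its lid lies in the collar. No verdict was reported.

**Bars:** I put them in one at a time, gripped by their ends. The purple and pink look-alikes were left alone. Two things went less than cleanly:
- The first bar brushed the neck with about 27 N, so I moved the drop point 4 mm for the rest.
- The first try at the second bar closed above it, and I gripped lower the second time.

One far bar was knocked a few centimetres aside during the run. I measured it again and picked it up from where it lay.

**Lid:** I drew it out by its free end, let go of it flat on the worktop, then picked it up by the brass handle. Over the collar, both cameras put it within about 1 mm of the jar's centre. It met the shoulder at the expected height with about 8 N.

**Last checks:**
- **Worktop:** no orange bars remain on it. The pictures showed only part of the pile in the jar, so not all six were seen inside individually.
- **Lid:** it sits level and evenly in the collar in the scene view. The top view was partly blocked by the arm.
- **Robot:** it was still and clear of everything.
- **Mug and oil bottle:** they look upright and unmoved. Their measured positions agree with the start to about 5–15 mm, which is within the network's scatter.

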